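# Turn round a soup delivery caddy

### The arm

A 7-joint arm with a two-finger parallel gripper is mounted at the origin on the work surface. World frame = base frame: x ahead of the robot, y to its left, z up, the work surface at z = 0. Lengths are in m, angles in rad, forces in N, time in s.
With the tool pointing down it reaches from about 0.4 to 0.85 m from the base axis. Payload 10.4 kg.
Tool frame: the origin (TCP) lies between the finger pads; the fingertips stand 8 mm ahead of it and the grasp point (between the pads) lies 11 mm behind it; z points along the fingers, x is the direction in which the jaws open and shut, and the axes are right-handed (so a half turn about z gives the same grasp; the last joint's range is limited). The gripper opens to 87 mm and grips with 3 to 60 N. Pads are 19 mm wide; open, the fingers measure 117 mm over their backs; the gripper's body (75 mm by 190 mm) begins 51 mm behind the grasp point.
Start: joints at [1.223, 0.332, -0.065, 1.46, 0.022, 1.35, -0.088], TCP at [0.199, -0.592, 0.195] pointing down, gripper open.
Joint ranges: [-2.6, 2.6], [-0.5, 2.12], [-1.47, 1.34], [0.16, 2.42], [-1.27, 4.41], [0.06, 2.06], [-2.6, 2.6]. Speed limits (rad/s): [2.22, 2.22, 2.79, 2.79, 3.14, 3.14, 3.14].

### API

Orientations are given as a unit quaternion [x, y, z, w].
In Python, from bench import r, viewer gives the robot as it stands.
- The arm moves only by the tool apply_moves, never from a script. Its argument "increments" is a list of rows, each an object with "grip": the closure in counts, from 0 (fully open) to 255 (shut); "xyz": the shift along the tool's x, y, z in mm, a list of three; "rotation": the turn, a rotation vector about the tool's x, y, z in degrees, a list of three. A call has 1 to 5 rows; each row is the pose to reach, as a shift and turn from the pose measured when the call began, along the tool's axes at that moment; what a row does not reach only later rows make up. A row lasts 1/8 s, in which the tool goes at most 62.5 mm and 10.7 degrees, less where a joint would pass 70% of its speed; a pose out of reach is approached as far as the arm can. A call with a gripper value outside its range is refused whole. The fingers move at their own pace and stop on an object; "squeeze" is the grip in N (left out, the last holds). Time passes only in rows, so rows that repeat a pose let the fingers close. It gives the time, the measured TCP pose, the force and the opening at its end, in the units of the state.
- r.read_state(): the state, without advancing time (a new reading comes with each control period).
- viewer.camera(name): name is "side" or "top" or "wrist"; returns a dict with "img" (384x512x3 uint8, blue, green, red), "range_z" (384x512 float32, m along the optical axis (not along the pixel's ray), 0 where there is no reading), "vertical_fov" (degrees; the focal length in pixels is half the picture's height over the tangent of half this angle, whatever the lens; pixels are square), "cx", "cy" (the principal point, pixels), "rvec" (rotation vector, rad) and "tvec" (3), from world to camera coordinates, as OpenCV has them. Camera axes: x right, y down, z forward; pixel columns grow to the right and rows downward; lengths in m; the calibration is good to about 2 mm. A picture is of the moment at which its call begins.
- r.close_job(): hands the job in, once; it reports no verdict.
The state is a dict: "time": time; "joint_positions": joint angles; "joint_vel": joint speeds; "joint_torque": joint torques, N m; "ee_pos": TCP position; "eef_rot": TCP orientation; "ft_force": force on the tool from outside, world axes, zero at the start; "torque": the same for the moment, N m; "width": finger opening in m.
Only numpy, scipy, OpenCV 4.12 (cv2) and the standard library are available. Lean on these libraries where they do the work, as an engineer would, in place of code of your own. Each camera call takes 0.05 s, during which the arm holds its last target.

### The job

Turn round the delivery caddy: pinch the two orange buttons on its lid's handle together to free the catch, lift the lid off and stand it on the black mat. Move every empty green cup from the caddy to the blue tray, and stand every sealed soup tub from the counter upright in a well of its own in the caddy. Then put the lid back on, fully down, with both buttons sprung out so that it is latched, and leave the other things on the counter where they are.

Things in the scene. Friction and masses are not known exactly. Their poses are not given: they have to be found in the camera images.
- caddy: Caddy base, fixed: grey plate 180 x 180 x 6 mm, origin at the centre of its underside (counter level), z up. White outer walls, 148 x 148 mm outside, 3 mm thick, top 28 mm above the counter, and a 3 mm cross divider, top at 20 mm, make four wells about 70 mm square, centred at x = +-40, y = +-40 mm, floors at 6 mm. A well takes one tub or cup; neighbours stand only 28 mm apart.
- keeper (a point): Top centre of the steel keeper in the caddy's middle, 64 mm above the counter; axes as the caddy's. Two uprights with inward ledges, within x +-8, y +-28 mm, leave a slot 31 mm wide in y that runs along x. The lid's two toes (22 mm apart over all with the buttons fully in, 42 mm with them out) pass through the slot and hook under the ledges on the +y and -y sides.
- lid: Loose lid, 0.3 to 0.45 kg: square hood open below, 166 mm outside, 158 mm inside, clear walls, blue roof whose top is 74 mm above the lower rim. Origin at the centre of the lower rim, z up. Closed, the rim rests on the caddy's plate (6 mm above the counter), centred, 5 mm play round the walls, y axis along the caddy's y axis (half a turn is as good; a quarter turn does not fit the keeper).
- lid_grip (a point): Midway between the two button faces, 99 mm above the lid's rim; axes as the lid's. White housing 30 mm in x, 34 mm in y, top 110 mm above the rim. With both buttons held fully in, the lid is carried by them and lifts straight up; lowered so and let go, it latches. Unpinched it lifts only 2 mm. Raise the rim above the tubs (70 mm over the counter) before moving sideways.
- btn_l (a joint): Travel of the orange button on the lid's +y side: 0 sprung out, 0.010 m fully in; it moves along -y of the lid. About 2 N to start, 6 N fully in.
- btn_r (a joint): The same for the button on the -y side, which moves along +y of the lid.
- btn_l_face (a point): Centre of the outer face of the +y button (26 mm wide in x, 24 mm tall). Faces stand 60 mm apart (outside) when out, 40 mm when both are fully in.
- btn_r_face (a point): Centre of the outer face of the -y button.
- mat: Black rubber mat, 180 x 180 x 3 mm, flat on the counter, fixed; origin at the centre of its underside. Resting place for the lid.
- tray: Blue dish tray, fixed, open on top: 120 mm in x, 180 mm in y, walls 25 mm high, 4 mm thick, floor 4 mm thick. Origin at the centre of its underside. Room for two cups side by side along y.
- cup0: Returned empty cup, green, open, 52 mm across the rim, narrower at the foot, 60 mm tall, 50 g. Origin at the centre of its underside, z up. One or two of cup0, cup1 are there: cup0 begins in the caddy's +x +y well, cup1 in its -x -y well, upright under the lid.
- cup1: Returned empty cup, green, open, 52 mm across the rim, narrower at the foot, 60 mm tall, 50 g. Origin at the centre of its underside, z up. One or two of cup0, cup1 are there: cup0 begins in the caddy's +x +y well, cup1 in its -x -y well, upright under the lid.
- tub0: Filled and sealed soup tub: brown with a white lid, grips like a 52 mm cylinder, 64 mm tall, 80 to 150 g. Origin at the centre of its underside, z up. Begins upright on the counter. Three or four of tub0 to tub3 are there.
- tub1: Filled and sealed soup tub: brown with a white lid, grips like a 52 mm cylinder, 64 mm tall, 80 to 150 g. Origin at the centre of its underside, z up. Begins upright on the counter. Three or four of tub0 to tub3 are there.
- tub2: Filled and sealed soup tub: brown with a white lid, grips like a 52 mm cylinder, 64 mm tall, 80 to 150 g. Origin at the centre of its underside, z up. Begins upright on the counter. Three or four of tub0 to tub3 are there.
- tub3: Filled and sealed soup tub: brown with a white lid, grips like a 52 mm cylinder, 64 mm tall, 80 to 150 g. Origin at the centre of its underside, z up. Begins upright on the counter. Three or four of tub0 to tub3 are there.
- spare_lids: Bystander: short stack of white tub lids among the tubs, 52 mm across, 14 mm tall, no soup beneath. Origin at the underside.
- sauce: Bystander: red sauce bottle, 56 mm across, 160 mm tall. Origin at the underside.
- pepper: Bystander: glass pepper jar, 42 mm across, 85 mm tall. Origin at the underside.
- mug: Bystander: white mug, 80 mm across, 90 mm tall. Origin at the underside.
- spoon: Bystander: steel spoon lying near the robot.
- bowl: Bystander: steel bowl, 120 mm across, 55 mm tall. Origin at the underside.
- spatula: Bystander: black spatula lying at the right.
There are look-alikes about, which are no part of the job. Of the things shaped like the lid, the clear one is meant.

How it is judged:
On the way, in this order (a step that is already met when the one before it is completed fails the run):
1. both buttons are pinched in while the lid is still on the caddy (value of joint each of btn_l, btn_r above 0.006 m and distance between lid and caddy below 0.02 m), for 0.1 s.
2. the lid stands upright on the black mat, let go (horizontal distance between lid and mat below 0.05 m and height (world z) of lid below 0.012 m and angle between lid's own z axis and vertical below 0.08 rad and value of joint each of btn_l, btn_r below 0.003 m and linear speed of lid below 0.03 m/s), for 0.2 s.
3. every empty cup is in the blue tray and every soup tub stands in a well of the caddy (x of tub0 in the frame of caddy between -0.072 and 0.072 m and y of tub0 in the frame of caddy between -0.072 and 0.072 m and z of tub0 in the frame of caddy between 0 and 0.011 m and angle between each of tub0, tub1, tub2, tub3's own z axis and vertical below 0.12 rad and x of tub1 in the frame of caddy between -0.072 and 0.072 m and y of tub1 in the frame of caddy between -0.072 and 0.072 m and z of tub1 in the frame of caddy between 0 and 0.011 m and x of tub2 in the frame of caddy between -0.072 and 0.072 m and y of tub2 in the frame of caddy between -0.072 and 0.072 m and z of tub2 in the frame of caddy between 0 and 0.011 m and x of tub3 in the frame of caddy between -0.072 and 0.072 m and y of tub3 in the frame of caddy between -0.072 and 0.072 m and z of tub3 in the frame of caddy between 0 and 0.011 m and x of cup0 in the frame of tray between -0.062 and 0.062 m and y of cup0 in the frame of tray between -0.092 and 0.092 m and z of cup0 in the frame of tray between -0.005 and 0.045 m and x of cup1 in the frame of tray between -0.062 and 0.062 m and y of cup1 in the frame of tray between -0.092 and 0.092 m and z of cup1 in the frame of tray between -0.005 and 0.045 m), for 0.2 s.
4. the lid is fully down on the caddy, both buttons out (z of lid in the frame of caddy below 0.01 m and horizontal distance between lid and caddy below 0.008 m and angle between the y axis of lid and the y axis of caddy, either way round below 0.1 rad and angle between lid's own z axis and vertical below 0.05 rad and value of joint each of btn_l, btn_r below 0.003 m), for 0.2 s.
At the end, for the whole second after the job is handed in: Tubs upright (0.12 rad) on well floors (5 mm), cups inside the blue tray, lid fully down (4 mm), centred (8 mm) and squared up (0.1 rad) on the caddy, both buttons out (under 3 mm), all at rest (all of step 3 and all of step 4 and linear speed of each of tub0, tub1, tub2, tub3, cup0, cup1, lid below 0.03 m/s); the robot touches nothing.
It fails at once if a bystander is shifted more than 6 cm or knocked over (distance of any of spare_lids, sauce, pepper, mug, spoon, bowl, spatula from where it was at the start of the episode above 0.06 m or angle between any of sauce, pepper, mug, bowl's own z axis and vertical above 0.6 rad).
Of tub0, tub1, tub2, tub3 only 3 to 4 are there at a start; the rules pass over those that are not, and their reading is None.
Of cup0, cup1 only 1 to 2 are there at a start; the rules pass over those that are not, and their reading is None.
At some moment in a run one of tub0, tub1, tub2, tub3 may be knocked a few centimetres aside while the robot is not near it.
It also fails if it takes over 210 s, if anything falls off the work surface, if the arm or the gripper's body presses on something with over 40 N, if the wrist force passes 120 N, or if a joint passes its speed limit or range.

## Working session

There is one attempt and no reset: what is moved stays moved. The work goes in short steps, Python scripts to look and compute and a tool call to move; the robot and the scene stay as the last step left them, time stands still between calls to the robot, and variables do not carry over. Pictures are saved under pics/ and viewed, and the job is handed in when it is done.

Besides the shell and the picture viewer there is one more tool, called as name(argument=value, ...), one argument or row to a line, values as JSON. apply_moves: Moves the arm, as the interface text tells. Its arguments: {"type":"object","properties":{"increments":{"type":"array","items":{"type":"object","properties":{"grip":{"type":"number"},"xyz":{"type":"array","items":{"type":"number"}},"rotation":{"type":"array","items":{"type":"number"}}}}},"squeeze":{"type":"number"}},"required":["increments"]}

```bash
ls; mkdir -p pics; cat > h.py <<'E'
import numpy as np,cv2
from scipy.spatial.transform import Rotation as R
from bench import r,viewer
def cam(n):
    c=viewer.camera(n)
    c['f']=c['img'].shape[0]/2/np.tan(np.radians(c['vertical_fov'])/2)
    c['R']=cv2.Rodrigues(np.array(c['rvec'],float))[0]; c['t']=np.array(c['tvec'],float).ravel()
    return c
def world(c):
    z=c['range_z']; h,w=z.shape
    u,v=np.meshgrid(np.arange(w),np.arange(h))
    P=np.stack([(u-c['cx'])/c['f']*z,(v-c['cy'])/c['f']*z,z],-1)
    W=(P-c['t'])@c['R']
    W[z==0]=np.nan
    return W
def proj(c,p):
    q=c['R']@np.array(p,float)+c['t']; return q[:2]/q[2]*c['f']+[c['cx'],c['cy']]
def save(n,img): cv2.imwrite('pics/'+n+'.png',img)
def st():
    s=r.read_state(); print({k:np.round(s[k],4).tolist() for k in ('time','ee_pos','eef_rot','ft_force','width','joint_positions')}); return s
def rel(p,yaw=None,s=None):
    """shift (mm, tool axes) to bring TCP to p; rotation vec (deg) to make tool down with jaw axis at yaw (mod pi)"""
    s=s or r.read_state(); Rt=R.from_quat(s['eef_rot'])
    d=Rt.inv().apply(np.array(p)-np.array(s['ee_pos']))*1000
    out=[np.round(d,1).tolist()]
    if yaw is not None:
        best=None
        for k in (-1,0,1):
            y=yaw+k*np.pi
            T=R.from_matrix(np.array([[np.cos(y),np.sin(y),0],[np.sin(y),-np.cos(y),0],[0,0,-1]]).astype(float))
            v=(Rt.inv()*T).as_rotvec(degrees=True)
            if best is None or np.linalg.norm(v)<np.linalg.norm(best): best=v
        out.append(np.round(best,1).tolist())
    print('xyz',out[0],'rot',out[1:]); return out
def blobs(mask,W,minpx=30):
    n,l,s,c=cv2.connectedComponentsWithStats(mask.astype(np.uint8))
    for i in range(1,n):
        if s[i,4]<minpx: continue
        p=W[l==i]; p=p[~np.isnan(p[:,0])]
        if len(p)==0: continue
        print('px',c[i].round(0),'n',s[i,4],'med',np.median(p,0).round(3),'min',np.percentile(p,2,axis=0).round(3),'max',np.percentile(p,98,axis=0).round(3))
E
python3 - <<'E'
from h import *
st()
for n in('top','side','wrist'):
    c=cam(n); save(n+'0',c['img']); W=world(c); np.savez('/tmp/'+n+'.npz',W=W,img=c['img'])
    print(n,c['f'],c['t'], (-c['R'].T@c['t']).round(3))
E
```

```text
pics
{'time': 0.0, 'ee_pos': [0.1993, -0.5919, 0.1943], 'eef_rot': [0.8121, -0.5835, -0.0006, -0.0004], 'ft_force': [-0.463, -0.3684, 0.4407], 'width': 0.0869, 'joint_positions': [1.2234, 0.3329, -0.0647, 1.4609, 0.0216, 1.3499, -0.0885]}
top 472.74371854825523 [-0.09946924  0.46612989  1.80366942] [ 0.105 -0.083  1.861]
side 438.8341965294147 [0.4329314  0.21539638 1.46699147] [0.209 0.927 1.218]
wrist 318.4825405726764 [-0.62553067 -0.03064659  0.38857699] [ 0.264 -0.571  0.384]
```

View pics/top0.png

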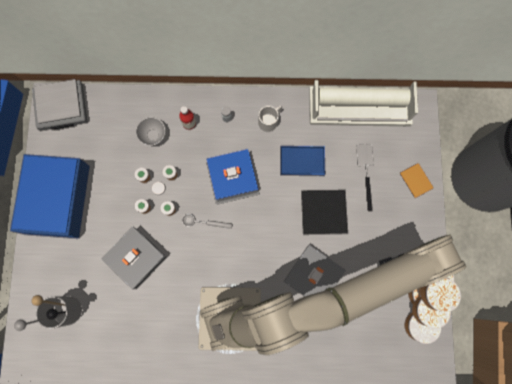

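View pics/side0.png

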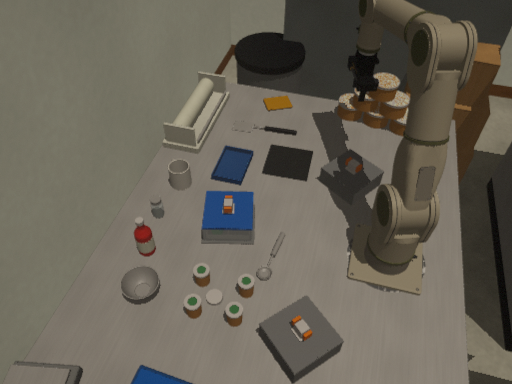

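View pics/wrist0.png

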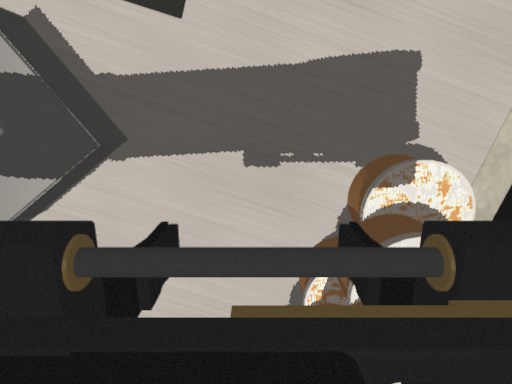

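The candidates shaped like the lid are the blue-roofed one with clear walls at top px (232,173) and two grey ones at (133,257) and (315,272). The description picks the blue one. There are four tubs at (143,175), (170,172), (142,206) and (168,208), and the spare lids are at (158,188). The mat is at (325,211) and the tray at (302,160). The large blue boxes at the left edge, (50,195), are look-alikes.

```bash
python3 - <<'E'
from h import *
d=np.load('/tmp/top.npz');W=d['W'];img=d['img']
save('crop0',cv2.resize(img[140:230,120:360],None,fx=3.3,fy=3.3,interpolation=cv2.INTER_CUBIC))
hsv=cv2.cvtColor(img,cv2.COLOR_BGR2HSV)
z=W[...,2]
print('table z',np.nanmedian(z[230:250,60:100]))
v=(W[...,0]>0.2)
print('blue');blobs((hsv[...,0]>100)&(hsv[...,0]<130)&(hsv[...,1]>120)&v,W,100)
print('tall tubs');
m=(z>0.05)&(z<0.08)&v; m[:,:125]=0;m[:,190:]=0; blobs(m,W)
m=(z>0.007)&(z<0.02)&v; m[:,:125]=0;m[:,190:]=0; print('spare');blobs(m,W)
print('black');blobs((hsv[...,2]<40)&v&(z<0.02),W,100)
print('orange');blobs((hsv[...,0]<15)&(hsv[...,1]>150)&(hsv[...,2]>100),W,8)
def rect(m):
    p=W[m];p=p[~np.isnan(p[:,0])]; r_=cv2.minAreaRect((p[:,:2]*1000).astype(np.float32)); print('rect',r_)
blue=(hsv[...,0]>100)&(hsv[...,0]<130)&(hsv[...,1]>120)
a=blue.copy(); a[:,:200]=0;a[:,265:]=0;a[:140]=0; rect(a&(z>0.06)&(z<.09))
a=blue.copy(); a[:,:270]=0;a[:,335:]=0;a[:140]=0;a[182:]=0; rect(a)
a=(hsv[...,2]<50); a[:,:290]=0;a[:,355:]=0;a[:185]=0;a[240:]=0; rect(a&(z<0.015))
E
```

```text
table z 0.00038534681171884227
blue
px [  7. 119.] n 1272 med [ 1.04   1.295 -0.664] min [ 0.748  1.272 -0.743] max [ 1.206  1.327 -0.562]
px [302. 160.] n 1158 med [ 0.625 -0.281  0.004] min [ 0.569 -0.364 -0.007] max [ 0.677 -0.198  0.022]
px [232. 174.] n 1559 med [ 0.539 -0.001  0.079] min [ 0.46  -0.085  0.069] max [0.63  0.086 0.088]
px [ 50. 196.] n 5103 med [0.439 0.679 0.117] min [0.301 0.585 0.028] max [0.584 0.798 0.126]
tall tubs
px [145. 121.] n 46 med [0.769 0.354 0.055] min [0.731 0.311 0.05 ] max [0.781 0.389 0.061]
px [169. 172.] n 137 med [0.553 0.247 0.064] min [0.529 0.224 0.051] max [0.575 0.27  0.073]
px [141. 174.] n 141 med [0.541 0.356 0.063] min [0.518 0.334 0.054] max [0.566 0.38  0.072]
px [141. 206.] n 144 med [0.415 0.348 0.063] min [0.393 0.325 0.052] max [0.438 0.371 0.073]
px [167. 208.] n 141 med [0.409 0.248 0.063] min [0.386 0.225 0.054] max [0.432 0.271 0.072]
px [141. 247.] n 722 med [0.253 0.338 0.073] min [0.201 0.262 0.063] max [0.32  0.397 0.079]
spare
px [146.   4.] n 31 med [1.309 0.393 0.013] min [1.303 0.367 0.007] max [1.318 0.424 0.019]
[... 770 characters left out ...]
px [135. 252.] n 16 med [0.237 0.35  0.111] min [0.228 0.342 0.097] max [0.245 0.357 0.118]
px [125. 261.] n 11 med [0.201 0.381 0.108] min [0.194 0.376 0.102] max [0.205 0.391 0.116]
px [319. 269.] n 11 med [ 0.182 -0.329  0.111] min [ 0.176 -0.339  0.102] max [ 0.186 -0.321  0.119]
px [312. 281.] n 9 med [ 0.139 -0.302  0.111] min [ 0.136 -0.31   0.102] max [ 0.143 -0.295  0.119]
rect ((545.1180419921875, 0.7580642700195312), (166.37762451171875, 165.8275604248047), 14.310587882995605)
rect ((620.5595703125, -279.2928466796875), (174.10260009765625, 119.57573699951172), 89.5479965209961)
rect ((415.3044738769531, -366.857421875), (168.7871856689453, 170.17355346679688), 1.3930593729019165)
```

View pics/crop0.png

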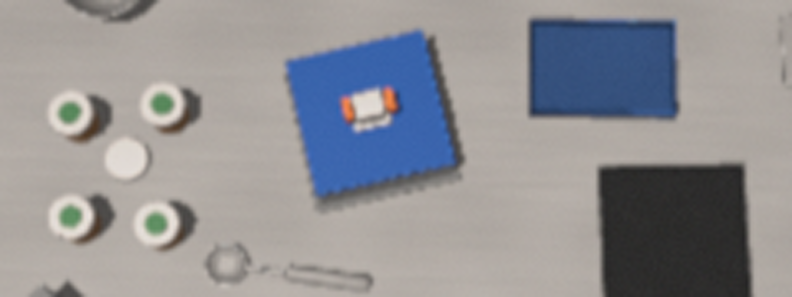

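The close crop confirms the blue-roofed lid with clear walls, with its buttons along a line turned about 14° from world y. The four green-dotted tubs, the spare lids without a dot, the tray and the mat all match too. Next I move over the lid.

```bash
python3 - <<'E'
from h import *
rel([0.544,0.001,0.21],np.radians(104.3))
E
```

```text
xyz [-452.0, -515.9, -15.1] rot [[0.0, 0.1, 4.3]]
```

apply_moves(
  increments=[
    {"grip": 0,"xyz": [-40,-45,-15],"rotation": [0,0,0]},
    {"grip": 0,"xyz": [-80,-91,-15],"rotation": [0,0,1]},
    {"grip": 0,"xyz": [-120,-137,-15],"rotation": [0,0,2]},
    {"grip": 0,"xyz": [-160,-183,-15],"rotation": [0,0,3]},
    {"grip": 0,"xyz": [-200,-228,-15],"rotation": [0,0,4.3]},
  ],
)

```text
time: 0.78
ee_pos: [0.3523, -0.3278, 0.2096]
eef_rot: [0.789, -0.614, -0.0, -0.0]
ft_force: [1.3, -0.1, 0.7]
width: 0.0862
```

```bash
python3 - <<'E'
from h import *
st()
rel([0.544,0.001,0.21],np.radians(104.3))
E
```

```text
{'time': 0.775, 'ee_pos': [0.3523, -0.3278, 0.2096], 'eef_rot': [0.7895, -0.6138, -0.0004, -0.0002], 'ft_force': [1.3249, -0.0608, 0.6603], 'width': 0.0862, 'joint_positions': [0.931, 0.0221, -0.2788, 1.7918, 0.0059, 1.3293, -0.6708]}
xyz [-271.4, -266.9, -0.2] rot [[0.0, 0.0, -0.0]]
```

apply_moves(
  increments=[
    {"grip": 0,"xyz": [-44,-43,0]},
    {"grip": 0,"xyz": [-88,-86,0]},
    {"grip": 0,"xyz": [-132,-129,0]},
    {"grip": 0,"xyz": [-176,-172,0]},
    {"grip": 0,"xyz": [-220,-216,0]},
  ],
)

```text
$.increments[0]: bad value
```

apply_moves(
  increments=[
    {"grip": 0,"xyz": [-35,-35,0]},
    {"grip": 0,"xyz": [-51,-51,0]},
    {"grip": 0,"xyz": [-51,-51,0]},
  ],
)

```text
$.increments[0]: bad value
```

```bash
python3 - <<'E'
from h import *
st()
rel([0.544,0.001,0.21],np.radians(104.3))
c=cam('wrist'); save('w1',c['img']); W=world(c)
hsv=cv2.cvtColor(c['img'],cv2.COLOR_BGR2HSV)
blobs((hsv[...,0]<15)&(hsv[...,1]>150)&(hsv[...,2]>100),W,30)
m=(hsv[...,0]>100)&(hsv[...,0]<130)&(hsv[...,1]>120)&(W[...,2]>.07)&(W[...,2]<.09)
p=W[m]; print(cv2.minAreaRect((p[:,:2]*1000).astype(np.float32)))
m=(W[...,2]>.105)&(W[...,2]<.125)
p=W[m]; print(len(p), cv2.minAreaRect((p[:,:2]*1000).astype(np.float32)), np.median(p,0))
E
```

```text
{'time': 0.775, 'ee_pos': [0.3523, -0.3278, 0.2096], 'eef_rot': [0.7895, -0.6138, -0.0004, -0.0002], 'ft_force': [1.3249, -0.0608, 0.6603], 'width': 0.0862, 'joint_positions': [0.931, 0.0221, -0.2788, 1.7918, 0.0059, 1.3293, -0.6708]}
xyz [-271.4, -266.9, -0.2] rot [[0.0, 0.0, -0.0]]
((0.0, 0.0), (0.0, 0.0), 0.0)
0 ((0.0, 0.0), (0.0, 0.0), 0.0) [nan nan nan]
  return _methods._mean(a, axis=axis, dtype=dtype,
  ret = um.true_divide(
```

View pics/w1.png

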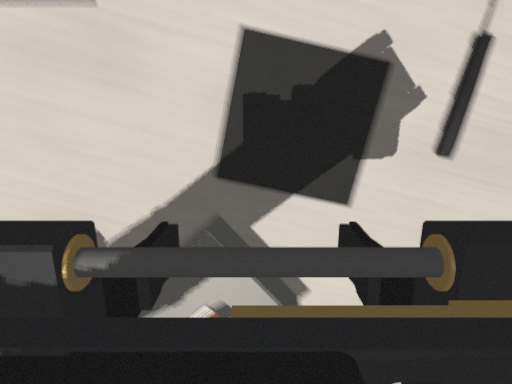

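The rotation field is required in every row. This view shows the black mat, with its corners near (243,27), (390,63), (349,204) and (217,175).

apply_moves(
  increments=[
    {"grip": 0,"xyz": [-44,-43,0],"rotation": [0,0,0]},
    {"grip": 0,"xyz": [-88,-86,0],"rotation": [0,0,0]},
    {"grip": 0,"xyz": [-132,-129,0],"rotation": [0,0,0]},
    {"grip": 0,"xyz": [-176,-172,0],"rotation": [0,0,0]},
    {"grip": 0,"xyz": [-220,-216,0],"rotation": [0,0,0]},
  ],
)

```text
time: 1.45
ee_pos: [0.5074, -0.0571, 0.211]
eef_rot: [0.792, -0.611, -0.0, -0.001]
ft_force: [0.9, -1.2, 0.1]
width: 0.0868
```

```bash
cat > look.py <<'E'
from h import *
import sys
st()
rel([0.544,0.001,0.21],np.radians(104.3))
c=cam('wrist'); save(sys.argv[1],c['img']); W=world(c)
hsv=cv2.cvtColor(c['img'],cv2.COLOR_BGR2HSV)
blobs((hsv[...,0]<15)&(hsv[...,1]>150)&(hsv[...,2]>100)&(W[...,2]<.15),W,30)
m=(hsv[...,0]>100)&(hsv[...,0]<130)&(hsv[...,1]>120)&(W[...,2]>.07)&(W[...,2]<.09)
p=W[m]
if len(p): print('roof',cv2.minAreaRect((p[:,:2]*1000).astype(np.float32)))
m=(W[...,2]>.108)&(W[...,2]<.125);m[220:]=0
p=W[m]
if len(p): print('hous',len(p), cv2.minAreaRect((p[:,:2]*1000).astype(np.float32)), np.median(p,0))
E
python3 look.py w2
```

```text
{'time': 1.45, 'ee_pos': [0.5074, -0.0571, 0.211], 'eef_rot': [0.7917, -0.6109, -0.0002, -0.0015], 'ft_force': [0.8702, -1.1516, 0.1256], 'width': 0.0868, 'joint_positions': [0.5834, 0.1117, -0.5956, 1.7097, 0.0617, 1.3382, -1.3378]}
xyz [-46.9, -50.1, 1.2] rot [[-0.1, 0.1, 0.4]]
px [174. 123.] n 119 med [0.545 0.028 0.115] min [0.537 0.025 0.114] max [0.554 0.032 0.117]
px [229. 124.] n 119 med [ 0.556 -0.018  0.115] min [ 0.548 -0.022  0.1  ] max [ 0.565 -0.015  0.116]
roof ((551.6412963867188, 3.6633758544921875), (160.34014892578125, 163.47337341308594), 14.74613094329834)
hous 2045 ((548.5489501953125, 1.0988998413085938), (29.645566940307617, 59.868751525878906), 14.646661758422852) [0.54909017 0.00088188 0.11515419]
```

View pics/w2.png

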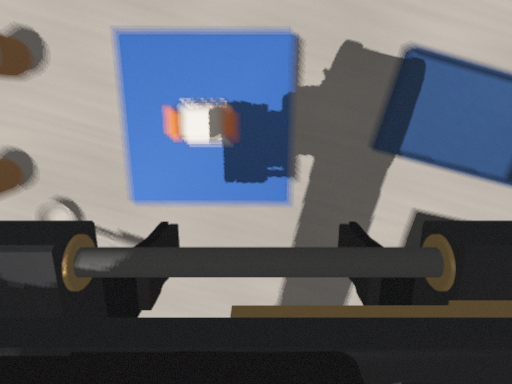

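apply_moves(
  increments=[
    {"grip": 0,"xyz": [-47,-2,0],"rotation": [0,0,0.6]},
    {"grip": 0,"xyz": [-47,-2,0],"rotation": [0,0,0.6]},
    {"grip": 0,"xyz": [-47,-2,0],"rotation": [0,0,0.6]},
  ],
)

```text
time: 1.88
ee_pos: [0.4997, -0.0029, 0.2113]
eef_rot: [0.791, -0.612, -0.001, -0.003]
ft_force: [0.5, -1.1, -0.4]
width: 0.0867
```

```bash
python3 look.py w3;python3 look.py w3b
```

```text
{'time': 1.875, 'ee_pos': [0.4997, -0.0029, 0.2113], 'eef_rot': [0.7912, -0.6115, -0.0006, -0.0034], 'ft_force': [0.4944, -1.1355, -0.3758], 'width': 0.0867, 'joint_positions': [0.5299, 0.0868, -0.639, 1.7346, 0.0473, 1.3337, -1.4342]}
xyz [7.4, -43.9, 1.5] rot [[-0.3, 0.3, 0.3]]
px [240. 135.] n 336 med [0.543 0.025 0.115] min [0.531 0.019 0.101] max [0.554 0.031 0.117]
px [294. 135.] n 353 med [ 0.555 -0.022  0.115] min [ 0.543 -0.028  0.101] max [ 0.566 -0.016  0.117]
roof ((547.6427001953125, 1.0137252807617188), (166.18978881835938, 165.94993591308594), 14.35450267791748)
hous 1954 ((548.6088256835938, 0.7907752990722656), (29.047517776489258, 59.65475082397461), 14.63557243347168) [0.54905943 0.00092418 0.11521443]
{'time': 1.925, 'ee_pos': [0.4997, -0.0035, 0.2113], 'eef_rot': [0.7908, -0.6121, -0.0006, -0.0034], 'ft_force': [-0.3386, -0.2926, -0.2363], 'width': 0.0869, 'joint_positions': [0.5305, 0.087, -0.6384, 1.7344, 0.0473, 1.3337, -1.4344]}
xyz [6.7, -44.0, 1.4] rot [[-0.3, 0.3, 0.2]]
px [239. 134.] n 333 med [0.543 0.025 0.115] min [0.53  0.019 0.101] max [0.554 0.031 0.116]
px [293. 134.] n 352 med [ 0.555 -0.022  0.115] min [ 0.543 -0.028  0.101] max [ 0.566 -0.016  0.117]
roof ((548.3294067382812, 1.72784423828125), (165.38397216796875, 166.4384002685547), 14.628277778625488)
hous 1969 ((548.4614868164062, 0.8577194213867188), (29.096412658691406, 59.99269485473633), 14.605744361877441) [0.54886377 0.00108351 0.11517902]
```

View pics/w3.png

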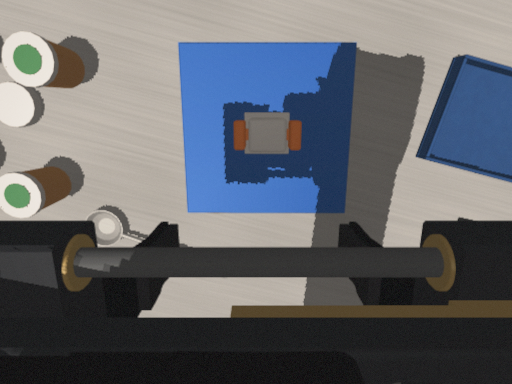

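The wrist view shows the housing at (267,133) with orange buttons at (239,134) and (293,134). It measures 29 x 60 mm, which fits, and is centred at (0.5485, 0.001) with a yaw of 14.6°.

```bash
python3 - <<'E'
from h import *
rel([0.548,0.001,0.094],np.radians(104.6))
E
```

```text
xyz [8.2, -47.4, 117.4] rot [[-0.3, 0.3, -0.1]]
```

apply_moves(
  increments=[
    {"grip": 0,"xyz": [8.2,-47.4,0],"rotation": [-0.3,0.3,0]},
    {"grip": 0,"xyz": [8.2,-47.4,30],"rotation": [-0.3,0.3,0]},
    {"grip": 0,"xyz": [8.2,-47.4,60],"rotation": [-0.3,0.3,0]},
    {"grip": 0,"xyz": [8.2,-47.4,80],"rotation": [-0.3,0.3,0]},
    {"grip": 0,"xyz": [8.2,-47.4,80],"rotation": [-0.3,0.3,0]},
  ],
)

```text
time: 2.6
ee_pos: [0.5469, -0.0006, 0.13]
eef_rot: [0.79, -0.613, -0.001, 0.001]
ft_force: [-0.0, -0.9, 0.4]
width: 0.0871
```

```bash
python3 - <<'E'
from h import *
st();rel([0.548,0.001,0.094],np.radians(104.6))
E
```

```text
{'time': 2.6, 'ee_pos': [0.5469, -0.0006, 0.13], 'eef_rot': [0.7901, -0.613, -0.0015, 0.0011], 'ft_force': [-0.0352, -0.8957, 0.3514], 'width': 0.0871, 'joint_positions': [0.4715, 0.2741, -0.6405, 1.7236, 0.1735, 1.205, -1.5337]}
xyz [-1.3, -1.6, 35.9] rot [[0.2, 0.1, -0.2]]
```

apply_moves(
  increments=[
    {"grip": 0,"xyz": [-1.3,-1.6,18],"rotation": [0.2,0.1,0]},
    {"grip": 0,"xyz": [-1.3,-1.6,36],"rotation": [0.2,0.1,0]},
    {"grip": 0,"xyz": [-1.3,-1.6,36],"rotation": [0.2,0.1,0]},
  ],
)

```text
time: 2.98
ee_pos: [0.5473, 0.0006, 0.0931]
eef_rot: [0.79, -0.613, -0.001, 0.001]
ft_force: [0.3, 0.8, 0.2]
width: 0.0872
```

```bash
python3 - <<'E'
from h import *
st();rel([0.548,0.001,0.094],np.radians(104.6))
c=cam('side'); i=c['img'][140:280,160:320]; save('s1',cv2.resize(i,None,fx=4,fy=4))
E
```

```text
{'time': 2.975, 'ee_pos': [0.5473, 0.0006, 0.0931], 'eef_rot': [0.79, -0.6132, -0.0005, 0.0009], 'ft_force': [0.2995, 0.7546, 0.1872], 'width': 0.0872, 'joint_positions': [0.4591, 0.3113, -0.6336, 1.7645, 0.2021, 1.1333, -1.5582]}
xyz [-0.2, -0.7, -0.9] rot [[0.1, -0.0, -0.2]]
```

View pics/s1.png

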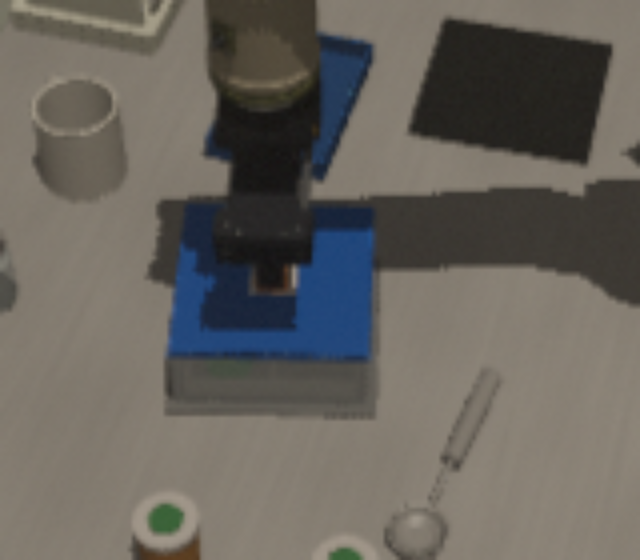

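The gripper straddles the housing. I close it.

apply_moves(
  increments=[
    {"grip": 255,"xyz": [0,0,0],"rotation": [0,0,0]},
    {"grip": 255,"xyz": [0,0,0],"rotation": [0,0,0]},
    {"grip": 255,"xyz": [0,0,0],"rotation": [0,0,0]},
    {"grip": 255,"xyz": [0,0,0],"rotation": [0,0,0]},
    {"grip": 255,"xyz": [0,0,0],"rotation": [0,0,0]},
  ],
  squeeze=25,
)

```text
time: 3.65
ee_pos: [0.5479, 0.0008, 0.094]
eef_rot: [0.79, -0.613, 0.0, 0.0]
ft_force: [0.1, 0.2, -0.2]
width: 0.0451
```

apply_moves(
  increments=[
    {"grip": 255,"xyz": [0,0,0],"rotation": [0,0,0]},
    {"grip": 255,"xyz": [0,0,0],"rotation": [0,0,0]},
    {"grip": 255,"xyz": [0,0,0],"rotation": [0,0,0]},
  ],
)

```text
time: 4.03
ee_pos: [0.5479, 0.0008, 0.094]
eef_rot: [0.79, -0.613, 0.0, 0.0]
ft_force: [-0.6, 0.2, -0.2]
width: 0.0152
```

The width of 15 mm is below the 40 mm I expected, so I look.

```bash
python3 - <<'E'
from h import *
st()
c=cam('side'); i=c['img'][140:280,160:320]; save('s2',cv2.resize(i,None,fx=4,fy=4))
c=cam('wrist'); save('w4',c['img'])
E
```

```text
{'time': 4.025, 'ee_pos': [0.5479, 0.0008, 0.094], 'eef_rot': [0.79, -0.6131, 0.0, 0.0004], 'ft_force': [-0.5776, 0.1537, -0.1537], 'width': 0.0152, 'joint_positions': [0.4592, 0.3105, -0.634, 1.7634, 0.2019, 1.1338, -1.5581]}
```

View pics/s2.png

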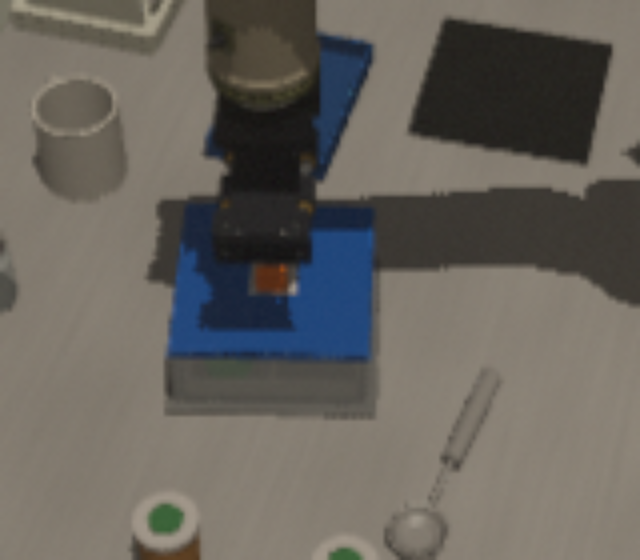

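View pics/w4.png

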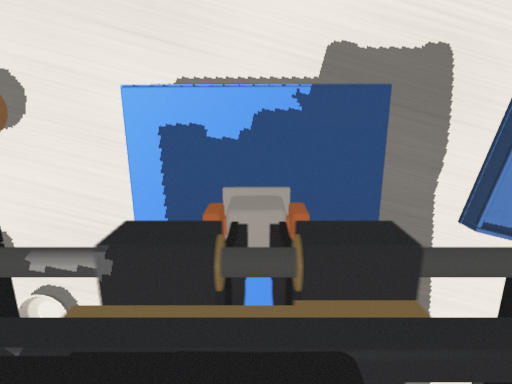

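The fingers closed beside the housing on its near side (buttons at (214,215) and (298,215), fingers at row ~260). The buttons are untouched, so my x estimate is about 25 mm off. I check the camera dictionary against the measured tool position.

```bash
python3 - <<'E'
from h import *
s=st()
for n in('top','side','wrist'):
    c=cam(n); print(n,{k:(v if np.size(v)<9 else np.shape(v)) for k,v in c.items() if k not in('img','range_z')})
    print('TCP px',proj(c,s['ee_pos']),'lidgrip est',proj(c,[.548,.001,.115]))
    W=world(c)
    hsv=cv2.cvtColor(c['img'],cv2.COLOR_BGR2HSV)
    m=(hsv[...,0]<15)&(hsv[...,1]>150)&(hsv[...,2]>100)&(np.hypot(W[...,0]-.54,W[...,1])<.08)
    blobs(m,W,5)
    m=(hsv[...,0]>100)&(hsv[...,0]<130)&(hsv[...,1]>120)&(W[...,2]>.07)&(W[...,2]<.09)&(np.hypot(W[...,0]-.54,W[...,1])<.15)
    p=W[m]; print('roof',cv2.minAreaRect((p[:,:2]*1000).astype(np.float32)))
    if n=='wrist':
        for (u,v) in [(257,200),(257,240),(214,215),(298,215),(240,250),(232,275),(280,275),(150,270),(230,240),(258,290)]: print(u,v,W[v,u].round(4))
E
```

```text
{'time': 4.125, 'ee_pos': [0.5479, 0.0008, 0.094], 'eef_rot': [0.79, -0.6131, 0.0, 0.0004], 'ft_force': [0.4866, 0.24, 0.1673], 'width': 0.0073, 'joint_positions': [0.4592, 0.3105, -0.634, 1.7633, 0.2018, 1.1338, -1.558]}
top {'vertical_fov': 44.208048980362236, 'cx': 255.55820188798646, 'cy': 195.20234887479484, 'rvec': array([ 2.13681534, -2.10481509,  0.21699144]), 'tvec': array([-0.09946924,  0.46612989,  1.80366942]), 'f': np.float64(472.74371854825523), 'R': (3, 3), 't': array([-0.09946924,  0.46612989,  1.80366942])}
TCP px [231.72837027 171.92974698] lidgrip est [231.45183047 170.5619503 ]
roof ((544.2228393554688, 1.6426925659179688), (160.8575439453125, 163.9326934814453), 14.911897659301758)
side {'vertical_fov': 47.26095575114715, 'cx': 256.69091017971436, 'cy': 193.17150471535214, 'rvec': array([ 0.3888685 , -2.82089663,  1.10673805]), 'tvec': array([0.4329314 , 0.21539638, 1.46699147]), 'f': np.float64(438.8341965294147), 'R': (3, 3), 't': array([0.4329314 , 0.21539638, 1.46699147])}
TCP px [228.9538615 205.1601363] lidgrip est [228.69980779 201.08856838]
roof ((551.114
[... 389 characters left out ...]
.42451897])}
TCP px [256.5639856  223.10573974] lidgrip est [256.13786629 235.52537296]
px [297. 213.] n 320 med [ 0.566 -0.018  0.112] min [ 0.558 -0.024  0.096] max [ 0.588 -0.     0.197]
px [214. 213.] n 314 med [0.554 0.027 0.113] min [0.549 0.021 0.098] max [0.582 0.032 0.197]
roof ((556.0038452148438, 3.4012908935546875), (151.98451232910156, 165.5855712890625), 14.366291999816895)
257 200 [nan nan nan]
257 240 [ 0.5459 -0.      0.116 ]
214 215 [0.5544 0.0266 0.116 ]
298 215 [ 0.5657 -0.0184  0.1155]
240 250 [0.5786 0.0127 0.2057]
232 275 [0.5763 0.0136 0.2152]
280 275 [0.5773 0.0019 0.2117]
150 270 [0.5725 0.0326 0.2147]
230 240 [0.5831 0.016  0.2113]
258 290 [ 0.4937 -0.014   0.0791]
```

```bash
python3 - <<'E'
from h import *
c=cam('side'); W=world(c)
i=c['img'][150:240,190:280].copy(); i=cv2.resize(i,None,fx=8,fy=8,interpolation=cv2.INTER_NEAREST)
ux=np.array([np.cos(np.radians(14.6)),np.sin(np.radians(14.6))]);uy=np.array([-ux[1],ux[0]])
def P(x,y,z):
    q=np.array([.5485,.001])+ux*x+uy*y; return [q[0],q[1],z]
for p in [P(0,.03,.105),P(0,.017,.116),P(0,-.017,.116),P(-.013,.03,.105),P(.013,.03,.105)]:
    q=(proj(c,p)-[190,150]+.5)*8; cv2.circle(i,(int(q[0]),int(q[1])),4,(0,255,255),-1)
for p in [[.5479,.0008,.094],[.5479,.0008,.15]]:
    q=(proj(c,p)-[190,150]+.5)*8; cv2.circle(i,(int(q[0]),int(q[1])),4,(255,0,255),-1)
save('s3',i)
for v in range(165,225,3): print(v,[W[v,u].round(3).tolist() for u in (222,228,233)])
E
```

```text
165 [[0.548, 0.043, 0.321], [0.53, 0.041, 0.324], [0.524, 0.012, 0.299]]
168 [[0.551, 0.035, 0.3], [0.534, 0.029, 0.299], [0.52, 0.024, 0.298]]
171 [[0.551, 0.037, 0.289], [0.532, 0.037, 0.294], [0.518, 0.031, 0.293]]
174 [[0.547, 0.049, 0.289], [0.53, 0.043, 0.288], [0.516, 0.04, 0.289]]
177 [[0.547, 0.052, 0.28], [0.529, 0.047, 0.28], [0.514, 0.044, 0.281]]
180 [[0.548, 0.05, 0.265], [0.529, 0.049, 0.268], [0.523, 0.019, 0.241]]
183 [[0.548, 0.052, 0.253], [0.53, 0.047, 0.254], [0.52, 0.031, 0.24]]
186 [[0.548, 0.055, 0.243], [0.529, 0.051, 0.244], [0.515, 0.045, 0.242]]
189 [[0.548, 0.055, 0.229], [0.53, 0.052, 0.232], [0.514, 0.05, 0.234]]
192 [[0.543, 0.071, 0.234], [0.524, 0.068, 0.236], [0.51, 0.062, 0.234]]
195 [[0.54, 0.08, 0.23], [0.521, 0.078, 0.234], [0.506, 0.074, 0.235]]
198 [[0.535, 0.094, 0.233], [0.518, 0.088, 0.232], [0.504, 0.082, 0.23]]
201 [[0.535, 0.097, 0.223], [0.517, 0.091, 0.222], [0.504, 0.084, 0.219]]
204 [[0.539, 0.086, 0.196], [0.521, 0.083, 0.199], [0.505, 0.081, 0.201]]
207 [[0.572, 0.004, 0.08], [0.542, 0.027, 0.115], [0.534, 0.0, 0.088]]
210 [[0.568, 0.016, 0.08], [0.542, 0.029, 0.102], [0.531, 0.009, 0.084]]
213 [[0.564, 0.028, 0.078], [0.543, 0.028, 0.086], [0.527, 0.022, 0.084]]
216 [[0.56, 0.041, 0.079], [0.54, 0.037, 0.081], [0.526, 0.027, 0.074]]
219 [[0.555, 0.056, 0.082], [0.536, 0.048, 0.079], [0.52, 0.045, 0.081]]
222 [[0.55, 0.069, 0.084], [0.533, 0.06, 0.078], [0.517, 0.054, 0.077]]
```

View pics/s3.png

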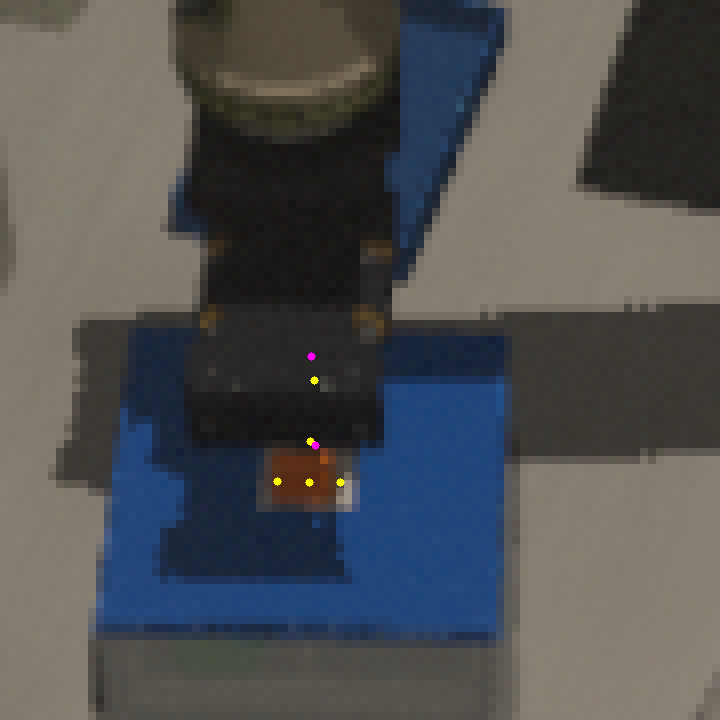

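Depth puts the lid where I measured it, so I open the gripper again and check the actual fingertip height.

apply_moves(
  increments=[
    {"grip": 0,"xyz": [0,0,0],"rotation": [0,0,0]},
    {"grip": 0,"xyz": [0,0,0],"rotation": [0,0,0]},
    {"grip": 0,"xyz": [0,0,0],"rotation": [0,0,0]},
    {"grip": 0,"xyz": [0,0,0],"rotation": [0,0,0]},
    {"grip": 0,"xyz": [0,0,0],"rotation": [0,0,0]},
  ],
)

```text
time: 4.95
ee_pos: [0.5479, 0.0008, 0.094]
eef_rot: [0.79, -0.613, 0.0, 0.0]
ft_force: [-0.1, -0.2, 0.5]
width: 0.043
```

apply_moves(
  increments=[
    {"grip": 0,"xyz": [0,0,0],"rotation": [0,0,0]},
    {"grip": 0,"xyz": [0,0,0],"rotation": [0,0,0]},
    {"grip": 0,"xyz": [0,0,0],"rotation": [0,0,0]},
  ],
)

```text
time: 5.32
ee_pos: [0.5479, 0.0008, 0.094]
eef_rot: [0.79, -0.613, 0.0, 0.0]
ft_force: [0.6, -0.7, 0.5]
width: 0.073
```

```bash
python3 - <<'E'
from h import *
st()
c=cam('side'); W=world(c)
i=c['img'][150:240,190:280].copy(); i=cv2.resize(i,None,fx=8,fy=8,interpolation=cv2.INTER_NEAREST)
save('s4',i)
for v in range(196,220,2): print(v,[W[v,u].round(3).tolist() for u in (226,228,230)])
E
```

```text
{'time': 5.325, 'ee_pos': [0.5479, 0.0008, 0.094], 'eef_rot': [0.79, -0.6131, 0.0, 0.0005], 'ft_force': [0.5556, -0.6985, 0.5037], 'width': 0.073, 'joint_positions': [0.4592, 0.3106, -0.634, 1.7633, 0.2019, 1.1338, -1.558]}
196 [[0.526, 0.083, 0.233], [0.52, 0.081, 0.234], [0.515, 0.076, 0.23]]
198 [[0.523, 0.091, 0.233], [0.518, 0.088, 0.233], [0.512, 0.086, 0.231]]
200 [[0.523, 0.093, 0.228], [0.517, 0.09, 0.225], [0.511, 0.09, 0.228]]
202 [[0.524, 0.091, 0.216], [0.518, 0.089, 0.215], [0.511, 0.09, 0.218]]
204 [[0.528, 0.082, 0.195], [0.52, 0.085, 0.201], [0.514, 0.084, 0.201]]
206 [[0.541, 0.047, 0.142], [0.535, 0.045, 0.142], [0.53, 0.041, 0.14]]
208 [[0.542, 0.046, 0.132], [0.536, 0.044, 0.131], [0.529, 0.043, 0.132]]
210 [[0.542, 0.047, 0.122], [0.536, 0.046, 0.123], [0.53, 0.042, 0.121]]
212 [[0.547, 0.034, 0.096], [0.542, 0.031, 0.094], [0.535, 0.03, 0.095]]
214 [[0.549, 0.03, 0.081], [0.543, 0.027, 0.079], [0.538, 0.023, 0.076]]
216 [[0.546, 0.041, 0.083], [0.541, 0.034, 0.077], [0.534, 0.033, 0.078]]
218 [[0.545, 0.045, 0.078], [0.538, 0.044, 0.079], [0.532, 0.041, 0.078]]
```

View pics/s4.png

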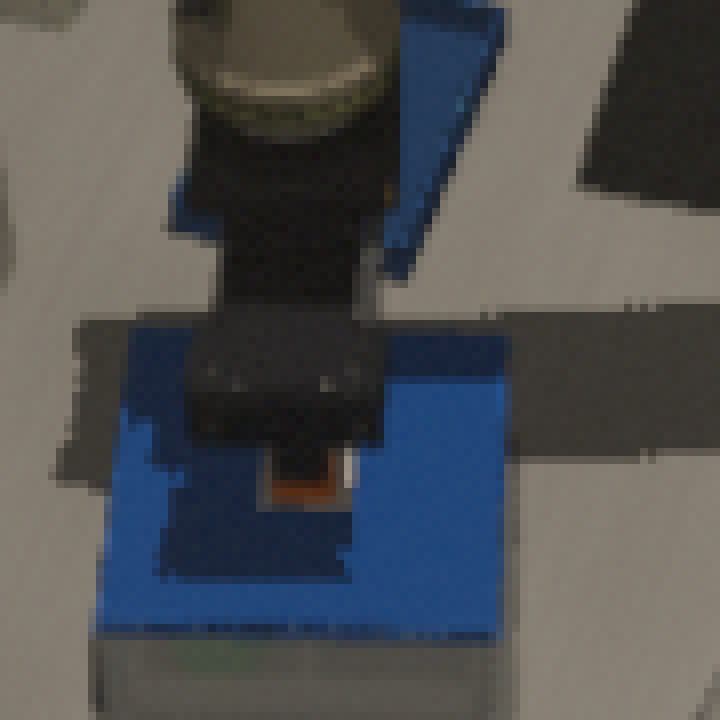

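The side image shows the black fingertip at about z=0.12, in front of the button's upper half at crop (300,470). With the reported TCP it should be at 0.086, so the tips really stand about 32 mm higher than the stated geometry. The sideways position agrees. I'll correct for that, lowering in stages and watching the force.

apply_moves(
  increments=[
    {"grip": 0,"xyz": [0,0,0],"rotation": [0,0,0]},
    {"grip": 0,"xyz": [0,0,8],"rotation": [0,0,0]},
    {"grip": 0,"xyz": [0,0,16],"rotation": [0,0,0]},
    {"grip": 0,"xyz": [0,0,24],"rotation": [0,0,0]},
    {"grip": 0,"xyz": [0,0,24],"rotation": [0,0,0]},
  ],
)

```text
time: 6.0
ee_pos: [0.5473, 0.0008, 0.0691]
eef_rot: [0.79, -0.613, -0.001, 0.001]
ft_force: [-0.5, 0.6, -0.2]
width: 0.0871
```

```bash
cat > sv.py <<'E'
from h import *
import sys
st()
c=cam('side'); W=world(c)
x0,y0=int(sys.argv[2]),int(sys.argv[3]); n=int(sys.argv[4]) if len(sys.argv)>4 else 90
i=cv2.resize(c['img'][y0:y0+n,x0:x0+n],None,fx=int(600/n),fy=int(600/n),interpolation=cv2.INTER_CUBIC)
save(sys.argv[1],i); np.savez('/tmp/s.npz',W=W)
E
python3 sv.py s5 190 150; python3 - <<'E'
import numpy as np
W=np.load('/tmp/s.npz')['W']
for v in range(204,222,2): print(v,[W[v,u].round(3).tolist() for u in (226,228,230)])
E
```

```text
{'time': 6.0, 'ee_pos': [0.5473, 0.0008, 0.0691], 'eef_rot': [0.79, -0.6131, -0.0007, 0.0008], 'ft_force': [-0.4582, 0.5975, -0.2081], 'width': 0.0871, 'joint_positions': [0.4507, 0.3391, -0.6269, 1.7874, 0.2223, 1.0884, -1.5733]}
204 [[0.524, 0.091, 0.205], [0.518, 0.091, 0.208], [0.512, 0.09, 0.209]]
206 [[0.524, 0.093, 0.199], [0.518, 0.092, 0.2], [0.513, 0.088, 0.197]]
208 [[0.527, 0.087, 0.182], [0.52, 0.086, 0.183], [0.515, 0.084, 0.182]]
210 [[0.528, 0.085, 0.17], [0.522, 0.083, 0.17], [0.515, 0.083, 0.172]]
212 [[0.539, 0.057, 0.124], [0.532, 0.055, 0.125], [0.526, 0.053, 0.124]]
214 [[0.541, 0.053, 0.11], [0.533, 0.054, 0.113], [0.529, 0.047, 0.106]]
216 [[0.541, 0.053, 0.099], [0.534, 0.053, 0.101], [0.528, 0.05, 0.1]]
218 [[0.545, 0.044, 0.077], [0.538, 0.043, 0.077], [0.532, 0.04, 0.077]]
220 [[0.542, 0.053, 0.078], [0.536, 0.049, 0.075], [0.529, 0.05, 0.078]]
```

View pics/s5.png

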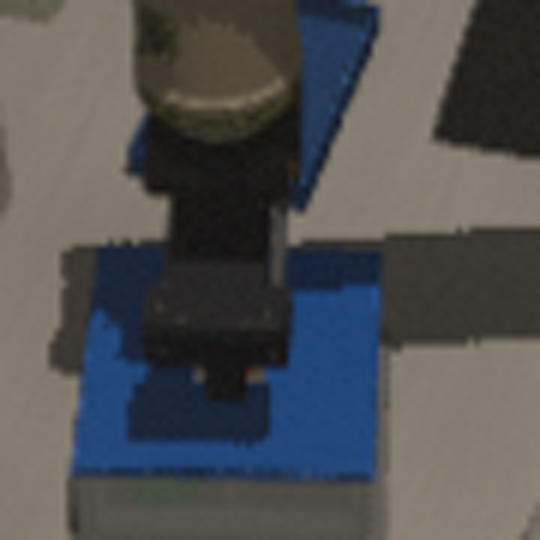

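apply_moves(
  increments=[
    {"grip": 0,"xyz": [0,0,5],"rotation": [0,0,0]},
    {"grip": 255,"xyz": [0,0,5],"rotation": [0,0,0]},
    {"grip": 255,"xyz": [0,0,5],"rotation": [0,0,0]},
    {"grip": 255,"xyz": [0,0,5],"rotation": [0,0,0]},
    {"grip": 255,"xyz": [0,0,5],"rotation": [0,0,0]},
  ],
)

```text
time: 6.68
ee_pos: [0.5477, 0.0013, 0.0648]
eef_rot: [0.79, -0.613, -0.0, 0.0]
ft_force: [-1.6, 1.5, -0.3]
width: 0.0549
```

apply_moves(
  increments=[
    {"grip": 255,"xyz": [0,0,0],"rotation": [0,0,0]},
    {"grip": 255,"xyz": [0,0,0],"rotation": [0,0,0]},
    {"grip": 255,"xyz": [0,0,0],"rotation": [0,0,0]},
    {"grip": 255,"xyz": [0,0,0],"rotation": [0,0,0]},
  ],
)

```text
time: 7.18
ee_pos: [0.5477, 0.0012, 0.0648]
eef_rot: [0.79, -0.613, -0.0, 0.0]
ft_force: [0.3, 0.1, 1.0]
width: 0.0438
```

```bash
python3 - <<'E'
from h import *
st()
c=cam('wrist'); save('w5',c['img'])
E
```

```text
{'time': 7.175, 'ee_pos': [0.5477, 0.0012, 0.0648], 'eef_rot': [0.7902, -0.6129, -0.0004, 0.0004], 'ft_force': [0.319, 0.1048, 0.9596], 'width': 0.0438, 'joint_positions': [0.4487, 0.3443, -0.6258, 1.7911, 0.2262, 1.0796, -1.5765]}
```

View pics/w5.png

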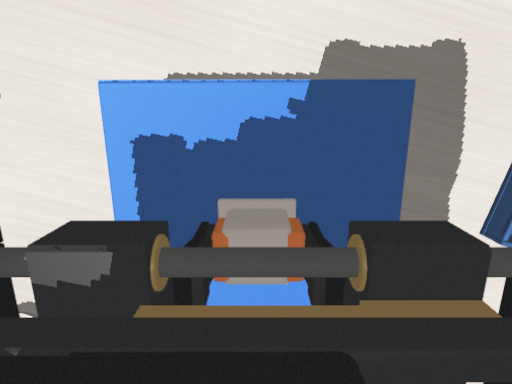

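The fingers now press on the buttons at (221,235) and (296,235). I wait for the full pinch.

apply_moves(
  increments=[
    {"grip": 255,"xyz": [0,0,0],"rotation": [0,0,0]},
    {"grip": 255,"xyz": [0,0,0],"rotation": [0,0,0]},
    {"grip": 255,"xyz": [0,0,0],"rotation": [0,0,0]},
  ],
)

```text
time: 7.6
ee_pos: [0.5477, 0.0012, 0.0648]
eef_rot: [0.79, -0.613, -0.0, 0.0]
ft_force: [-1.0, 0.4, 0.5]
width: 0.0436
```

apply_moves(
  increments=[
    {"grip": 255,"xyz": [0,0,0],"rotation": [0,0,0]},
    {"grip": 255,"xyz": [0,0,0],"rotation": [0,0,0]},
    {"grip": 255,"xyz": [0,0,0],"rotation": [0,0,0]},
  ],
  squeeze=40,
)

```text
time: 7.98
ee_pos: [0.5477, 0.0012, 0.0648]
eef_rot: [0.79, -0.613, -0.0, 0.0]
ft_force: [-1.4, -0.2, 1.5]
width: 0.0433
```

apply_moves(
  increments=[
    {"grip": 255,"xyz": [0,0,-3],"rotation": [0,0,0]},
    {"grip": 255,"xyz": [0,0,-6],"rotation": [0,0,0]},
    {"grip": 255,"xyz": [0,0,-10],"rotation": [0,0,0]},
    {"grip": 255,"xyz": [0,0,-10],"rotation": [0,0,0]},
  ],
)

```text
time: 8.48
ee_pos: [0.5479, 0.0012, 0.0752]
eef_rot: [0.79, -0.613, -0.0, 0.0]
ft_force: [-0.1, 0.2, -3.8]
width: 0.0434
```

```bash
python3 sv.py s6 180 150 100
```

```text
{'time': 8.475, 'ee_pos': [0.5479, 0.0012, 0.0752], 'eef_rot': [0.7901, -0.613, -0.0001, 0.0003], 'ft_force': [-0.1129, 0.2109, -3.8295], 'width': 0.0434, 'joint_positions': [0.4526, 0.332, -0.6291, 1.7816, 0.2173, 1.0984, -1.5698]}
```

View pics/s6.png

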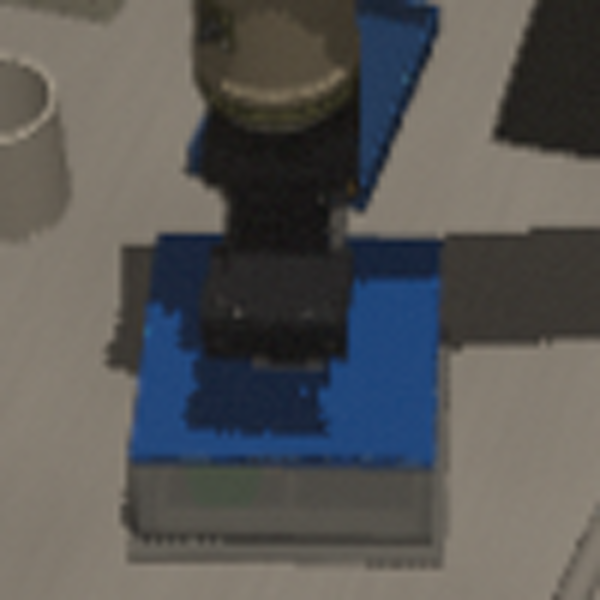

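The lid is free and carried: the force is −3.8 N and the image shows a gap under the rim. I lift further and take it to the mat at (0.415, −0.367).

apply_moves(
  increments=[
    {"grip": 255,"xyz": [0,0,-25],"rotation": [0,0,0]},
    {"grip": 255,"xyz": [0,0,-50],"rotation": [0,0,0]},
    {"grip": 255,"xyz": [0,0,-75],"rotation": [0,0,0]},
    {"grip": 255,"xyz": [0,0,-100],"rotation": [0,0,0]},
    {"grip": 255,"xyz": [0,0,-110],"rotation": [0,0,0]},
  ],
)

```text
time: 9.15
ee_pos: [0.5484, 0.0013, 0.1862]
eef_rot: [0.79, -0.613, 0.001, -0.0]
ft_force: [0.6, -0.2, -3.7]
width: 0.0436
```

```bash
python3 - <<'E'
from h import *
st();rel([0.417,-0.367,0.185],np.radians(104.6))
c=cam('top');save('t1',c['img']); np.savez('/tmp/t1.npz',W=world(c),img=c['img'])
E
python3 sv.py s7 150 100 150
```

```text
{'time': 9.15, 'ee_pos': [0.5484, 0.0013, 0.1862], 'eef_rot': [0.7901, -0.6129, 0.0005, -0.0001], 'ft_force': [0.577, -0.1675, -3.6924], 'width': 0.0436, 'joint_positions': [0.4805, 0.2279, -0.6497, 1.6517, 0.1426, 1.309, -1.5132]}
xyz [324.1, 218.9, 1.2] rot [[-0.0, -0.0, -0.2]]
{'time': 9.2, 'ee_pos': [0.5486, 0.0013, 0.1867], 'eef_rot': [0.7901, -0.613, 0.0007, -0.0002], 'ft_force': [0.4067, 0.7282, -2.1453], 'width': 0.0431, 'joint_positions': [0.4805, 0.2276, -0.6497, 1.651, 0.1424, 1.3096, -1.5131]}
```

View pics/s7.png

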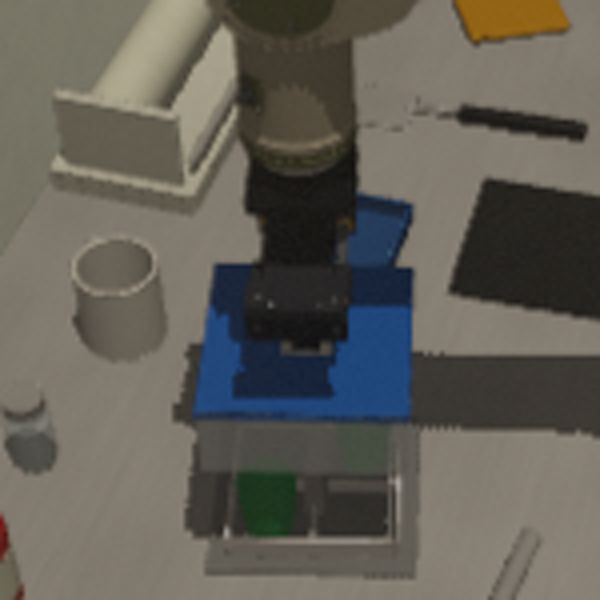

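View pics/t1.png

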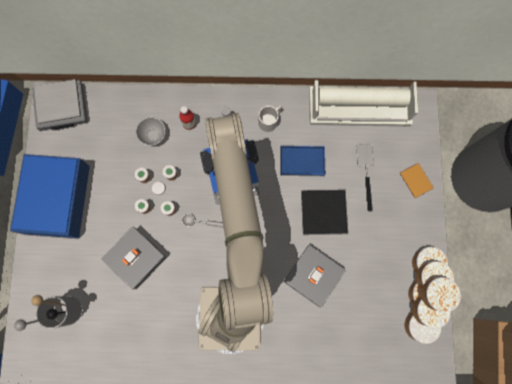

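The lid hangs level above the caddy, and a green cup shows in the near (+y) well at crop (268,500). The mat is free at (325,212) in the top view.

apply_moves(
  increments=[
    {"grip": 255,"xyz": [30,20,0],"rotation": [0,0,0]},
    {"grip": 255,"xyz": [65,44,0],"rotation": [0,0,0]},
    {"grip": 255,"xyz": [105,71,0],"rotation": [0,0,0]},
    {"grip": 255,"xyz": [145,98,0],"rotation": [0,0,0]},
    {"grip": 255,"xyz": [185,125,0],"rotation": [0,0,0]},
  ],
)

```text
time: 9.88
ee_pos: [0.4719, -0.2103, 0.1842]
eef_rot: [0.79, -0.613, -0.0, 0.0]
ft_force: [0.9, -0.3, -4.3]
width: 0.0434
```

```bash
python3 - <<'E'
from h import *
st();rel([0.417,-0.367,0.185],np.radians(104.6))
E
```

```text
{'time': 9.875, 'ee_pos': [0.4719, -0.2103, 0.1842], 'eef_rot': [0.7901, -0.613, -0.0005, 0.0003], 'ft_force': [0.9081, -0.2684, -4.3044], 'width': 0.0434, 'joint_positions': [0.7885, 0.135, -0.4949, 1.7371, 0.0668, 1.2872, -1.041]}
xyz [138.2, 92.1, -0.7] rot [[0.1, 0.0, -0.2]]
```

apply_moves(
  increments=[
    {"grip": 255,"xyz": [40,27,0],"rotation": [0,0,0]},
    {"grip": 255,"xyz": [80,54,0],"rotation": [0,0,0]},
    {"grip": 255,"xyz": [120,80,0],"rotation": [0,0,0]},
    {"grip": 255,"xyz": [138,92,0],"rotation": [0,0,0]},
    {"grip": 255,"xyz": [138,92,0],"rotation": [0,0,0]},
  ],
)

```text
time: 10.5
ee_pos: [0.4158, -0.3678, 0.1829]
eef_rot: [0.789, -0.614, -0.001, 0.0]
ft_force: [0.8, 2.1, -3.9]
width: 0.0437
```

```bash
python3 - <<'E'
from h import *
st();rel([0.417,-0.367,0.062],np.radians(104.6))
c=cam('top');save('t2',cv2.resize(c['img'][150:300,230:400],None,fx=4,fy=4))
E
```

```text
{'time': 10.5, 'ee_pos': [0.4158, -0.3678, 0.1829], 'eef_rot': [0.7893, -0.6141, -0.0015, 0.0003], 'ft_force': [0.7624, 2.1333, -3.9346], 'width': 0.0437, 'joint_positions': [0.9616, 0.2117, -0.3667, 1.6479, 0.0787, 1.2995, -0.7413]}
xyz [-0.3, -1.7, 120.9] rot [[0.1, 0.1, -0.4]]
```

View pics/t2.png

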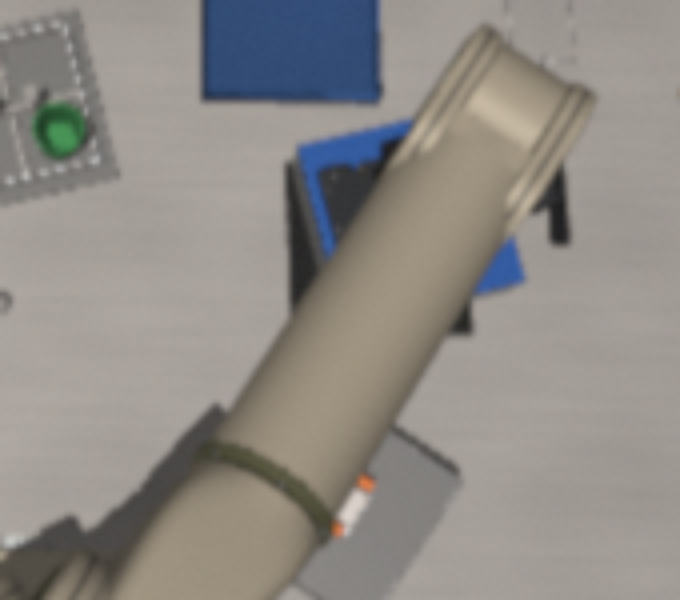

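apply_moves(
  increments=[
    {"grip": 255,"xyz": [0,0,30],"rotation": [0,0,0]},
    {"grip": 255,"xyz": [0,0,60],"rotation": [0,0,0]},
    {"grip": 255,"xyz": [0,0,85],"rotation": [0,0,0]},
    {"grip": 255,"xyz": [0,0,100],"rotation": [0,0,0]},
    {"grip": 255,"xyz": [0,0,108],"rotation": [0,0,0]},
  ],
)

```text
time: 11.18
ee_pos: [0.4171, -0.365, 0.0746]
eef_rot: [0.79, -0.613, -0.002, -0.0]
ft_force: [-0.2, -1.0, -3.2]
width: 0.0437
```

apply_moves(
  increments=[
    {"grip": 255,"xyz": [0,0,5],"rotation": [0,0,0]},
    {"grip": 255,"xyz": [0,0,10],"rotation": [0,0,0]},
    {"grip": 255,"xyz": [0,0,10],"rotation": [0,0,0]},
  ],
)

```text
time: 11.55
ee_pos: [0.417, -0.365, 0.0647]
eef_rot: [0.79, -0.613, -0.002, -0.0]
ft_force: [0.1, 0.6, -4.8]
width: 0.0429
```

apply_moves(
  increments=[
    {"grip": 255,"xyz": [0,0,2],"rotation": [0,0,0]},
    {"grip": 255,"xyz": [0,0,3],"rotation": [0,0,0]},
    {"grip": 255,"xyz": [0,0,3],"rotation": [0,0,0]},
  ],
)

```text
time: 11.92
ee_pos: [0.4172, -0.3653, 0.062]
eef_rot: [0.79, -0.613, -0.001, -0.0]
ft_force: [-0.4, 0.5, -2.6]
width: 0.0434
```

apply_moves(
  increments=[
    {"grip": 255,"xyz": [0,0,1],"rotation": [0,0,0]},
    {"grip": 255,"xyz": [0,0,1],"rotation": [0,0,0]},
  ],
)

```text
time: 12.18
ee_pos: [0.4174, -0.3658, 0.0618]
eef_rot: [0.79, -0.613, -0.001, 0.0]
ft_force: [-2.7, -0.7, 5.7]
width: 0.0437
```

apply_moves(
  increments=[
    {"grip": 0,"xyz": [0,0,0],"rotation": [0,0,0]},
    {"grip": 0,"xyz": [0,0,0],"rotation": [0,0,0]},
    {"grip": 0,"xyz": [0,0,0],"rotation": [0,0,0]},
    {"grip": 0,"xyz": [0,0,0],"rotation": [0,0,0]},
    {"grip": 0,"xyz": [0,0,0],"rotation": [0,0,0]},
  ],
)

```text
time: 12.8
ee_pos: [0.4175, -0.3659, 0.0618]
eef_rot: [0.79, -0.613, -0.001, 0.0]
ft_force: [-0.1, -0.4, -1.2]
width: 0.0835
```

apply_moves(
  increments=[
    {"grip": 0,"xyz": [0,0,-15],"rotation": [0,0,0]},
    {"grip": 0,"xyz": [0,0,-40],"rotation": [0,0,0]},
    {"grip": 0,"xyz": [0,0,-80],"rotation": [0,0,0]},
    {"grip": 0,"xyz": [0,0,-120],"rotation": [0,0,0]},
    {"grip": 0,"xyz": [0,0,-160],"rotation": [0,0,0]},
  ],
)

```text
time: 13.42
ee_pos: [0.4177, -0.3659, 0.2244]
eef_rot: [0.79, -0.613, 0.0, 0.0]
ft_force: [0.4, -0.6, -0.1]
width: 0.087
```

```bash
python3 - <<'E'
from h import *
st()
c=cam('wrist');save('w6',c['img']); W=world(c)
hsv=cv2.cvtColor(c['img'],cv2.COLOR_BGR2HSV)
m=(hsv[...,0]>100)&(hsv[...,0]<130)&(hsv[...,1]>120)&(W[...,2]>.06)&(W[...,2]<.09)
p=W[m]; print(len(p),cv2.minAreaRect((p[:,:2]*1000).astype(np.float32)),np.median(p[:,2]))
m=(W[...,2]>.103)&(W[...,2]<.12); p=W[m]; print(len(p),cv2.minAreaRect((p[:,:2]*1000).astype(np.float32)),np.median(p,0))
c=cam('top');save('t3',c['img']); np.savez('/tmp/t3.npz',W=world(c),img=c['img'])
c=cam('side');save('s8',c['img'])
E
```

```text
{'time': 13.425, 'ee_pos': [0.4177, -0.3659, 0.2244], 'eef_rot': [0.7903, -0.6127, 0.0, 0.0001], 'ft_force': [0.3882, -0.5894, -0.0909], 'width': 0.087, 'joint_positions': [0.9612, 0.1871, -0.3698, 1.5886, 0.0687, 1.3786, -0.7347]}
20870 ((418.6505126953125, -366.1195373535156), (167.0724639892578, 168.20541381835938), 14.539702415466309) 0.07641919835068398
1624 ((418.8925476074219, -366.0367431640625), (29.818798065185547, 60.091453552246094), 14.687297821044922) [ 0.41965955 -0.36577306  0.11215224]
```

View pics/w6.png

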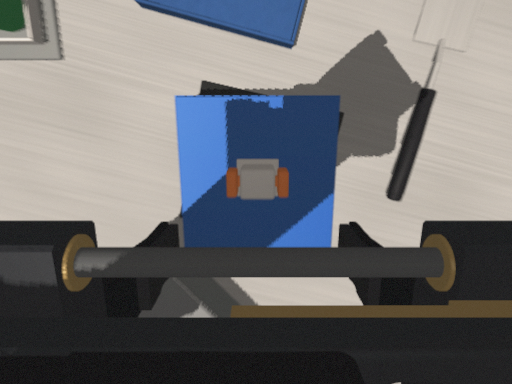

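View pics/s8.png

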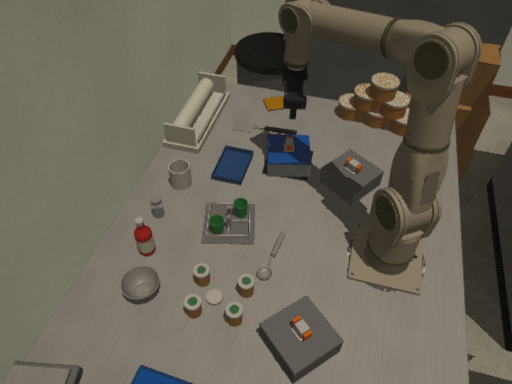

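The lid is on the mat, level and with its buttons out 60 mm apart: its housing is at (258,180) in the wrist view, giving (0.419, −0.366). Both cups are present in the caddy at (217,224) and (240,207) in the side view. Next I look at the caddy from above.

```bash
python3 - <<'E'
from h import *
rel([0.49,-0.01,0.24],np.radians(104.6))
E
```

```text
xyz [-327.6, -157.8, -15.6] rot [[-0.1, -0.2, -0.2]]
```

apply_moves(
  increments=[
    {"grip": 0,"xyz": [-40,-20,-15],"rotation": [0,0,0]},
    {"grip": 0,"xyz": [-90,-43,-15],"rotation": [0,0,0]},
    {"grip": 0,"xyz": [-140,-67,-15],"rotation": [0,0,0]},
    {"grip": 0,"xyz": [-190,-92,-15],"rotation": [0,0,0]},
    {"grip": 0,"xyz": [-240,-116,-15],"rotation": [0,0,0]},
  ],
)

```text
time: 14.2
ee_pos: [0.4711, -0.1035, 0.2394]
eef_rot: [0.79, -0.613, 0.002, 0.0]
ft_force: [1.4, -0.3, -0.6]
width: 0.0878
```

apply_moves(
  increments=[
    {"grip": 0,"xyz": [-40,-20,0],"rotation": [0,0,0]},
    {"grip": 0,"xyz": [-80,-38,0],"rotation": [0,0,0]},
    {"grip": 0,"xyz": [-80,-38,0],"rotation": [0,0,0]},
    {"grip": 0,"xyz": [-80,-38,0],"rotation": [0,0,0]},
  ],
)

```text
time: 14.7
ee_pos: [0.4876, -0.0172, 0.2388]
eef_rot: [0.79, -0.613, 0.002, 0.001]
ft_force: [0.0, -1.4, 0.2]
width: 0.0873
```

```bash
cat > meas.py <<'E'
from h import *
import sys
s=st()
c=cam('wrist');save(sys.argv[1],c['img']); W=world(c); np.savez('/tmp/%s.npz'%sys.argv[1],W=W,img=c['img'])
hsv=cv2.cvtColor(c['img'],cv2.COLOR_BGR2HSV)
z=W[...,2]
def fit(m,name,mn=150):
    n,l,stt,ce=cv2.connectedComponentsWithStats(m.astype(np.uint8))
    for i in range(1,n):
        if stt[i,4]<mn: continue
        p=W[l==i][:,:2]
        (x,y),rad=cv2.minEnclosingCircle((p*1000).astype(np.float32))
        lo,hi=np.percentile(p,[1,99],axis=0)
        print(name,'px',ce[i].round(0),'n',stt[i,4],'circ',round(x/1000,4),round(y/1000,4),'r',round(rad,1),'mid',((lo+hi)/2).round(4),'ext',(hi-lo).round(4),'z',np.median(z[l==i]).round(4))
hand=np.zeros(z.shape,bool); hand[220:]=1
fit((z>.053)&(z<.075)&~hand,'h.055-.075')
fit((z>.009)&(z<.019)&~hand&(hsv[...,1]<80),'h.01-.02')
E
python3 meas.py w7
```

```text
{'time': 14.7, 'ee_pos': [0.4876, -0.0172, 0.2388], 'eef_rot': [0.7902, -0.6128, 0.0017, 0.0008], 'ft_force': [0.0412, -1.3538, 0.2347], 'width': 0.0873, 'joint_positions': [0.6095, 0.0463, -0.6828, 1.7143, 0.0332, 1.39, -1.398]}
h.055-.075 px [32. 47.] n 2200 circ 0.5574 0.2478 r 26.6 mid [0.5575 0.247 ] ext [0.0479 0.0494] z 0.0633
h.055-.075 px [215.  76.] n 620 circ 0.5763 0.0486 r 25.8 mid [0.5763 0.0486] ext [0.0497 0.0496] z 0.0646
h.055-.075 px [235. 116.] n 154 circ 0.5433 0.0219 r 9.1 mid [0.5433 0.0218] ext [0.0156 0.0133] z 0.0635
h.055-.075 px [274. 115.] n 163 circ 0.5546 -0.02 r 9.4 mid [ 0.5546 -0.02  ] ext [0.0165 0.0138] z 0.0634
h.055-.075 px [292. 153.] n 515 circ 0.5205 -0.0477 r 25.8 mid [ 0.5204 -0.0476] ext [0.0493 0.0497] z 0.0648
h.055-.075 px [ 23. 176.] n 1662 circ 0.4135 0.2467 r 26.5 mid [0.4143 0.2462] ext [0.0488 0.048 ] z 0.0632
h.01-.02 px [287.  74.] n 259 circ 0.5729 -0.0117 r 74.1 mid [ 0.5871 -0.0121] ext [0.0956 0.1258] z 0.0152
h.01-.02 px [17. 92.] n 1359 circ 0.5014 0.2955 r 26.5 mid [0.5019 0.2924] ext [0.0484 0.0425] z 0.0131
h.01-.02 px [233. 168.] n 174 circ 0.4881 0.0062 r 52.3 mid [0.4752 0.0071] ext [0.0249 0.1023] z 0.0159
h.01-.02 px [101. 207.] n 298 circ 0.3732 0.1626 r 34.6 mid [0.3786 0.1639] ext [0.0412 0.0657] z 0.0125
h.01-.02 px [469. 216.] n 221 circ 0.4921 -0.3191 r 56.8 mid [ 0.4901 -0.3187] ext [0.0315 0.1073] z 0.0139
```

View pics/w7.png

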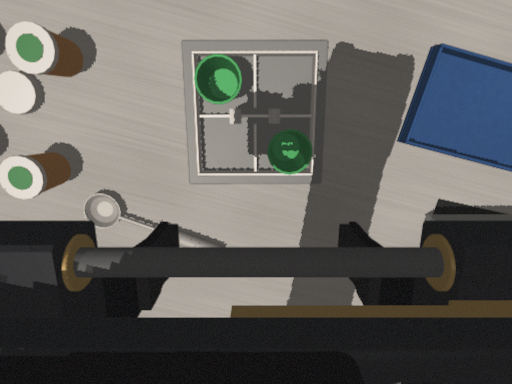

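The caddy keeper's midpoint is (0.549, 0.001). Cup rims are at px (215,76), giving (0.5763, 0.0486), and px (292,153), giving (0.5204, −0.0477). Both sit within 2 mm of the expected well centres. I'll grip cup0 across the other diagonal, clear of the keeper.

```bash
python3 - <<'E'
from h import *
rel([0.5758,0.0486,0.12],np.radians(-30.4))
E
```

```text
xyz [-42.9, -101.7, 118.8] rot [[0.0, -0.2, -45.3]]
```

apply_moves(
  increments=[
    {"grip": 0,"xyz": [-9,-20,20],"rotation": [0,0,-9]},
    {"grip": 0,"xyz": [-18,-41,40],"rotation": [0,0,-18]},
    {"grip": 0,"xyz": [-26,-61,60],"rotation": [0,0,-27]},
    {"grip": 0,"xyz": [-35,-82,80],"rotation": [0,0,-36]},
    {"grip": 0,"xyz": [-43,-102,100],"rotation": [0,0,-45.3]},
  ],
)

```text
time: 15.38
ee_pos: [0.5765, 0.0475, 0.1377]
eef_rot: [0.965, -0.26, 0.001, 0.002]
ft_force: [-0.4, -0.8, 0.1]
width: 0.0869
```

```bash
python3 - <<'E'
from h import *
st();rel([0.5758,0.0486,0.1],np.radians(-30.4))
E
```

```text
{'time': 15.375, 'ee_pos': [0.5765, 0.0475, 0.1377], 'eef_rot': [0.9655, -0.2605, 0.0011, 0.0017], 'ft_force': [-0.4386, -0.763, 0.1157], 'width': 0.0869, 'joint_positions': [0.4711, 0.3692, -0.7797, 1.6321, 0.2747, 1.2524, -0.8887]}
xyz [-1.3, -0.7, 37.7] rot [[0.2, -0.2, 0.2]]
```

apply_moves(
  increments=[
    {"grip": 0,"xyz": [-1.3,-0.7,20],"rotation": [0.2,-0.2,0]},
    {"grip": 0,"xyz": [-1.3,-0.7,50],"rotation": [0.2,-0.2,0]},
    {"grip": 0,"xyz": [-1.3,-0.7,80],"rotation": [0.2,-0.2,0]},
    {"grip": 0,"xyz": [-1.3,-0.7,105],"rotation": [0.2,-0.2,0]},
    {"grip": 0,"xyz": [-1.3,-0.7,117],"rotation": [0.2,-0.2,0]},
  ],
)

```text
time: 16.0
ee_pos: [0.5746, 0.0464, 0.0191]
eef_rot: [0.965, -0.263, -0.001, 0.0]
ft_force: [0.2, 0.1, -0.1]
width: 0.0873
```

```bash
python3 - <<'E'
from h import *
st();rel([0.5758,0.0486,0.014],np.radians(-30.4))
E
python3 sv.py s9 180 150 100
```

```text
{'time': 16.0, 'ee_pos': [0.5746, 0.0464, 0.0191], 'eef_rot': [0.9649, -0.2627, -0.0012, 0.0003], 'ft_force': [0.1992, 0.1473, -0.1398], 'width': 0.0873, 'joint_positions': [0.4282, 0.497, -0.7271, 1.7452, 0.3743, 1.0456, -0.9623]}
xyz [-0.1, -2.5, 5.1] rot [[0.1, 0.1, -0.1]]
{'time': 16.0, 'ee_pos': [0.5746, 0.0464, 0.0191], 'eef_rot': [0.9649, -0.2627, -0.0012, 0.0003], 'ft_force': [0.1992, 0.1473, -0.1398], 'width': 0.0873, 'joint_positions': [0.4282, 0.497, -0.7271, 1.7452, 0.3743, 1.0456, -0.9623]}
```

View pics/s9.png

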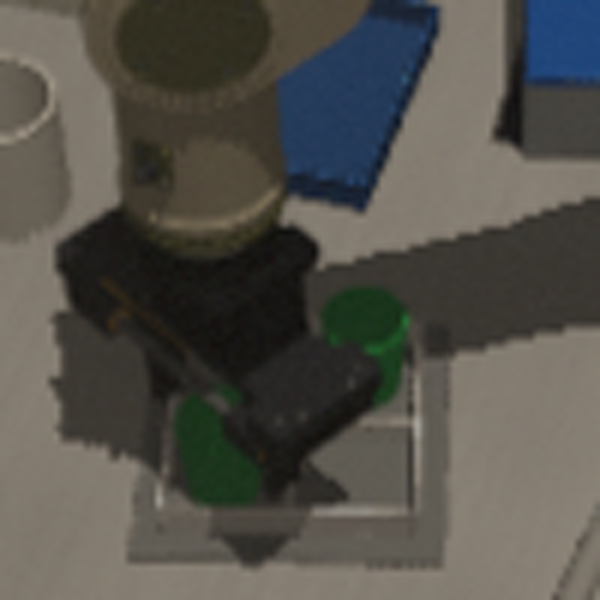

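apply_moves(
  increments=[
    {"grip": 0,"xyz": [0,-2.5,5],"rotation": [0,0,0]},
    {"grip": 255,"xyz": [0,-2.5,5],"rotation": [0,0,0]},
    {"grip": 255,"xyz": [0,-2.5,5],"rotation": [0,0,0]},
    {"grip": 255,"xyz": [0,-2.5,5],"rotation": [0,0,0]},
    {"grip": 255,"xyz": [0,-2.5,5],"rotation": [0,0,0]},
  ],
  squeeze=12,
)

```text
time: 16.68
ee_pos: [0.5757, 0.0488, 0.0136]
eef_rot: [0.965, -0.262, -0.001, 0.0]
ft_force: [-0.1, 0.6, -0.4]
width: 0.0548
```

apply_moves(
  increments=[
    {"grip": 255,"xyz": [0,0,0],"rotation": [0,0,0]},
    {"grip": 255,"xyz": [0,0,0],"rotation": [0,0,0]},
    {"grip": 255,"xyz": [0,0,0],"rotation": [0,0,0]},
  ],
)

```text
time: 17.05
ee_pos: [0.5757, 0.0488, 0.0136]
eef_rot: [0.965, -0.262, -0.001, 0.0]
ft_force: [-0.3, 0.1, -0.1]
width: 0.0492
```

apply_moves(
  increments=[
    {"grip": 255,"xyz": [0,0,-15],"rotation": [0,0,0]},
    {"grip": 255,"xyz": [0,0,-40],"rotation": [0,0,0]},
    {"grip": 255,"xyz": [0,0,-75],"rotation": [0,0,0]},
    {"grip": 255,"xyz": [0,0,-110],"rotation": [0,0,0]},
    {"grip": 255,"xyz": [0,0,-120],"rotation": [0,0,0]},
  ],
)

```text
time: 17.68
ee_pos: [0.5773, 0.0492, 0.1368]
eef_rot: [0.965, -0.262, 0.001, -0.0]
ft_force: [-0.3, -0.1, -0.4]
width: 0.0495
```

```bash
python3 - <<'E'
from h import *
st();rel([0.623,-0.323,0.135],np.radians(-30.4))
E
python3 sv.py s10 150 110 150
```

```text
{'time': 17.675, 'ee_pos': [0.5773, 0.0492, 0.1368], 'eef_rot': [0.965, -0.2622, 0.0007, -0.0003], 'ft_force': [-0.313, -0.1349, -0.4385], 'width': 0.0495, 'joint_positions': [0.4716, 0.3723, -0.7817, 1.6313, 0.2738, 1.2499, -0.8931]}
xyz [227.7, 298.0, 1.8] rot [[-0.1, -0.1, 0.0]]
{'time': 17.675, 'ee_pos': [0.5773, 0.0492, 0.1368], 'eef_rot': [0.965, -0.2622, 0.0007, -0.0003], 'ft_force': [-0.313, -0.1349, -0.4385], 'width': 0.0495, 'joint_positions': [0.4716, 0.3723, -0.7817, 1.6313, 0.2738, 1.2499, -0.8931]}
```

View pics/s10.png

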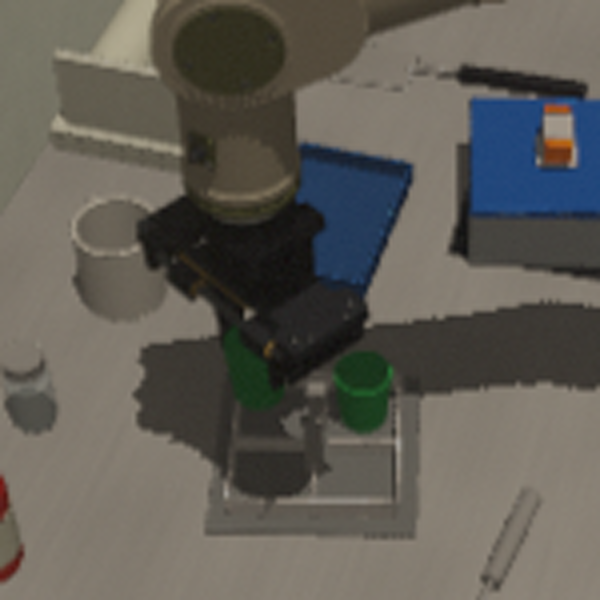

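Cup0 is held at crop (255,370), well clear of everything. I carry it to the tray.

apply_moves(
  increments=[
    {"grip": 255,"xyz": [26,34,0],"rotation": [0,0,0]},
    {"grip": 255,"xyz": [60,79,0],"rotation": [0,0,0]},
    {"grip": 255,"xyz": [95,124,0],"rotation": [0,0,0]},
    {"grip": 255,"xyz": [130,170,0],"rotation": [0,0,0]},
    {"grip": 255,"xyz": [162,212,0],"rotation": [0,0,0]},
  ],
)

```text
time: 18.35
ee_pos: [0.609, -0.218, 0.1355]
eef_rot: [0.965, -0.263, -0.0, -0.0]
ft_force: [0.2, 0.2, -0.6]
width: 0.0494
```

```bash
python3 - <<'E'
from h import *
st();rel([0.623,-0.323,0.135],np.radians(-30.4))
c=cam('wrist');save('w8',c['img']);W=world(c)
hsv=cv2.cvtColor(c['img'],cv2.COLOR_BGR2HSV)
m=(hsv[...,0]>100)&(hsv[...,0]<130)&(hsv[...,1]>120)&(W[...,2]<.035)&(W[...,2]>-.01)
p=W[m];print(len(p),cv2.minAreaRect((p[:,:2]*1000).astype(np.float32)))
E
```

```text
{'time': 18.35, 'ee_pos': [0.609, -0.218, 0.1355], 'eef_rot': [0.9649, -0.2625, -0.0002, -0.0], 'ft_force': [0.202, 0.1992, -0.6404], 'width': 0.0494, 'joint_positions': [0.7509, 0.4973, -0.6568, 1.4474, 0.3069, 1.3012, -0.4602]}
xyz [65.3, 83.5, 0.5] rot [[0.0, 0.0, -0.0]]
8208 ((624.3792724609375, -281.578857421875), (118.53250885009766, 170.0969696044922), 0.5943940877914429)
```

View pics/w8.png

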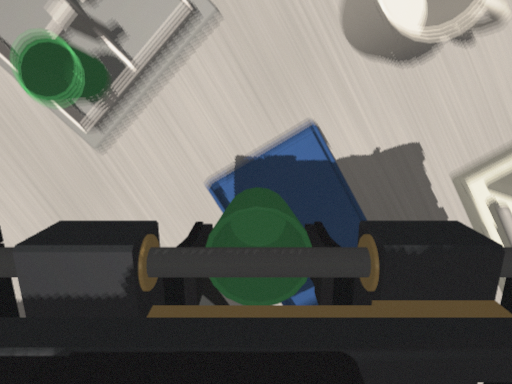

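apply_moves(
  increments=[
    {"grip": 255,"xyz": [33,42,0],"rotation": [0,0,0]},
    {"grip": 255,"xyz": [65,83,0],"rotation": [0,0,0]},
    {"grip": 255,"xyz": [65.3,83.5,30],"rotation": [0,0,0]},
    {"grip": 255,"xyz": [65.3,83.5,60],"rotation": [0,0,0]},
    {"grip": 255,"xyz": [65.3,83.5,85],"rotation": [0,0,0]},
  ],
)

```text
time: 19.02
ee_pos: [0.6201, -0.3323, 0.0475]
eef_rot: [0.964, -0.267, -0.001, 0.002]
ft_force: [0.6, 0.4, -0.5]
width: 0.05
```

```bash
python3 - <<'E'
from h import *
st();rel([0.623,-0.323,0.014],np.radians(-30.4))
E
```

```text
{'time': 19.025, 'ee_pos': [0.6201, -0.3323, 0.0475], 'eef_rot': [0.9638, -0.2666, -0.0014, 0.0017], 'ft_force': [0.5549, 0.3629, -0.4959], 'width': 0.05, 'joint_positions': [0.8092, 0.6805, -0.5807, 1.3588, 0.3809, 1.2155, -0.3415]}
xyz [-2.2, -9.6, 33.5] rot [[0.2, 0.1, -0.5]]
```

apply_moves(
  increments=[
    {"grip": 255,"xyz": [-2,-9.5,8],"rotation": [0.2,0.1,0]},
    {"grip": 255,"xyz": [-2,-9.5,20],"rotation": [0.2,0.1,0]},
    {"grip": 255,"xyz": [-2,-9.5,30],"rotation": [0.2,0.1,0]},
    {"grip": 255,"xyz": [-2,-9.5,34.5],"rotation": [0.2,0.1,0]},
    {"grip": 255,"xyz": [-2,-9.5,34.5],"rotation": [0.2,0.1,0]},
  ],
)

```text
time: 19.65
ee_pos: [0.623, -0.3235, 0.013]
eef_rot: [0.964, -0.267, -0.0, 0.0]
ft_force: [0.8, 0.2, 0.1]
width: 0.0497
```

apply_moves(
  increments=[
    {"grip": 0,"xyz": [0,0,0.5],"rotation": [0,0,0]},
    {"grip": 0,"xyz": [0,0,0.5],"rotation": [0,0,0]},
    {"grip": 0,"xyz": [0,0,0.5],"rotation": [0,0,0]},
    {"grip": 0,"xyz": [0,0,0.5],"rotation": [0,0,0]},
  ],
)

```text
time: 20.15
ee_pos: [0.6231, -0.3235, 0.0127]
eef_rot: [0.964, -0.267, 0.0, 0.0]
ft_force: [0.2, -0.2, -0.7]
width: 0.0813
```

apply_moves(
  increments=[
    {"grip": 0,"xyz": [0,0,-10],"rotation": [0,0,0]},
    {"grip": 0,"xyz": [0,0,-35],"rotation": [0,0,0]},
    {"grip": 0,"xyz": [0,0,-70],"rotation": [0,0,0]},
    {"grip": 0,"xyz": [0,0,-105],"rotation": [0,0,0]},
    {"grip": 0,"xyz": [0,0,-120],"rotation": [0,0,0]},
  ],
)

```text
time: 20.78
ee_pos: [0.6242, -0.3236, 0.1357]
eef_rot: [0.964, -0.267, 0.002, 0.001]
ft_force: [-0.1, 0.9, 0.0]
width: 0.087
```

```bash
python3 - <<'E'
from h import *
st();rel([0.52,-0.0477,0.135],np.radians(-30.4))
E
python3 sv.py s11 150 110 150; python3 meas.py w9
```

```text
{'time': 20.775, 'ee_pos': [0.6242, -0.3236, 0.1357], 'eef_rot': [0.9638, -0.2668, 0.0018, 0.0006], 'ft_force': [-0.1267, 0.8881, 0.0029], 'width': 0.087, 'joint_positions': [0.806, 0.607, -0.6064, 1.2785, 0.3406, 1.3535, -0.3269]}
xyz [-231.3, -183.1, -0.2] rot [[0.0, -0.2, -0.5]]
{'time': 20.775, 'ee_pos': [0.6242, -0.3236, 0.1357], 'eef_rot': [0.9638, -0.2668, 0.0018, 0.0006], 'ft_force': [-0.1267, 0.8881, 0.0029], 'width': 0.087, 'joint_positions': [0.806, 0.607, -0.6064, 1.2785, 0.3406, 1.3535, -0.3269]}
{'time': 20.825, 'ee_pos': [0.6244, -0.3238, 0.1365], 'eef_rot': [0.9637, -0.2668, 0.0021, 0.0008], 'ft_force': [1.1155, -0.0502, 1.559], 'width': 0.0868, 'joint_positions': [0.806, 0.6064, -0.6066, 1.2776, 0.3406, 1.3542, -0.3268]}
h.055-.075 px [468.  68.] n 675 circ 0.8269 -0.3231 r 32.7 mid [ 0.8246 -0.3252] ext [0.0596 0.011 ] z 0.0641
h.055-.075 px [463. 161.] n 1065 circ 0.7915 -0.397 r 59.2 mid [ 0.7899 -0.396 ] ext [0.0079 0.1143] z 0.054
h.055-.075 px [256. 195.] n 917 circ 0.6241 -0.3229 r 25.8 mid [ 0.624  -0.3229] ext [0.0496 0.05  ] z 0.0628
h.01-.02 px [11. 14.] n 312 circ 0.5143 -0.0837 r 18.7 mid [ 0.5148 -0.0839] ext [0.0337 0.0087] z 0.0136
h.01-.02 px [464.  43.] n 177 circ 0.8494 -0.3111 r 47.5 mid [ 0.849 -0.311] ext [0.0917 0.0005] z 0.014
h.01-.02 px [423. 147.] n 649 circ 0.7917 -0.3882 r 78.0 mid [ 0.7887 -0.3872] ext [0.0179 0.1525] z 0.0142
```

View pics/s11.png

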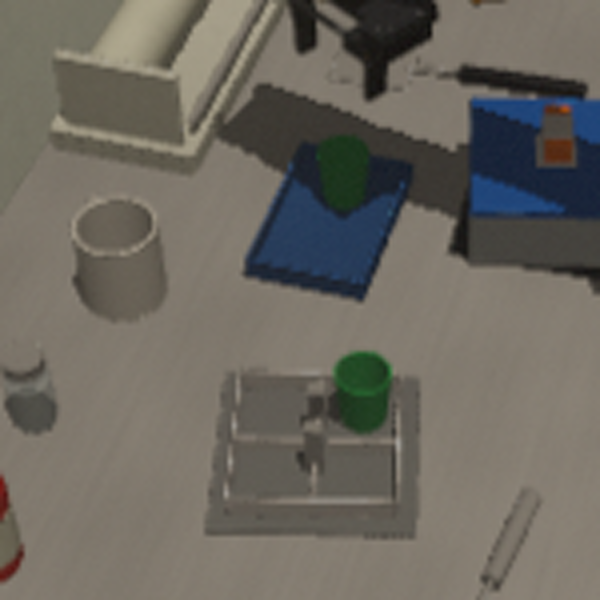

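Cup0 stands upright in the tray at crop (343,175), measured at (0.624, −0.323). Next is cup1.

apply_moves(
  increments=[
    {"grip": 0,"xyz": [-40,-32,0],"rotation": [0,0,0]},
    {"grip": 0,"xyz": [-85,-67,0],"rotation": [0,0,0]},
    {"grip": 0,"xyz": [-130,-103,0],"rotation": [0,0,0]},
    {"grip": 0,"xyz": [-175,-139,0],"rotation": [0,0,0]},
    {"grip": 0,"xyz": [-215,-170,0],"rotation": [0,0,-0.5]},
  ],
)

```text
time: 21.5
ee_pos: [0.5253, -0.0653, 0.1323]
eef_rot: [0.965, -0.262, 0.0, 0.001]
ft_force: [-0.5, 0.5, 0.1]
width: 0.087
```

```bash
python3 - <<'E'
from h import *
st();rel([0.52,-0.0477,0.135],np.radians(-30.4))
E
```

```text
{'time': 21.5, 'ee_pos': [0.5253, -0.0653, 0.1323], 'eef_rot': [0.965, -0.2622, 0.0005, 0.0007], 'ft_force': [-0.4764, 0.4825, 0.1295], 'width': 0.087, 'joint_positions': [0.7184, 0.2517, -0.7728, 1.764, 0.1894, 1.2012, -0.638]}
xyz [-13.5, -12.6, -2.7] rot [[0.1, -0.1, 0.0]]
```

apply_moves(
  increments=[
    {"grip": 0,"xyz": [-13.5,-12.6,0],"rotation": [0,0,0]},
    {"grip": 0,"xyz": [-13.5,-12.6,15],"rotation": [0,0,0]},
    {"grip": 0,"xyz": [-13.5,-12.6,45],"rotation": [0,0,0]},
    {"grip": 0,"xyz": [-13.5,-12.6,75],"rotation": [0,0,0]},
    {"grip": 0,"xyz": [-13.5,-12.6,100],"rotation": [0,0,0]},
  ],
)

```text
time: 22.12
ee_pos: [0.5193, -0.0499, 0.0293]
eef_rot: [0.965, -0.263, -0.001, 0.001]
ft_force: [-1.0, -0.3, -0.2]
width: 0.0869
```

```bash
python3 - <<'E'
from h import *
st();rel([0.52,-0.0477,0.014],np.radians(-30.4))
E
```

```text
{'time': 22.125, 'ee_pos': [0.5193, -0.0499, 0.0293], 'eef_rot': [0.9647, -0.2635, -0.0008, 0.0009], 'ft_force': [-1.0064, -0.3395, -0.1557], 'width': 0.0869, 'joint_positions': [0.6534, 0.3671, -0.7443, 1.8804, 0.293, 1.0075, -0.7502]}
xyz [-0.5, -2.3, 15.3] rot [[0.1, 0.1, -0.2]]
```

apply_moves(
  increments=[
    {"grip": 0,"xyz": [-0.5,-2.3,10],"rotation": [0,0,0]},
    {"grip": 0,"xyz": [-0.5,-2.3,15],"rotation": [0,0,0]},
    {"grip": 255,"xyz": [-0.5,-2.3,15],"rotation": [0,0,0]},
    {"grip": 255,"xyz": [-0.5,-2.3,15],"rotation": [0,0,0]},
    {"grip": 255,"xyz": [-0.5,-2.3,15],"rotation": [0,0,0]},
  ],
)

```text
time: 22.75
ee_pos: [0.5205, -0.0478, 0.0149]
eef_rot: [0.965, -0.263, -0.0, 0.001]
ft_force: [0.1, 0.3, -0.8]
width: 0.0651
```

apply_moves(
  increments=[
    {"grip": 255,"xyz": [0,0,0],"rotation": [0,0,0]},
    {"grip": 255,"xyz": [0,0,0],"rotation": [0,0,0]},
    {"grip": 255,"xyz": [0,0,0],"rotation": [0,0,0]},
    {"grip": 255,"xyz": [0,0,0],"rotation": [0,0,0]},
  ],
)

```text
time: 23.25
ee_pos: [0.5207, -0.0477, 0.0152]
eef_rot: [0.965, -0.263, 0.0, 0.001]
ft_force: [-1.9, 0.8, 5.5]
width: 0.0508
```

apply_moves(
  increments=[
    {"grip": 255,"xyz": [0,0,-15],"rotation": [0,0,0]},
    {"grip": 255,"xyz": [0,0,-40],"rotation": [0,0,0]},
    {"grip": 255,"xyz": [0,0,-75],"rotation": [0,0,0]},
    {"grip": 255,"xyz": [0,0,-110],"rotation": [0,0,0]},
    {"grip": 255,"xyz": [0,0,-120],"rotation": [0,0,0]},
  ],
)

```text
time: 23.88
ee_pos: [0.5219, -0.0475, 0.1378]
eef_rot: [0.965, -0.263, 0.002, 0.001]
ft_force: [1.0, 0.8, -1.4]
width: 0.0511
```

```bash
python3 - <<'E'
from h import *
st();rel([0.623,-0.238,0.135],np.radians(-30.4))
E
```

```text
{'time': 23.875, 'ee_pos': [0.5219, -0.0475, 0.1378], 'eef_rot': [0.9647, -0.2634, 0.0018, 0.0009], 'ft_force': [0.9644, 0.8488, -1.3853], 'width': 0.0511, 'joint_positions': [0.7064, 0.2338, -0.7905, 1.772, 0.1802, 1.2062, -0.6678]}
xyz [183.9, 112.7, 3.6] rot [[0.0, -0.2, -0.1]]
```

apply_moves(
  increments=[
    {"grip": 255,"xyz": [30,18,0],"rotation": [0,0,0]},
    {"grip": 255,"xyz": [70,43,0],"rotation": [0,0,0]},
    {"grip": 255,"xyz": [110,67,0],"rotation": [0,0,0]},
    {"grip": 255,"xyz": [150,92,0],"rotation": [0,0,0]},
    {"grip": 255,"xyz": [178,109,0],"rotation": [0,0,0]},
  ],
)

```text
time: 24.5
ee_pos: [0.6197, -0.2343, 0.1375]
eef_rot: [0.964, -0.264, 0.001, 0.001]
ft_force: [0.8, -0.2, -0.7]
width: 0.0515
```

```bash
python3 - <<'E'
from h import *
st();rel([0.623,-0.238,0.0135],np.radians(-30.4))
E
```

```text
{'time': 24.5, 'ee_pos': [0.6197, -0.2343, 0.1375], 'eef_rot': [0.9644, -0.2643, 0.0011, 0.001], 'ft_force': [0.7551, -0.2016, -0.7392], 'width': 0.0515, 'joint_positions': [0.7545, 0.5284, -0.6564, 1.4013, 0.3257, 1.3184, -0.4509]}
xyz [4.4, 1.3, 124.0] rot [[0.1, -0.2, -0.2]]
```

apply_moves(
  increments=[
    {"grip": 255,"xyz": [4.4,1.3,15],"rotation": [0,0,0]},
    {"grip": 255,"xyz": [4.4,1.3,45],"rotation": [0,0,0]},
    {"grip": 255,"xyz": [4.4,1.3,75],"rotation": [0,0,0]},
    {"grip": 255,"xyz": [4.4,1.3,100],"rotation": [0,0,0]},
    {"grip": 255,"xyz": [4.4,1.3,110],"rotation": [0,0,0]},
  ],
)

```text
time: 25.12
ee_pos: [0.6213, -0.2364, 0.025]
eef_rot: [0.965, -0.264, -0.001, 0.001]
ft_force: [0.9, 0.2, 0.0]
width: 0.0511
```

```bash
python3 - <<'E'
from h import *
st();rel([0.623,-0.238,0.0135],np.radians(-30.4))
E
```

```text
{'time': 25.125, 'ee_pos': [0.6213, -0.2364, 0.025], 'eef_rot': [0.9646, -0.2637, -0.0008, 0.0006], 'ft_force': [0.8856, 0.1539, 0.0333], 'width': 0.0511, 'joint_positions': [0.7357, 0.6358, -0.6193, 1.4956, 0.391, 1.1373, -0.4908]}
xyz [2.3, 0.5, 11.5] rot [[0.1, 0.1, -0.2]]
```

apply_moves(
  increments=[
    {"grip": 255,"xyz": [2,0.5,7],"rotation": [0,0,0]},
    {"grip": 255,"xyz": [2,0.5,11.5],"rotation": [0,0,0]},
    {"grip": 255,"xyz": [2,0.5,11.5],"rotation": [0,0,0]},
  ],
)

```text
time: 25.5
ee_pos: [0.6231, -0.2378, 0.0139]
eef_rot: [0.965, -0.264, -0.0, 0.001]
ft_force: [0.3, 0.2, -0.0]
width: 0.0515
```

apply_moves(
  increments=[
    {"grip": 0,"xyz": [0,0,0],"rotation": [0,0,0]},
    {"grip": 0,"xyz": [0,0,0],"rotation": [0,0,0]},
    {"grip": 0,"xyz": [0,0,0],"rotation": [0,0,0]},
    {"grip": 0,"xyz": [0,0,0],"rotation": [0,0,0]},
  ],
)

```text
time: 26.0
ee_pos: [0.6231, -0.2378, 0.014]
eef_rot: [0.965, -0.264, -0.0, 0.001]
ft_force: [-0.5, -0.8, -1.1]
width: 0.0822
```

apply_moves(
  increments=[
    {"grip": 0,"xyz": [0,0,-10],"rotation": [0,0,0]},
    {"grip": 0,"xyz": [0,0,-35],"rotation": [0,0,0]},
    {"grip": 0,"xyz": [0,0,-70],"rotation": [0,0,0]},
    {"grip": 0,"xyz": [0,0,-105],"rotation": [0,0,0]},
    {"grip": 0,"xyz": [0,0,-140],"rotation": [0,0,0]},
  ],
)

```text
time: 26.62
ee_pos: [0.6233, -0.2376, 0.1561]
eef_rot: [0.965, -0.264, -0.0, 0.001]
ft_force: [-0.4, -0.9, 0.3]
width: 0.0869
```

```bash
python3 sv.py s12 150 110 150; python3 - <<'E'
from h import *
c=cam('top'); W=world(c);save('t4',c['img']);z=W[...,2]
m=(z>0.05)&(z<0.08)&(W[...,0]>.37)&(W[...,0]<.62)&(W[...,1]>.15)&(W[...,1]<.45);blobs(m,W)
rel([0.50,0.20,0.20],np.radians(-30.4))
E
```

```text
{'time': 26.625, 'ee_pos': [0.6233, -0.2376, 0.1561], 'eef_rot': [0.9646, -0.2636, -0.0, 0.0006], 'ft_force': [-0.3987, -0.8518, 0.2867], 'width': 0.0869, 'joint_positions': [0.7516, 0.5278, -0.6581, 1.3616, 0.3218, 1.3591, -0.4407]}
px [169. 172.] n 134 med [0.553 0.247 0.063] min [0.53  0.225 0.054] max [0.576 0.272 0.072]
px [141. 174.] n 137 med [0.54  0.357 0.064] min [0.518 0.334 0.054] max [0.565 0.381 0.073]
px [141. 206.] n 143 med [0.415 0.348 0.063] min [0.393 0.326 0.054] max [0.439 0.371 0.072]
px [167. 208.] n 142 med [0.409 0.248 0.064] min [0.386 0.226 0.056] max [0.431 0.27  0.071]
xyz [-330.5, -313.2, -42.7] rot [[-0.0, -0.4, -0.2]]
```

View pics/s12.png

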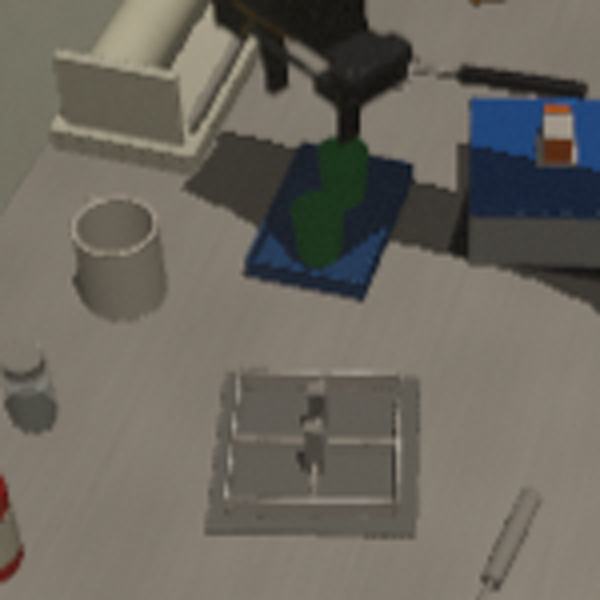

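View pics/t4.png

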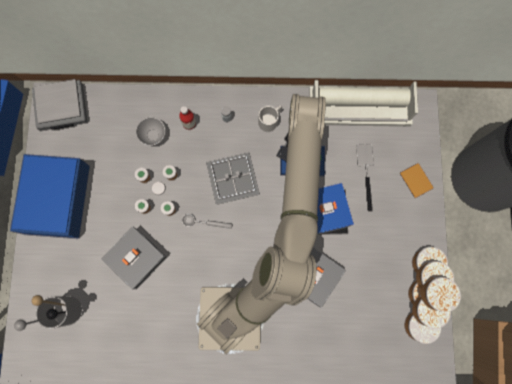

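Both cups are in the tray at crop (343,172) and (318,230). The caddy is empty and the four tubs haven't moved. I now move over the tubs.

apply_moves(
  increments=[
    {"grip": 0,"xyz": [-40,-38,-30],"rotation": [0,0,0]},
    {"grip": 0,"xyz": [-84,-79,-60],"rotation": [0,0,0]},
    {"grip": 0,"xyz": [-126,-119,-80],"rotation": [0,0,0]},
    {"grip": 0,"xyz": [-168,-159,-80],"rotation": [0,0,0]},
    {"grip": 0,"xyz": [-210,-199,-80],"rotation": [0,0,0]},
  ],
)

```text
time: 27.35
ee_pos: [0.5447, 0.0426, 0.2387]
eef_rot: [0.965, -0.263, 0.004, 0.001]
ft_force: [0.6, 1.0, 0.1]
width: 0.0869
```

```bash
python3 - <<'E'
from h import *
st();rel([0.46,0.19,0.235],np.radians(-30.4))
E
```

```text
{'time': 27.35, 'ee_pos': [0.5447, 0.0426, 0.2387], 'eef_rot': [0.9647, -0.2635, 0.0038, 0.001], 'ft_force': [0.643, 1.0468, 0.0615], 'width': 0.0869, 'joint_positions': [0.5606, 0.2205, -0.8353, 1.5753, 0.1705, 1.4137, -0.8218]}
xyz [-147.9, -83.9, 2.5] rot [[-0.0, -0.4, -0.2]]
```

apply_moves(
  increments=[
    {"grip": 0,"xyz": [-45,-25,0],"rotation": [0,0,0]},
    {"grip": 0,"xyz": [-90,-50,0],"rotation": [0,0,0]},
    {"grip": 0,"xyz": [-135,-76,0],"rotation": [0,0,0]},
    {"grip": 0,"xyz": [-148,-84,0],"rotation": [0,0,0]},
    {"grip": 0,"xyz": [-148,-84,0],"rotation": [0,0,0]},
  ],
)

```text
time: 27.98
ee_pos: [0.4597, 0.1906, 0.2377]
eef_rot: [0.965, -0.263, 0.004, 0.001]
ft_force: [0.4, -1.3, -0.1]
width: 0.0871
```

```bash
python3 meas.py w10
```

```text
{'time': 27.975, 'ee_pos': [0.4597, 0.1906, 0.2377], 'eef_rot': [0.9649, -0.2626, 0.0041, 0.0011], 'ft_force': [0.3798, -1.3353, -0.1344], 'width': 0.0871, 'joint_positions': [0.4208, 0.1024, -0.9563, 1.6874, 0.0926, 1.3916, -1.0807]}
h.055-.075 px [246.   8.] n 697 circ 0.5403 0.348 r 23.6 mid [0.5393 0.3447] ext [0.0391 0.0269] z 0.0632
h.055-.075 px [498.  28.] n 769 circ 0.7688 0.1883 r 27.1 mid [0.7591 0.1897] ext [0.0217 0.0488] z 0.0639
h.055-.075 px [150.  64.] n 2015 circ 0.4202 0.3481 r 26.1 mid [0.4207 0.3477] ext [0.0487 0.0487] z 0.0634
h.055-.075 px [307.  81.] n 1880 circ 0.5573 0.2483 r 25.8 mid [0.5569 0.2484] ext [0.0485 0.0479] z 0.0636
h.055-.075 px [ 37. 146.] n 10344 circ 0.258 0.3363 r 90.0 mid [0.2612 0.3377] ext [0.1453 0.1467] z 0.0732
h.055-.075 px [196. 148.] n 1630 circ 0.4135 0.2483 r 25.9 mid [0.4139 0.2482] ext [0.0485 0.0477] z 0.0635
h.01-.02 px [242.  72.] n 1475 circ 0.5018 0.297 r 25.9 mid [0.5016 0.2971] ext [0.0478 0.0481] z 0.0133
h.01-.02 px [ 91. 148.] n 484 circ 0.282 0.3134 r 83.2 mid [0.2833 0.3128] ext [0.1073 0.1213] z 0.0141
h.01-.02 px [361. 197.] n 204 circ 0.5577 0.0803 r 44.6 mid [0.5583 0.0802] ext [0.0837 0.0216] z 0.0142
h.01-.02 px [208. 204.] n 301 circ 0.3744 0.1724 r 25.6 mid [0.3745 0.1736] ext [0.0494 0.047 ] z 0.0126
```

View pics/w10.png

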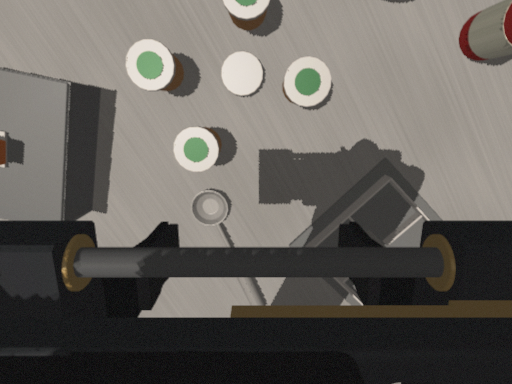

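The tub lids with green dots measure A px (307,81) = (0.557, 0.248), D px (196,148) = (0.414, 0.248) and C px (150,64) = (0.420, 0.348). B is at px (246,8), cut by the image edge, at about (0.543, 0.357). The spare stack at px (242,72) is only 13 mm high. I take A first.

```bash
python3 - <<'E'
from h import *
st();rel([0.5565,0.248,0.1],np.radians(-30.4))
E
```

```text
{'time': 28.025, 'ee_pos': [0.4604, 0.1893, 0.2375], 'eef_rot': [0.9646, -0.2637, 0.0039, 0.0012], 'ft_force': [0.9541, -1.2708, 0.2677], 'width': 0.0874, 'joint_positions': [0.4219, 0.1032, -0.9547, 1.6872, 0.0929, 1.3916, -1.0803]}
xyz [51.7, -99.5, 137.9] rot [[0.0, -0.5, -0.2]]
```

apply_moves(
  increments=[
    {"grip": 0,"xyz": [17,-33,25],"rotation": [0,0,0]},
    {"grip": 0,"xyz": [34,-66,50],"rotation": [0,-0.3,0]},
    {"grip": 0,"xyz": [52,-99,80],"rotation": [0,-0.5,0]},
    {"grip": 0,"xyz": [52,-99,110],"rotation": [0,-0.5,0]},
    {"grip": 0,"xyz": [52,-99,130],"rotation": [0,-0.5,0]},
  ],
)

```text
time: 28.65
ee_pos: [0.5569, 0.2455, 0.1054]
eef_rot: [0.964, -0.265, -0.001, 0.001]
ft_force: [0.1, -0.4, 0.7]
width: 0.0869
```

```bash
python3 - <<'E'
from h import *
st();rel([0.5565,0.248,0.005],np.radians(-30.4))
E
```

```text
{'time': 28.65, 'ee_pos': [0.5569, 0.2455, 0.1054], 'eef_rot': [0.9643, -0.2648, -0.0014, 0.0009], 'ft_force': [0.068, -0.3748, 0.7277], 'width': 0.0869, 'joint_positions': [0.1822, 0.513, -0.8866, 1.5785, 0.4111, 1.2512, -1.3096]}
xyz [-1.4, -2.2, 100.4] rot [[0.1, 0.1, -0.3]]
```

apply_moves(
  increments=[
    {"grip": 0,"xyz": [-1.4,-2.2,20],"rotation": [0,0,0]},
    {"grip": 0,"xyz": [-1.4,-2.2,45],"rotation": [0,0,0]},
    {"grip": 0,"xyz": [-1.4,-2.2,70],"rotation": [0,0,0]},
    {"grip": 0,"xyz": [-1.4,-2.2,92],"rotation": [0,0,0]},
    {"grip": 0,"xyz": [-1.4,-2.2,100],"rotation": [0,0,0]},
  ],
)

```text
time: 29.28
ee_pos: [0.5561, 0.2473, 0.0042]
eef_rot: [0.964, -0.265, -0.002, 0.001]
ft_force: [0.4, 0.5, -0.2]
width: 0.0868
```

```bash
python3 sv.py s13 140 190 130; python3 - <<'E'
from h import *
rel([0.5565,0.248,0.005],np.radians(-30.4))
E
```

```text
{'time': 29.275, 'ee_pos': [0.5561, 0.2473, 0.0042], 'eef_rot': [0.9642, -0.265, -0.0018, 0.0014], 'ft_force': [0.3562, 0.5427, -0.1941], 'width': 0.0868, 'joint_positions': [0.1348, 0.6232, -0.8251, 1.6604, 0.504, 1.0889, -1.3753]}
xyz [0.1, -0.8, -1.1] rot [[0.2, 0.2, -0.3]]
```

View pics/s13.png

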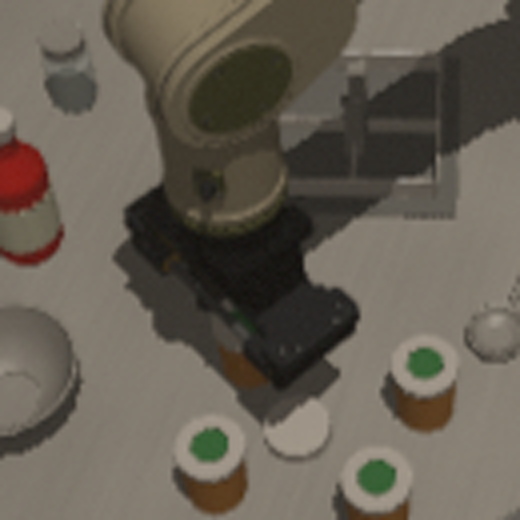

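The gripper straddles tub A with sauce and bowl clear. I close on it.

apply_moves(
  increments=[
    {"grip": 255,"xyz": [0,-0.8,0],"rotation": [0,0,0]},
    {"grip": 255,"xyz": [0,-0.8,0],"rotation": [0,0,0]},
    {"grip": 255,"xyz": [0,-0.8,0],"rotation": [0,0,0]},
    {"grip": 255,"xyz": [0,-0.8,0],"rotation": [0,0,0]},
    {"grip": 255,"xyz": [0,-0.8,0],"rotation": [0,0,0]},
  ],
  squeeze=20,
)

```text
time: 29.95
ee_pos: [0.5566, 0.2481, 0.0042]
eef_rot: [0.964, -0.265, -0.002, 0.001]
ft_force: [-0.1, -0.9, 2.1]
width: 0.0518
```

apply_moves(
  increments=[
    {"grip": 255,"xyz": [0,0,0],"rotation": [0,0,0]},
    {"grip": 255,"xyz": [0,0,-15],"rotation": [0,0,0]},
    {"grip": 255,"xyz": [0,0,-45],"rotation": [0,0,0]},
    {"grip": 255,"xyz": [0,0,-80],"rotation": [0,0,0]},
    {"grip": 255,"xyz": [0,0,-120],"rotation": [0,0,0]},
  ],
)

```text
time: 30.58
ee_pos: [0.5568, 0.2483, 0.126]
eef_rot: [0.964, -0.265, -0.002, 0.001]
ft_force: [0.8, -0.7, -0.8]
width: 0.0514
```

```bash
python3 - <<'E'
from h import *
st();rel([0.577,0.0495,0.125],np.radians(-30.4))
E
```

```text
{'time': 30.575, 'ee_pos': [0.5568, 0.2483, 0.126], 'eef_rot': [0.9643, -0.2648, -0.0018, 0.0013], 'ft_force': [0.7678, -0.6638, -0.8392], 'width': 0.0514, 'joint_positions': [0.1821, 0.4984, -0.8962, 1.5518, 0.3977, 1.2893, -1.3039]}
xyz [118.9, 160.6, 1.2] rot [[0.2, 0.2, -0.3]]
```

apply_moves(
  increments=[
    {"grip": 255,"xyz": [25,34,0],"rotation": [0.2,0.2,0]},
    {"grip": 255,"xyz": [55,75,0],"rotation": [0.2,0.2,0]},
    {"grip": 255,"xyz": [85,115,0],"rotation": [0.2,0.2,0]},
    {"grip": 255,"xyz": [115,155,0],"rotation": [0.2,0.2,0]},
    {"grip": 255,"xyz": [119,160.6,0],"rotation": [0.2,0.2,0]},
  ],
)

```text
time: 31.2
ee_pos: [0.5777, 0.0446, 0.1268]
eef_rot: [0.963, -0.268, 0.001, 0.001]
ft_force: [-0.0, 1.1, -0.4]
width: 0.0518
```

```bash
python3 - <<'E'
from h import *
st();rel([0.577,0.0495,0.0115],np.radians(-30.4))
E
python3 sv.py s14 150 110 150
```

```text
{'time': 31.2, 'ee_pos': [0.5777, 0.0446, 0.1268], 'eef_rot': [0.9635, -0.2678, 0.0007, 0.0009], 'ft_force': [-0.0079, 1.121, -0.3923], 'width': 0.0518, 'joint_positions': [0.5444, 0.4113, -0.8741, 1.6389, 0.332, 1.2468, -0.938]}
xyz [-3.4, -4.0, 115.3] rot [[0.1, -0.1, -0.7]]
{'time': 31.2, 'ee_pos': [0.5777, 0.0446, 0.1268], 'eef_rot': [0.9635, -0.2678, 0.0007, 0.0009], 'ft_force': [-0.0079, 1.121, -0.3923], 'width': 0.0518, 'joint_positions': [0.5444, 0.4113, -0.8741, 1.6389, 0.332, 1.2468, -0.938]}
```

View pics/s14.png

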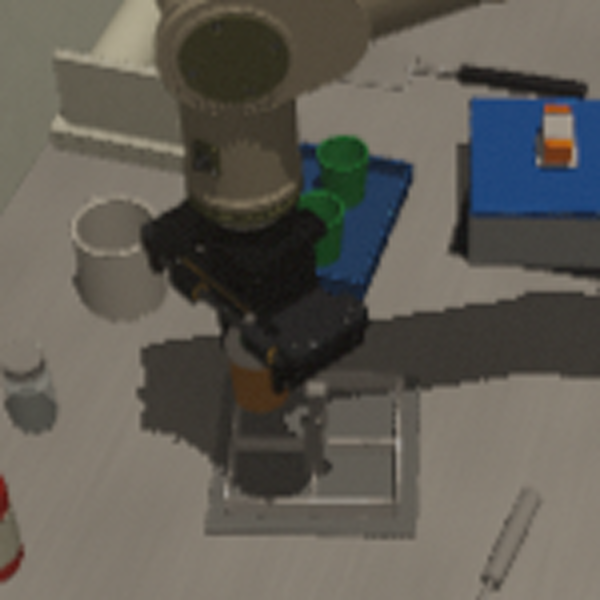

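Tub A hangs upright over its well. I lower it.

apply_moves(
  increments=[
    {"grip": 255,"xyz": [-3.4,-4,10],"rotation": [0,0,-0.5]},
    {"grip": 255,"xyz": [-3.4,-4,40],"rotation": [0,0,-0.5]},
    {"grip": 255,"xyz": [-3.4,-4,70],"rotation": [0,0,-0.5]},
    {"grip": 255,"xyz": [-3.4,-4,95],"rotation": [0,0,-0.5]},
    {"grip": 255,"xyz": [-3.4,-4,105],"rotation": [0,0,-0.5]},
  ],
)

```text
time: 31.88
ee_pos: [0.5754, 0.0533, 0.0203]
eef_rot: [0.965, -0.261, -0.001, 0.0]
ft_force: [0.2, -0.4, -1.0]
width: 0.0516
```

```bash
python3 - <<'E'
from h import *
st();rel([0.577,0.0495,0.0108],np.radians(-30.4))
E
```

```text
{'time': 31.875, 'ee_pos': [0.5754, 0.0533, 0.0203], 'eef_rot': [0.9653, -0.2612, -0.0005, 0.0005], 'ft_force': [0.1944, -0.4039, -1.0345], 'width': 0.0516, 'joint_positions': [0.4836, 0.5296, -0.82, 1.7381, 0.4355, 1.0675, -1.0126]}
xyz [3.3, 2.5, 9.5] rot [[0.1, 0.0, 0.1]]
```

apply_moves(
  increments=[
    {"grip": 255,"xyz": [3.3,2.5,4],"rotation": [0,0,0]},
    {"grip": 255,"xyz": [3.3,2.5,9],"rotation": [0,0,0]},
    {"grip": 255,"xyz": [3.3,2.5,9.8],"rotation": [0,0,0]},
    {"grip": 255,"xyz": [3.3,2.5,9.8],"rotation": [0,0,0]},
  ],
)

```text
time: 32.38
ee_pos: [0.5773, 0.0496, 0.0109]
eef_rot: [0.965, -0.261, -0.0, 0.0]
ft_force: [-0.6, -0.7, -0.8]
width: 0.0514
```

apply_moves(
  increments=[
    {"grip": 20,"xyz": [0,0,0],"rotation": [0,0,0]},
    {"grip": 20,"xyz": [0,0,0],"rotation": [0,0,0]},
    {"grip": 20,"xyz": [0,0,0],"rotation": [0,0,0]},
    {"grip": 20,"xyz": [0,0,-10],"rotation": [0,0,0]},
    {"grip": 20,"xyz": [0,0,-35],"rotation": [0,0,0]},
  ],
)

```text
time: 33.0
ee_pos: [0.5766, 0.0495, 0.0461]
eef_rot: [0.965, -0.261, -0.001, 0.001]
ft_force: [-0.0, 0.4, 0.5]
width: 0.0799
```

apply_moves(
  increments=[
    {"grip": 0,"xyz": [0,0,-30],"rotation": [0,0,0]},
    {"grip": 0,"xyz": [0,0,-65],"rotation": [0,0,0]},
    {"grip": 0,"xyz": [0,0,-100],"rotation": [0,0,0]},
    {"grip": 0,"xyz": [0,0,-110],"rotation": [0,0,0]},
  ],
)

```text
time: 33.5
ee_pos: [0.578, 0.05, 0.1589]
eef_rot: [0.965, -0.261, 0.001, 0.0]
ft_force: [-0.8, 0.5, -0.2]
width: 0.0867
```

```bash
python3 - <<'E'
from h import *
st();rel([0.34,0.21,0.22],np.radians(-30.4));rel([0.4135,0.248,0.14],np.radians(-30.4))
E
python3 sv.py s15 150 110 170
```

```text
{'time': 33.5, 'ee_pos': [0.578, 0.05, 0.1589], 'eef_rot': [0.9653, -0.2611, 0.0007, 0.0001], 'ft_force': [-0.7502, 0.5272, -0.2294], 'width': 0.0867, 'joint_positions': [0.5497, 0.3868, -0.8921, 1.5983, 0.3101, 1.3045, -0.9166]}
xyz [-286.1, -18.2, -61.5] rot [[-0.0, -0.1, 0.1]]
xyz [-241.9, -88.1, 18.6] rot [[-0.0, -0.1, 0.1]]
{'time': 33.5, 'ee_pos': [0.578, 0.05, 0.1589], 'eef_rot': [0.9653, -0.2611, 0.0007, 0.0001], 'ft_force': [-0.7502, 0.5272, -0.2294], 'width': 0.0867, 'joint_positions': [0.5497, 0.3868, -0.8921, 1.5983, 0.3101, 1.3045, -0.9166]}
```

View pics/s15.png

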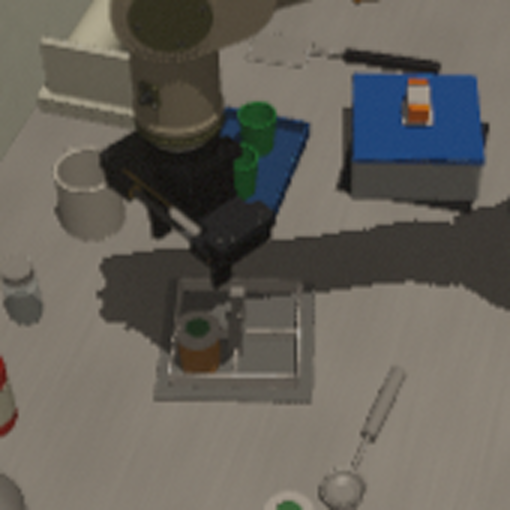

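Tub A stands in its well at crop (198,342). I check the remaining tubs in the top view and then go for D.

apply_moves(
  increments=[
    {"grip": 0,"xyz": [-45,-16,0],"rotation": [0,0,0]},
    {"grip": 0,"xyz": [-90,-33,0],"rotation": [0,0,0]},
    {"grip": 0,"xyz": [-135,-49,0],"rotation": [0,0,0]},
    {"grip": 0,"xyz": [-180,-66,0],"rotation": [0,0,0]},
    {"grip": 0,"xyz": [-200,-73,0],"rotation": [0,0,0]},
  ],
)

```text
time: 34.17
ee_pos: [0.4398, 0.2155, 0.158]
eef_rot: [0.966, -0.26, 0.0, 0.001]
ft_force: [-0.0, -0.2, -0.1]
width: 0.0869
```

```bash
cat > tubs.py <<'E'
from h import *
for n,x0 in (('top',.004),('side',0)):
    c=cam(n); W=world(c);z=W[...,2]
    h=cv2.cvtColor(c['img'],cv2.COLOR_BGR2HSV)
    m=(z>0.045)&(z<0.08)&(W[...,0]>.33)&(W[...,0]<.66)&(W[...,1]>.12)&(W[...,1]<.47)
    k,l,s,ce=cv2.connectedComponentsWithStats(m.astype(np.uint8))
    for i in range(1,k):
        if s[i,4]<60: continue
        q=W[(l==i)&(z>.055)]
        if len(q)<20: continue
        lo,hi=np.percentile(q,[2,98],axis=0); print(n,ce[i].round(0),((lo+hi)/2).round(3),(hi-lo).round(3))
E
python3 tubs.py; python3 - <<'E'
from h import *
st();rel([0.4135,0.248,0.14],np.radians(-30.4))
E
```

```text
top [128. 178.] [0.529 0.407 0.064] [0.042 0.039 0.017]
top [139. 206.] [0.415 0.353 0.065] [0.048 0.036 0.017]
side [246. 282.] [0.415 0.252 0.063] [0.046 0.047 0.011]
side [234. 310.] [0.422 0.352 0.062] [0.047 0.048 0.011]
side [190. 317.] [0.537 0.404 0.062] [0.047 0.048 0.011]
{'time': 34.275, 'ee_pos': [0.4406, 0.2151, 0.1582], 'eef_rot': [0.9657, -0.2596, 0.0005, 0.0005], 'ft_force': [0.7624, -0.6178, -0.0228], 'width': 0.0873, 'joint_positions': [0.4251, 0.1762, -1.0469, 1.8157, 0.1625, 1.2413, -1.1933]}
xyz [-40.0, -14.9, 18.2] rot [[0.0, -0.1, 0.3]]
```

Tub B has been knocked aside, to about (0.535, 0.401). D and C haven't moved. I continue with D.

apply_moves(
  increments=[
    {"grip": 0,"xyz": [-40,-15,0],"rotation": [0,0,0]},
    {"grip": 0,"xyz": [-40,-15,25],"rotation": [0,0,0]},
    {"grip": 0,"xyz": [-40,-15,55],"rotation": [0,0,0]},
    {"grip": 0,"xyz": [-40,-15,85],"rotation": [0,0,0]},
    {"grip": 0,"xyz": [-40,-15,115],"rotation": [0,0,0]},
  ],
)

```text
time: 34.9
ee_pos: [0.4147, 0.2464, 0.0416]
eef_rot: [0.965, -0.261, 0.0, 0.001]
ft_force: [-0.1, -0.2, -0.0]
width: 0.0873
```

```bash
python3 - <<'E'
from h import *
st();rel([0.4135,0.248,0.005],np.radians(-30.4))
E
```

```text
{'time': 34.9, 'ee_pos': [0.4147, 0.2464, 0.0416], 'eef_rot': [0.9654, -0.2607, 0.0002, 0.0007], 'ft_force': [-0.0792, -0.1657, -0.0001], 'width': 0.0873, 'joint_positions': [0.2711, 0.3325, -1.0081, 1.9602, 0.3303, 1.0252, -1.4152]}
xyz [-1.9, -0.9, 36.6] rot [[0.1, -0.0, 0.2]]
```

apply_moves(
  increments=[
    {"grip": 0,"xyz": [-1.9,-0.9,20],"rotation": [0,0,0]},
    {"grip": 0,"xyz": [-1.9,-0.9,36.5],"rotation": [0,0,0]},
    {"grip": 0,"xyz": [-1.9,-0.9,36.5],"rotation": [0,0,0]},
    {"grip": 255,"xyz": [-1.9,-0.9,36.5],"rotation": [0,0,0]},
    {"grip": 255,"xyz": [-1.9,-0.9,36.5],"rotation": [0,0,0]},
  ],
)

```text
time: 35.52
ee_pos: [0.4142, 0.2482, 0.0058]
eef_rot: [0.965, -0.261, 0.001, 0.0]
ft_force: [0.9, -0.5, -0.3]
width: 0.0747
```

apply_moves(
  increments=[
    {"grip": 255,"xyz": [0,0,0],"rotation": [0,0,0]},
    {"grip": 255,"xyz": [0,0,0],"rotation": [0,0,0]},
    {"grip": 255,"xyz": [0,0,0],"rotation": [0,0,0]},
    {"grip": 255,"xyz": [0,0,0],"rotation": [0,0,0]},
  ],
)

```text
time: 36.02
ee_pos: [0.4143, 0.2483, 0.0061]
eef_rot: [0.965, -0.261, 0.001, 0.0]
ft_force: [-1.5, -1.0, 5.4]
width: 0.0513
```

apply_moves(
  increments=[
    {"grip": 255,"xyz": [0,0,-10],"rotation": [0,0,0]},
    {"grip": 255,"xyz": [0,0,-35],"rotation": [0,0,0]},
    {"grip": 255,"xyz": [0,0,-70],"rotation": [0,0,0]},
    {"grip": 255,"xyz": [0,0,-105],"rotation": [0,0,0]},
    {"grip": 255,"xyz": [0,0,-130],"rotation": [0,0,0]},
  ],
)

```text
time: 36.65
ee_pos: [0.4142, 0.2488, 0.138]
eef_rot: [0.965, -0.261, 0.002, 0.0]
ft_force: [0.6, -0.2, -1.4]
width: 0.0514
```

```bash
python3 - <<'E'
from h import *
st();rel([0.5204,-0.0478,0.135],np.radians(-30.4))
E
```

```text
{'time': 36.65, 'ee_pos': [0.4142, 0.2488, 0.138], 'eef_rot': [0.9654, -0.2606, 0.0015, 0.0001], 'ft_force': [0.6219, -0.193, -1.4027], 'width': 0.0514, 'joint_positions': [0.3714, 0.1869, -1.083, 1.859, 0.18, 1.1981, -1.2976]}
xyz [241.0, 202.8, 3.6] rot [[-0.0, -0.2, 0.2]]
```

apply_moves(
  increments=[
    {"grip": 255,"xyz": [25,21,0],"rotation": [0,0,0]},
    {"grip": 255,"xyz": [60,50,0],"rotation": [0,0,0]},
    {"grip": 255,"xyz": [98,82,0],"rotation": [0,0,0]},
    {"grip": 255,"xyz": [136,114,0],"rotation": [0,0,0]},
    {"grip": 255,"xyz": [174,146,0],"rotation": [0,0,0]},
  ],
)

```text
time: 37.28
ee_pos: [0.4914, 0.0335, 0.1389]
eef_rot: [0.965, -0.261, 0.002, 0.0]
ft_force: [0.8, 0.4, -0.3]
width: 0.0515
```

```bash
python3 - <<'E'
from h import *
st();rel([0.5204,-0.0478,0.135],np.radians(-30.4))
E
```

```text
{'time': 37.275, 'ee_pos': [0.4914, 0.0335, 0.1389], 'eef_rot': [0.9655, -0.2605, 0.0018, 0.0002], 'ft_force': [0.8251, 0.4495, -0.2814], 'width': 0.0515, 'joint_positions': [0.7021, 0.1754, -0.93, 1.8416, 0.1531, 1.1954, -0.8036]}
xyz [66.0, 55.6, 4.1] rot [[-0.0, -0.2, 0.2]]
```

apply_moves(
  increments=[
    {"grip": 255,"xyz": [30,25,0],"rotation": [0,0,0]},
    {"grip": 255,"xyz": [60,51,0],"rotation": [0,0,0]},
    {"grip": 255,"xyz": [66,55.6,0],"rotation": [0,0,0]},
    {"grip": 255,"xyz": [66,55.6,20],"rotation": [0,0,0]},
    {"grip": 255,"xyz": [66,55.6,45],"rotation": [0,0,0]},
  ],
)

```text
time: 37.9
ee_pos: [0.5209, -0.0471, 0.0943]
eef_rot: [0.966, -0.26, 0.002, -0.0]
ft_force: [0.3, -0.1, -2.3]
width: 0.0513
```

```bash
python3 - <<'E'
from h import *
st();rel([0.5204,-0.0478,0.0125],np.radians(-30.4))
E
python3 sv.py s16 150 110 150
```

```text
{'time': 37.9, 'ee_pos': [0.5209, -0.0471, 0.0943], 'eef_rot': [0.9656, -0.2601, 0.0024, -0.0], 'ft_force': [0.2546, -0.1037, -2.2569], 'width': 0.0513, 'joint_positions': [0.7492, 0.2971, -0.8511, 1.8225, 0.2479, 1.1275, -0.7132]}
xyz [-0.4, 1.0, 81.8] rot [[-0.1, -0.3, 0.2]]
{'time': 37.9, 'ee_pos': [0.5209, -0.0471, 0.0943], 'eef_rot': [0.9656, -0.2601, 0.0024, -0.0], 'ft_force': [0.2546, -0.1037, -2.2569], 'width': 0.0513, 'joint_positions': [0.7492, 0.2971, -0.8511, 1.8225, 0.2479, 1.1275, -0.7132]}
```

View pics/s16.png

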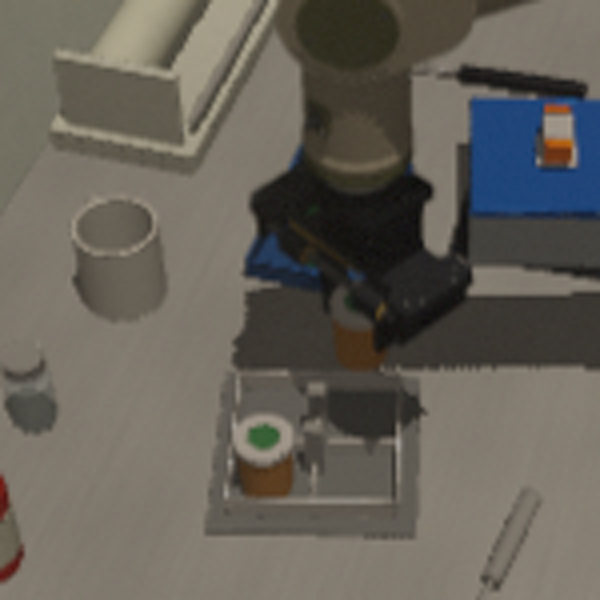

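Tub D is upright above the −x −y well, with A standing in its own. I lower it.

apply_moves(
  increments=[
    {"grip": 255,"xyz": [-0.4,1,20],"rotation": [0,-0.2,0]},
    {"grip": 255,"xyz": [-0.4,1,45],"rotation": [0,-0.2,0]},
    {"grip": 255,"xyz": [-0.4,1,65],"rotation": [0,-0.2,0]},
    {"grip": 255,"xyz": [-0.4,1,77],"rotation": [0,-0.2,0]},
    {"grip": 255,"xyz": [-0.4,1,81],"rotation": [0,-0.2,0]},
  ],
)

```text
time: 38.58
ee_pos: [0.5175, -0.0472, 0.0108]
eef_rot: [0.966, -0.26, -0.002, 0.0]
ft_force: [-16.7, 2.6, 30.4]
width: 0.0518
```

```bash
python3 - <<'E'
from h import *
st();rel([0.5204,-0.0478,0.0125],np.radians(-30.4))
E
```

```text
{'time': 38.575, 'ee_pos': [0.5175, -0.0472, 0.0108], 'eef_rot': [0.9656, -0.2599, -0.0024, 0.0001], 'ft_force': [-16.7137, 2.6046, 30.4413], 'width': 0.0518, 'joint_positions': [0.6936, 0.4132, -0.8012, 1.8933, 0.3514, 0.9863, -0.7904]}
xyz [2.8, -0.9, -1.7] rot [[0.1, 0.3, 0.3]]
```

It touched down slightly early and is pressing with 30 N, so I ease up 1.5 mm and release.

apply_moves(
  increments=[
    {"grip": 255,"xyz": [1,0,-1.5],"rotation": [0,0.2,0]},
    {"grip": 20,"xyz": [1,0,-1.5],"rotation": [0,0.2,0]},
    {"grip": 20,"xyz": [1,0,-1.5],"rotation": [0,0.2,0]},
    {"grip": 20,"xyz": [1,0,-1.5],"rotation": [0,0.2,0]},
    {"grip": 20,"xyz": [1,0,-1.5],"rotation": [0,0.2,0]},
  ],
)

```text
time: 39.2
ee_pos: [0.5184, -0.0477, 0.0123]
eef_rot: [0.966, -0.26, -0.001, 0.001]
ft_force: [-0.4, 0.8, 0.9]
width: 0.0784
```

apply_moves(
  increments=[
    {"grip": 20,"xyz": [0,0,-15],"rotation": [0,0,0]},
    {"grip": 20,"xyz": [0,0,-50],"rotation": [0,0,0]},
    {"grip": 0,"xyz": [0,0,-90],"rotation": [0,0,0]},
    {"grip": 0,"xyz": [0,0,-130],"rotation": [0,0,0]},
    {"grip": 0,"xyz": [0,0,-160],"rotation": [0,0,0]},
  ],
)

```text
time: 39.83
ee_pos: [0.5191, -0.0473, 0.1751]
eef_rot: [0.966, -0.26, 0.0, 0.001]
ft_force: [1.3, -0.5, 0.9]
width: 0.0871
```

```bash
python3 sv.py s17 150 110 150;python3 tubs.py; python3 - <<'E'
from h import *
rel([0.535,0.401,0.165],np.radians(59.6));rel([0.4204,0.348,0.165],np.radians(59.6))
E
```

```text
{'time': 39.825, 'ee_pos': [0.5191, -0.0473, 0.1751], 'eef_rot': [0.9657, -0.2597, 0.0004, 0.0005], 'ft_force': [1.2661, -0.4566, 0.8615], 'width': 0.0871, 'joint_positions': [0.7908, 0.2115, -0.8793, 1.7252, 0.1708, 1.2839, -0.6515]}
top [130. 177.] [0.531 0.4   0.064] [0.046 0.047 0.017]
top [141. 206.] [0.415 0.348 0.065] [0.046 0.046 0.017]
side [234. 310.] [0.422 0.352 0.062] [0.046 0.047 0.01 ]
side [190. 317.] [0.536 0.403 0.063] [0.047 0.048 0.011]
xyz [-211.9, -395.6, 8.7] rot [[0.1, -0.1, -89.7]]
xyz [-284.4, -292.3, 8.6] rot [[0.1, -0.1, -89.7]]
```

View pics/s17.png

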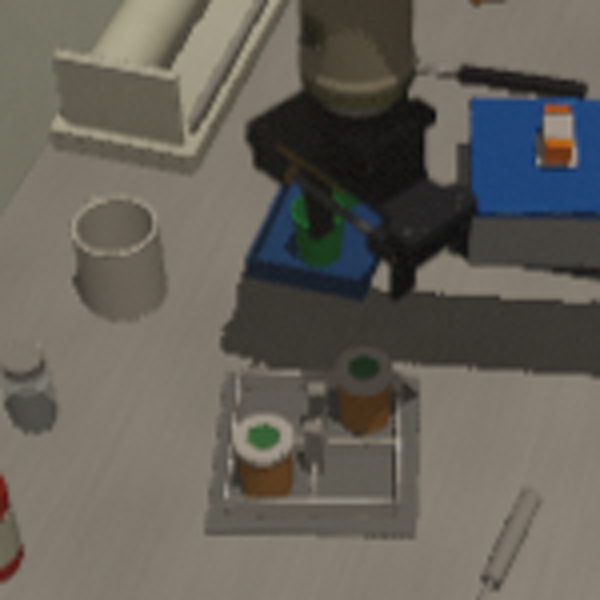

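Both placed tubs stand upright in their wells at crop (263,455) and (362,390). I turn 90° and go to B at (0.535, 0.400).

apply_moves(
  increments=[
    {"grip": 0,"xyz": [-18,-33,0],"rotation": [0,0,-9]},
    {"grip": 0,"xyz": [-38,-71,0],"rotation": [0,0,-18]},
    {"grip": 0,"xyz": [-60,-112,0],"rotation": [0,0,-27]},
    {"grip": 0,"xyz": [-82,-153,0],"rotation": [0,0,-36]},
    {"grip": 0,"xyz": [-104,-194,0],"rotation": [0,0,-45]},
  ],
)

```text
time: 40.6
ee_pos: [0.5266, 0.1737, 0.1737]
eef_rot: [0.991, 0.132, 0.0, 0.001]
ft_force: [0.3, 0.1, -0.2]
width: 0.0874
```

```bash
python3 - <<'E'
from h import *
st();rel([0.535,0.400,0.15],np.radians(59.6))
E
```

```text
{'time': 40.6, 'ee_pos': [0.5266, 0.1737, 0.1737], 'eef_rot': [0.9913, 0.1319, 0.0004, 0.0011], 'ft_force': [0.2833, 0.058, -0.1775], 'width': 0.0874, 'joint_positions': [0.4742, 0.3694, -1.0697, 1.6392, 0.3344, 1.3322, -0.3829]}
xyz [67.3, -216.3, 23.2] rot [[0.1, 0.0, -44.4]]
```

apply_moves(
  increments=[
    {"grip": 0,"xyz": [13,-40,0],"rotation": [0,0,-9]},
    {"grip": 0,"xyz": [27,-85,0],"rotation": [0,0,-18]},
    {"grip": 0,"xyz": [40,-130,0],"rotation": [0,0,-27]},
    {"grip": 0,"xyz": [54,-173,0],"rotation": [0,0,-36]},
    {"grip": 0,"xyz": [67,-216,10],"rotation": [0,0,-44.4]},
  ],
)

```text
time: 41.22
ee_pos: [0.5347, 0.4011, 0.163]
eef_rot: [0.867, 0.499, -0.0, 0.001]
ft_force: [1.0, 0.6, 0.2]
width: 0.087
```

```bash
python3 tubs.py;  python3 - <<'E'
from h import *
st();rel([0.535,0.400,0.15],np.radians(59.6))
E
```

```text
top [141. 206.] [0.416 0.348 0.063] [0.047 0.045 0.015]
side [234. 310.] [0.422 0.352 0.062] [0.046 0.048 0.011]
side [190. 317.] [0.536 0.404 0.063] [0.047 0.047 0.009]
{'time': 41.325, 'ee_pos': [0.5312, 0.4044, 0.161], 'eef_rot': [0.8652, 0.5014, -0.0016, -0.0004], 'ft_force': [-0.5671, -1.0313, -0.8467], 'width': 0.0868, 'joint_positions': [-0.0191, 0.6971, -1.1106, 1.3355, 0.6139, 1.4745, -0.035]}
xyz [-1.9, 5.5, 11.0] rot [[-0.1, 0.1, 0.6]]
```

apply_moves(
  increments=[
    {"grip": 0,"xyz": [-2,5.5,10],"rotation": [0,0,0]},
    {"grip": 0,"xyz": [-2,5.5,35],"rotation": [0,0,0]},
    {"grip": 0,"xyz": [-2,5.5,65],"rotation": [0,0,0]},
    {"grip": 0,"xyz": [-2,5.5,95],"rotation": [0,0,0]},
    {"grip": 0,"xyz": [-2,5.5,120],"rotation": [0,0,0]},
  ],
)

```text
time: 41.95
ee_pos: [0.5352, 0.3976, 0.0392]
eef_rot: [0.866, 0.5, -0.002, 0.0]
ft_force: [-0.6, 0.8, 0.3]
width: 0.0873
```

```bash
python3 - <<'E'
from h import *
st();rel([0.535,0.400,0.006],np.radians(59.6))
E
python3 sv.py s18 130 220 120
```

```text
{'time': 41.95, 'ee_pos': [0.5352, 0.3976, 0.0392], 'eef_rot': [0.8658, 0.5003, -0.0021, 0.0002], 'ft_force': [-0.6171, 0.7888, 0.2718], 'width': 0.0873, 'joint_positions': [-0.0216, 0.7972, -1.0423, 1.4621, 0.6977, 1.2878, -0.0816]}
xyz [2.1, -1.3, 33.1] rot [[-0.1, 0.2, 0.4]]
{'time': 41.95, 'ee_pos': [0.5352, 0.3976, 0.0392], 'eef_rot': [0.8658, 0.5003, -0.0021, 0.0002], 'ft_force': [-0.6171, 0.7888, 0.2718], 'width': 0.0873, 'joint_positions': [-0.0216, 0.7972, -1.0423, 1.4621, 0.6977, 1.2878, -0.0816]}
```

View pics/s18.png

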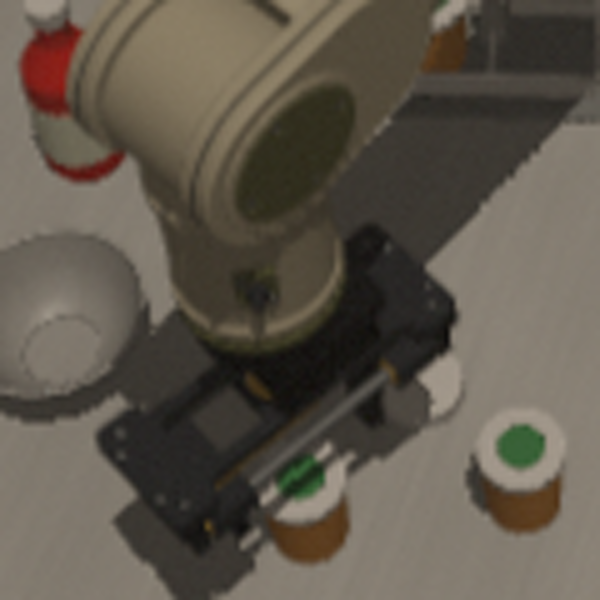

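apply_moves(
  increments=[
    {"grip": 0,"xyz": [2,-1.3,18],"rotation": [0,0,0]},
    {"grip": 0,"xyz": [2,-1.3,33],"rotation": [0,0,0]},
    {"grip": 0,"xyz": [2,-1.3,33],"rotation": [0,0,0]},
    {"grip": 255,"xyz": [2,-1.3,33],"rotation": [0,0,0]},
    {"grip": 255,"xyz": [2,-1.3,33],"rotation": [0,0,0]},
  ],
)

```text
time: 42.62
ee_pos: [0.5341, 0.3994, 0.0038]
eef_rot: [0.866, 0.501, -0.003, 0.0]
ft_force: [0.6, 0.7, -0.7]
width: 0.0742
```

apply_moves(
  increments=[
    {"grip": 255,"xyz": [0,0,0],"rotation": [0,0,0]},
    {"grip": 255,"xyz": [0,0,0],"rotation": [0,0,0]},
    {"grip": 255,"xyz": [0,0,0],"rotation": [0,0,0]},
    {"grip": 255,"xyz": [0,0,0],"rotation": [0,0,0]},
  ],
)

```text
time: 43.12
ee_pos: [0.5343, 0.3997, 0.0041]
eef_rot: [0.866, 0.501, -0.003, 0.0]
ft_force: [0.5, 0.2, 3.0]
width: 0.0519
```

apply_moves(
  increments=[
    {"grip": 255,"xyz": [0,0,-10],"rotation": [0,0,0]},
    {"grip": 255,"xyz": [0,0,-35],"rotation": [0,0,0]},
    {"grip": 255,"xyz": [0,0,-70],"rotation": [0,0,0]},
    {"grip": 255,"xyz": [0,0,-105],"rotation": [0,0,0]},
    {"grip": 255,"xyz": [0,0,-130],"rotation": [0,0,0]},
  ],
)

```text
time: 43.75
ee_pos: [0.535, 0.4008, 0.1378]
eef_rot: [0.866, 0.501, -0.002, -0.0]
ft_force: [-0.5, 0.3, -1.1]
width: 0.0513
```

```bash
python3 - <<'E'
from h import *
st();rel([0.5975,-0.0276,0.138],np.radians(59.6))
E
```

```text
{'time': 43.75, 'ee_pos': [0.535, 0.4008, 0.1378], 'eef_rot': [0.8656, 0.5007, -0.0017, -0.0], 'ft_force': [-0.4502, 0.3435, -1.1176], 'width': 0.0513, 'joint_positions': [-0.0133, 0.7147, -1.0985, 1.3618, 0.628, 1.4383, -0.0385]}
xyz [-340.1, 267.8, 0.3] rot [[-0.1, 0.2, 0.5]]
```

apply_moves(
  increments=[
    {"grip": 255,"xyz": [-22,17,0],"rotation": [0,0,0]},
    {"grip": 255,"xyz": [-55,43,0],"rotation": [0,0,0]},
    {"grip": 255,"xyz": [-92,72,0],"rotation": [0,0,0]},
    {"grip": 255,"xyz": [-130,102,0],"rotation": [0,0,0]},
    {"grip": 255,"xyz": [-168,132,0],"rotation": [0,0,0]},
  ],
)

```text
time: 44.38
ee_pos: [0.5658, 0.188, 0.1398]
eef_rot: [0.866, 0.501, -0.001, 0.0]
ft_force: [0.9, 0.0, -0.5]
width: 0.0518
```

```bash
python3 - <<'E'
from h import *
st();rel([0.5975,-0.0276,0.138],np.radians(59.6))
E
```

```text
{'time': 44.375, 'ee_pos': [0.5658, 0.188, 0.1398], 'eef_rot': [0.8655, 0.5008, -0.0012, 0.0004], 'ft_force': [0.9151, 0.0122, -0.5006], 'width': 0.0518, 'joint_positions': [0.4641, 0.5836, -1.1805, 1.5676, 0.5482, 1.3648, 0.2748]}
xyz [-171.1, 134.9, 2.1] rot [[-0.0, 0.1, 0.5]]
```

apply_moves(
  increments=[
    {"grip": 255,"xyz": [-35,27,0],"rotation": [0,0,0]},
    {"grip": 255,"xyz": [-72,57,0],"rotation": [0,0,0]},
    {"grip": 255,"xyz": [-110,87,0],"rotation": [0,0,0]},
    {"grip": 255,"xyz": [-145,114,0],"rotation": [0,0,0]},
    {"grip": 255,"xyz": [-171,135,0],"rotation": [0,0,0.5]},
  ],
)

```text
time: 45.0
ee_pos: [0.598, -0.0297, 0.1418]
eef_rot: [0.868, 0.496, -0.001, 0.001]
ft_force: [1.5, 0.1, -1.0]
width: 0.0515
```

apply_moves(
  increments=[
    {"grip": 255,"xyz": [0,0,0],"rotation": [0,0,0]},
  ],
)

```text
time: 45.12
ee_pos: [0.5984, -0.0331, 0.1429]
eef_rot: [0.869, 0.494, -0.001, 0.002]
ft_force: [0.4, 0.2, -0.7]
width: 0.0512
```

```bash
python3 - <<'E'
from h import *
st();rel([0.5975,-0.0276,0.0105],np.radians(59.6))
E
python3 sv.py s19 150 110 150
```

```text
{'time': 45.125, 'ee_pos': [0.5984, -0.0331, 0.1429], 'eef_rot': [0.8693, 0.4943, -0.001, 0.0017], 'ft_force': [0.4105, 0.2153, -0.7078], 'width': 0.0512, 'joint_positions': [0.832, 0.5824, -1.1751, 1.5581, 0.5484, 1.3696, 0.6369]}
xyz [4.7, -3.8, 132.4] rot [[0.1, 0.2, -0.4]]
{'time': 45.125, 'ee_pos': [0.5984, -0.0331, 0.1429], 'eef_rot': [0.8693, 0.4943, -0.001, 0.0017], 'ft_force': [0.4105, 0.2153, -0.7078], 'width': 0.0512, 'joint_positions': [0.832, 0.5824, -1.1751, 1.5581, 0.5484, 1.3696, 0.6369]}
```

View pics/s19.png

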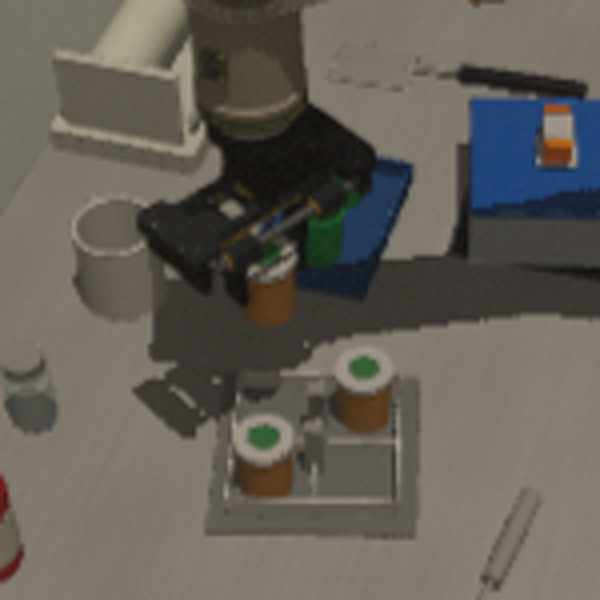

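apply_moves(
  increments=[
    {"grip": 255,"xyz": [4.5,-3.5,8],"rotation": [0,0,0]},
    {"grip": 255,"xyz": [4.5,-3.5,35],"rotation": [0,0,0]},
    {"grip": 255,"xyz": [4.5,-3.5,65],"rotation": [0,0,0]},
    {"grip": 255,"xyz": [4.5,-3.5,95],"rotation": [0,0,0]},
    {"grip": 255,"xyz": [4.5,-3.5,117],"rotation": [0,0,0]},
  ],
)

```text
time: 45.8
ee_pos: [0.597, -0.024, 0.025]
eef_rot: [0.868, 0.496, -0.001, 0.001]
ft_force: [-0.7, 0.1, -1.5]
width: 0.0515
```

```bash
python3 - <<'E'
from h import *
st();rel([0.5975,-0.0276,0.0107],np.radians(59.6))
E
```

```text
{'time': 45.8, 'ee_pos': [0.597, -0.024, 0.025], 'eef_rot': [0.8681, 0.4964, -0.0008, 0.0012], 'ft_force': [-0.6577, 0.1228, -1.5306], 'width': 0.0515, 'joint_positions': [0.7664, 0.694, -1.0832, 1.6753, 0.6593, 1.1845, 0.5538]}
xyz [-2.8, 2.2, 14.3] rot [[0.1, 0.2, -0.1]]
```

apply_moves(
  increments=[
    {"grip": 255,"xyz": [-2.8,2.2,7],"rotation": [0,0,0]},
    {"grip": 255,"xyz": [-2.8,2.2,12],"rotation": [0,0,0]},
    {"grip": 255,"xyz": [-2.8,2.2,13.5],"rotation": [0,0,0]},
    {"grip": 255,"xyz": [-2.8,2.2,13.5],"rotation": [0,0,0]},
  ],
)

```text
time: 46.3
ee_pos: [0.5979, -0.0275, 0.0122]
eef_rot: [0.868, 0.496, -0.0, 0.001]
ft_force: [-0.3, -0.2, 0.8]
width: 0.0514
```

apply_moves(
  increments=[
    {"grip": 255,"xyz": [0,0,0.8],"rotation": [0,0,0]},
    {"grip": 255,"xyz": [0,0,0.8],"rotation": [0,0,0]},
  ],
)

```text
time: 46.55
ee_pos: [0.598, -0.0276, 0.0116]
eef_rot: [0.868, 0.496, -0.0, 0.002]
ft_force: [0.4, -0.3, -0.7]
width: 0.0516
```

apply_moves(
  increments=[
    {"grip": 255,"xyz": [0,0,1],"rotation": [0,0,0]},
    {"grip": 20,"xyz": [0,0,1],"rotation": [0,0,0]},
    {"grip": 20,"xyz": [0,0,0.5],"rotation": [0,0,0]},
    {"grip": 20,"xyz": [0,0,0.5],"rotation": [0,0,0]},
    {"grip": 20,"xyz": [0,0,0.5],"rotation": [0,0,0]},
  ],
)

```text
time: 47.18
ee_pos: [0.598, -0.0276, 0.0111]
eef_rot: [0.868, 0.496, -0.0, 0.002]
ft_force: [0.0, -0.1, -0.5]
width: 0.0786
```

apply_moves(
  increments=[
    {"grip": 20,"xyz": [0,0,-15],"rotation": [0,0,0]},
    {"grip": 20,"xyz": [0,0,-50],"rotation": [0,0,0]},
    {"grip": 0,"xyz": [0,0,-90],"rotation": [0,0,0]},
    {"grip": 0,"xyz": [0,0,-130],"rotation": [0,0,0]},
    {"grip": 0,"xyz": [0,0,-150],"rotation": [0,0,0]},
  ],
)

```text
time: 47.8
ee_pos: [0.5987, -0.0266, 0.1641]
eef_rot: [0.868, 0.496, 0.001, 0.002]
ft_force: [0.1, -0.1, -0.4]
width: 0.0869
```

```bash
python3 sv.py s20 150 110 150;python3 tubs.py; python3 - <<'E'
from h import *
rel([0.4200,0.348,0.165],np.radians(59.6))
E
```

```text
{'time': 47.8, 'ee_pos': [0.5987, -0.0266, 0.1641], 'eef_rot': [0.8681, 0.4964, 0.001, 0.0024], 'ft_force': [0.0716, -0.1483, -0.4477], 'width': 0.0869, 'joint_positions': [0.8315, 0.5632, -1.1906, 1.5356, 0.5316, 1.3993, 0.6428]}
top [141. 206.] [0.416 0.348 0.065] [0.046 0.047 0.018]
side [234. 310.] [0.422 0.351 0.063] [0.046 0.048 0.011]
xyz [232.9, -343.9, -5.1] rot [[0.2, 0.1, -0.1]]
```

View pics/s20.png

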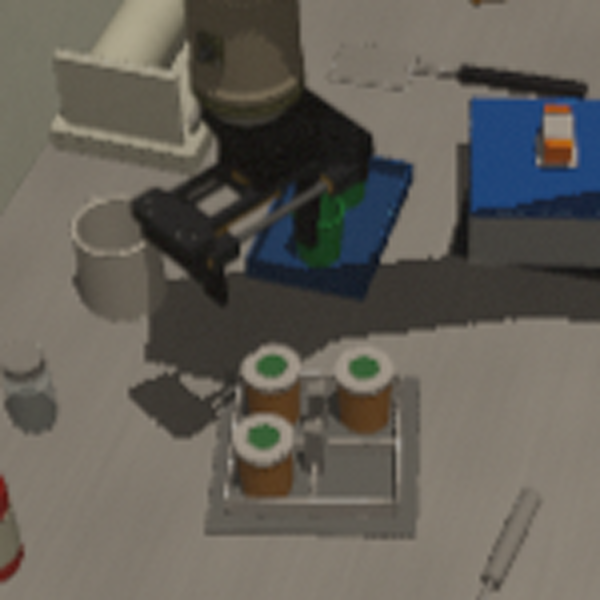

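Three tubs are in. I go to the last one, C.

apply_moves(
  increments=[
    {"grip": 0,"xyz": [22,-32,0],"rotation": [0,0,0]},
    {"grip": 0,"xyz": [47,-70,0],"rotation": [0,0,0]},
    {"grip": 0,"xyz": [73,-108,0],"rotation": [0,0,0]},
    {"grip": 0,"xyz": [99,-146,0],"rotation": [0,0,0]},
    {"grip": 0,"xyz": [125,-184,0],"rotation": [0,0,0]},
  ],
)

```text
time: 48.58
ee_pos: [0.5016, 0.1745, 0.1591]
eef_rot: [0.868, 0.496, -0.001, 0.002]
ft_force: [1.1, 0.4, -0.3]
width: 0.0871
```

```bash
python3 - <<'E'
from h import *
st();rel([0.4200,0.348,0.165],np.radians(59.6))
E
```

```text
{'time': 48.575, 'ee_pos': [0.5016, 0.1745, 0.1591], 'eef_rot': [0.8683, 0.4961, -0.001, 0.0018], 'ft_force': [1.1386, 0.3707, -0.3146], 'width': 0.0871, 'joint_positions': [0.6317, 0.4312, -1.2927, 1.7108, 0.43, 1.3306, 0.294]}
xyz [108.0, -158.4, -6.6] rot [[0.1, 0.2, -0.1]]
```

apply_moves(
  increments=[
    {"grip": 0,"xyz": [27,-39,0],"rotation": [0,0,0]},
    {"grip": 0,"xyz": [54,-79,0],"rotation": [0,0,0]},
  ],
)

```text
time: 48.82
ee_pos: [0.4596, 0.2616, 0.1572]
eef_rot: [0.868, 0.496, -0.002, 0.002]
ft_force: [0.5, 0.5, 0.6]
width: 0.0873
```

```bash
python3 - <<'E'
from h import *
st();rel([0.4200,0.348,0.165],np.radians(59.6))
E
```

```text
{'time': 48.825, 'ee_pos': [0.4596, 0.2616, 0.1572], 'eef_rot': [0.8684, 0.4958, -0.002, 0.0017], 'ft_force': [0.4656, 0.4661, 0.6126], 'width': 0.0873, 'joint_positions': [0.4505, 0.4288, -1.2909, 1.7162, 0.4265, 1.3279, 0.1124]}
xyz [54.2, -78.1, -8.2] rot [[0.1, 0.3, -0.2]]
```

Joint 3 is steady at −1.29, within its range. I continue.

apply_moves(
  increments=[
    {"grip": 0,"xyz": [27,-39,0],"rotation": [0,0,0]},
    {"grip": 0,"xyz": [54,-78,0],"rotation": [0,0,0]},
    {"grip": 0,"xyz": [54,-78,0],"rotation": [0,0,0]},
    {"grip": 0,"xyz": [54,-78,25],"rotation": [0,0,0]},
    {"grip": 0,"xyz": [54,-78,50],"rotation": [0,0,0]},
  ],
)

```text
time: 49.45
ee_pos: [0.4201, 0.346, 0.1049]
eef_rot: [0.869, 0.495, -0.003, 0.002]
ft_force: [0.3, -0.2, 1.0]
width: 0.0872
```

```bash
python3 - <<'E'
from h import *
st();rel([0.4200,0.348,0.006],np.radians(59.6))
E
python3 sv.py s21 160 230 120;python3 tubs.py
```

```text
{'time': 49.45, 'ee_pos': [0.4201, 0.346, 0.1049], 'eef_rot': [0.8687, 0.4954, -0.0028, 0.0021], 'ft_force': [0.2858, -0.2444, 1.028], 'width': 0.0872, 'joint_positions': [0.1924, 0.5127, -1.2134, 1.7383, 0.5054, 1.2578, -0.1092]}
xyz [2.3, -1.2, 98.9] rot [[0.0, 0.4, -0.2]]
{'time': 49.45, 'ee_pos': [0.4201, 0.346, 0.1049], 'eef_rot': [0.8687, 0.4954, -0.0028, 0.0021], 'ft_force': [0.2858, -0.2444, 1.028], 'width': 0.0872, 'joint_positions': [0.1924, 0.5127, -1.2134, 1.7383, 0.5054, 1.2578, -0.1092]}
side [234. 310.] [0.422 0.352 0.063] [0.046 0.047 0.01 ]
```

View pics/s21.png

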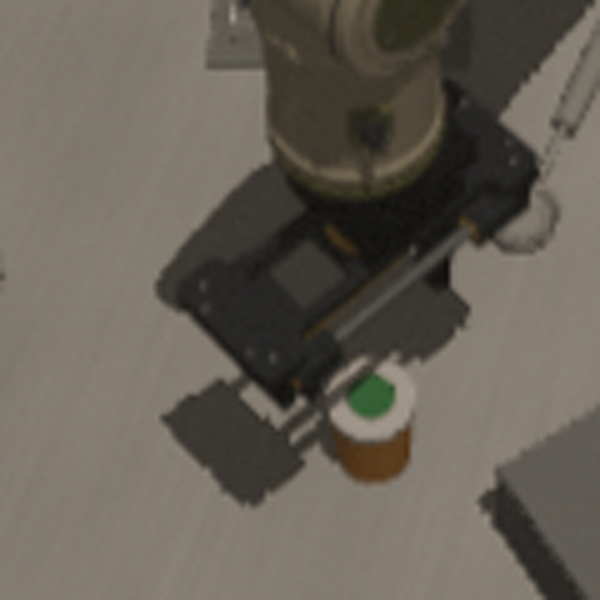

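Clear of the grey box. I lower onto C and grip it.

apply_moves(
  increments=[
    {"grip": 0,"xyz": [2,-1.2,25],"rotation": [0,0.2,0]},
    {"grip": 0,"xyz": [2,-1.2,55],"rotation": [0,0.2,0]},
    {"grip": 0,"xyz": [2,-1.2,80],"rotation": [0,0.2,0]},
    {"grip": 0,"xyz": [2,-1.2,97],"rotation": [0,0.2,0]},
    {"grip": 0,"xyz": [2,-1.2,98],"rotation": [0,0.2,0]},
  ],
)

```text
time: 50.22
ee_pos: [0.4189, 0.347, 0.0069]
eef_rot: [0.869, 0.495, -0.003, 0.001]
ft_force: [-0.3, -0.4, 0.9]
width: 0.0877
```

```bash
python3 - <<'E'
from h import *
st();rel([0.4200,0.348,0.005],np.radians(59.6))
E
```

```text
{'time': 50.225, 'ee_pos': [0.4189, 0.347, 0.0069], 'eef_rot': [0.8687, 0.4954, -0.0028, 0.001], 'ft_force': [-0.312, -0.3753, 0.9011], 'width': 0.0877, 'joint_positions': [0.1071, 0.6243, -1.1059, 1.8232, 0.6254, 1.1024, -0.1922]}
xyz [1.4, 0.4, 1.9] rot [[-0.1, 0.3, -0.2]]
```

apply_moves(
  increments=[
    {"grip": 255,"xyz": [1,0,1.5],"rotation": [0,0.3,0]},
    {"grip": 255,"xyz": [1,0,1.5],"rotation": [0,0.3,0]},
    {"grip": 255,"xyz": [1,0,1.5],"rotation": [0,0.3,0]},
    {"grip": 255,"xyz": [1,0,1.5],"rotation": [0,0.3,0]},
    {"grip": 255,"xyz": [1,0,1.5],"rotation": [0,0.3,0]},
  ],
)

```text
time: 50.85
ee_pos: [0.4196, 0.3481, 0.0056]
eef_rot: [0.869, 0.495, -0.0, -0.0]
ft_force: [0.3, -0.9, 2.2]
width: 0.0513
```

apply_moves(
  increments=[
    {"grip": 255,"xyz": [0,0,0],"rotation": [0,0,0]},
    {"grip": 255,"xyz": [0,0,-10],"rotation": [0,0,0]},
    {"grip": 255,"xyz": [0,0,-35],"rotation": [0,0,0]},
    {"grip": 255,"xyz": [0,0,-70],"rotation": [0,0,0]},
    {"grip": 255,"xyz": [0,0,-105],"rotation": [0,0,0]},
  ],
)

```text
time: 51.48
ee_pos: [0.4194, 0.348, 0.1121]
eef_rot: [0.869, 0.496, -0.0, -0.0]
ft_force: [0.1, -0.5, -1.2]
width: 0.0516
```

```bash
python3 - <<'E'
from h import *
st();rel([0.5000,0.0296,0.138],np.radians(59.6))
E
```

```text
{'time': 51.475, 'ee_pos': [0.4194, 0.348, 0.1121], 'eef_rot': [0.8686, 0.4955, -0.0004, -0.0003], 'ft_force': [0.1093, -0.5217, -1.2083], 'width': 0.0516, 'joint_positions': [0.2011, 0.5032, -1.2235, 1.734, 0.4951, 1.2619, -0.104]}
xyz [-233.1, 231.4, -26.1] rot [[-0.1, 0.0, -0.2]]
```

apply_moves(
  increments=[
    {"grip": 255,"xyz": [-18,18,-12],"rotation": [0,0,0]},
    {"grip": 255,"xyz": [-45,45,-20],"rotation": [0,0,0]},
    {"grip": 255,"xyz": [-75,75,-20],"rotation": [0,0,0]},
    {"grip": 255,"xyz": [-105,104,-20],"rotation": [0,0,0]},
    {"grip": 255,"xyz": [-135,134,-20],"rotation": [0,0,0]},
  ],
)

```text
time: 52.1
ee_pos: [0.466, 0.1623, 0.1324]
eef_rot: [0.869, 0.496, -0.0, 0.0]
ft_force: [0.8, -0.0, -2.0]
width: 0.0518
```

```bash
python3 - <<'E'
from h import *
st();rel([0.5000,0.0296,0.13],np.radians(59.6))
E
```

```text
{'time': 52.1, 'ee_pos': [0.466, 0.1623, 0.1324], 'eef_rot': [0.8685, 0.4957, -0.0004, 0.0], 'ft_force': [0.8051, -0.0258, -1.9982], 'width': 0.0518, 'joint_positions': [0.7421, 0.3709, -1.3517, 1.8342, 0.3823, 1.2472, 0.3156]}
xyz [-97.0, 96.7, 2.4] rot [[-0.0, 0.0, -0.2]]
```

apply_moves(
  increments=[
    {"grip": 255,"xyz": [-28,28,0],"rotation": [0,0,0]},
    {"grip": 255,"xyz": [-56,56,0],"rotation": [0,0,0]},
    {"grip": 255,"xyz": [-85,85,0],"rotation": [0,0,0]},
    {"grip": 255,"xyz": [-97,96.7,0],"rotation": [0,0,0]},
  ],
)

```text
time: 52.6
ee_pos: [0.5003, 0.0271, 0.1326]
eef_rot: [0.869, 0.494, -0.001, 0.0]
ft_force: [-0.1, 0.7, -1.5]
width: 0.0516
```

apply_moves(
  increments=[
    {"grip": 255,"xyz": [0,0,0],"rotation": [0,0,0]},
  ],
)

```text
time: 52.72
ee_pos: [0.5002, 0.0267, 0.1328]
eef_rot: [0.87, 0.494, -0.001, 0.0]
ft_force: [-0.0, 0.5, -1.2]
width: 0.0515
```

```bash
python3 - <<'E'
from h import *
st();rel([0.5000,0.0296,0.013],np.radians(59.6))
E
python3 sv.py s22 150 110 150
```

```text
{'time': 52.725, 'ee_pos': [0.5002, 0.0267, 0.1328], 'eef_rot': [0.8696, 0.4937, -0.0007, 0.0], 'ft_force': [-0.0325, 0.54, -1.1705], 'width': 0.0515, 'joint_positions': [0.9979, 0.3926, -1.3384, 1.816, 0.4025, 1.2572, 0.5796]}
xyz [2.6, -1.6, 119.8] rot [[-0.0, 0.1, -0.4]]
{'time': 52.725, 'ee_pos': [0.5002, 0.0267, 0.1328], 'eef_rot': [0.8696, 0.4937, -0.0007, 0.0], 'ft_force': [-0.0325, 0.54, -1.1705], 'width': 0.0515, 'joint_positions': [0.9979, 0.3926, -1.3384, 1.816, 0.4025, 1.2572, 0.5796]}
```

View pics/s22.png

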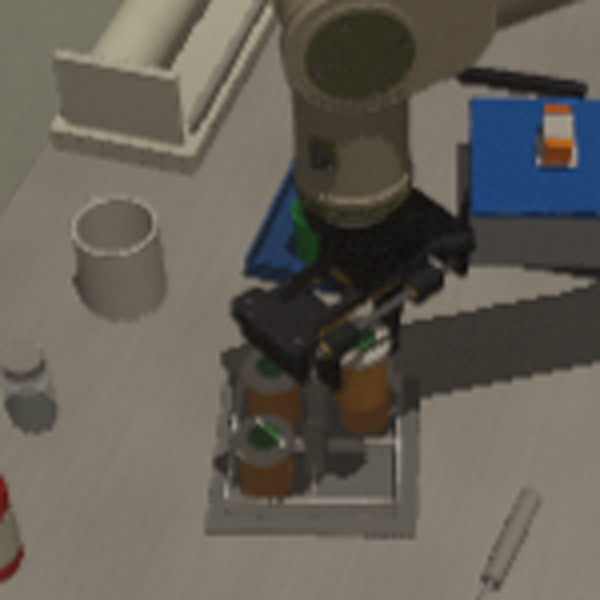

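apply_moves(
  increments=[
    {"grip": 255,"xyz": [2.6,-1.6,8],"rotation": [0,0,-0.4]},
    {"grip": 255,"xyz": [2.6,-1.6,35],"rotation": [0,0,-0.4]},
    {"grip": 255,"xyz": [2.6,-1.6,65],"rotation": [0,0,-0.4]},
    {"grip": 255,"xyz": [2.6,-1.6,90],"rotation": [0,0,-0.4]},
    {"grip": 255,"xyz": [2.6,-1.6,108],"rotation": [0,0,-0.4]},
  ],
)

```text
time: 53.4
ee_pos: [0.4991, 0.032, 0.0235]
eef_rot: [0.867, 0.498, -0.001, -0.0]
ft_force: [0.2, -0.2, -1.6]
width: 0.0519
```

```bash
python3 - <<'E'
from h import *
st();rel([0.5002,0.0296,0.012],np.radians(59.6))
E
```

```text
{'time': 53.4, 'ee_pos': [0.4991, 0.032, 0.0235], 'eef_rot': [0.8669, 0.4984, -0.0009, -0.0004], 'ft_force': [0.1696, -0.2091, -1.6157], 'width': 0.0519, 'joint_positions': [0.8487, 0.5254, -1.1912, 1.9249, 0.5567, 1.0784, 0.4664]}
xyz [-1.5, 2.1, 11.5] rot [[-0.1, 0.1, 0.2]]
```

apply_moves(
  increments=[
    {"grip": 255,"xyz": [-1.5,2.1,6],"rotation": [0,0,0]},
    {"grip": 255,"xyz": [-1.5,2.1,11],"rotation": [0,0,0]},
    {"grip": 255,"xyz": [-1.5,2.1,11],"rotation": [0,0,0]},
  ],
)

```text
time: 53.78
ee_pos: [0.5004, 0.0297, 0.0128]
eef_rot: [0.867, 0.498, -0.001, -0.0]
ft_force: [0.8, -0.0, -1.4]
width: 0.0518
```

apply_moves(
  increments=[
    {"grip": 20,"xyz": [0,0,0.7],"rotation": [0,0,0]},
    {"grip": 20,"xyz": [0,0,0.5],"rotation": [0,0,0]},
    {"grip": 20,"xyz": [0,0,0.5],"rotation": [0,0,0]},
    {"grip": 20,"xyz": [0,0,0.5],"rotation": [0,0,0]},
  ],
)

```text
time: 54.28
ee_pos: [0.5005, 0.0297, 0.0124]
eef_rot: [0.867, 0.498, -0.001, -0.0]
ft_force: [-0.8, 0.2, 0.3]
width: 0.0781
```

apply_moves(
  increments=[
    {"grip": 20,"xyz": [0,0,-15],"rotation": [0,0,0]},
    {"grip": 20,"xyz": [0,0,-50],"rotation": [0,0,0]},
    {"grip": 0,"xyz": [0,0,-90],"rotation": [0,0,0]},
    {"grip": 0,"xyz": [0,0,-120],"rotation": [0,0,0]},
    {"grip": 0,"xyz": [0,0,-140],"rotation": [0,0,0]},
  ],
)

```text
time: 54.9
ee_pos: [0.5011, 0.03, 0.1545]
eef_rot: [0.867, 0.498, -0.0, 0.0]
ft_force: [0.2, -0.6, -0.2]
width: 0.0868
```

```bash
python3 sv.py s23 150 110 150; python3 - <<'E'
from h import *
rel([0.45,-0.25,0.22],np.radians(104.6))
rel([0.4175,-0.366,0.21],np.radians(104.6))
E
```

```text
{'time': 54.9, 'ee_pos': [0.5011, 0.03, 0.1545], 'eef_rot': [0.8669, 0.4985, -0.0001, 0.0004], 'ft_force': [0.2296, -0.5682, -0.1593], 'width': 0.0868, 'joint_positions': [1.0131, 0.3691, -1.359, 1.7873, 0.3764, 1.293, 0.6046]}
xyz [-268.3, 96.2, -63.8] rot [[0.1, 0.0, -44.8]]
xyz [-384.9, 126.4, -53.8] rot [[0.1, 0.0, -44.8]]
```

View pics/s23.png

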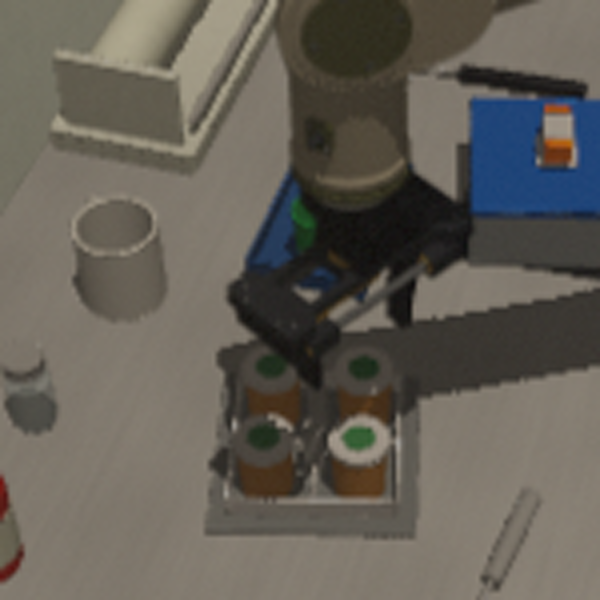

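All four tubs are upright in their wells and the cups are in the tray. I go back to the lid, turning the wrist the way that brings joint 3 back toward the middle.

apply_moves(
  increments=[
    {"grip": 0,"xyz": [-20,7,-20],"rotation": [0,0,9]},
    {"grip": 0,"xyz": [-50,18,-40],"rotation": [0,0,18]},
    {"grip": 0,"xyz": [-80,29,-60],"rotation": [0,0,27]},
    {"grip": 0,"xyz": [-110,39,-64],"rotation": [0,0,36]},
    {"grip": 0,"xyz": [-140,50,-64],"rotation": [0,0,45]},
  ],
)

```text
time: 55.58
ee_pos: [0.4743, -0.1169, 0.2203]
eef_rot: [0.992, 0.126, 0.001, 0.001]
ft_force: [-0.0, -0.7, -0.4]
width: 0.0869
```

```bash
python3 - <<'E'
from h import *
st();rel([0.45,-0.25,0.22],np.radians(104.6))
E
```

```text
{'time': 55.575, 'ee_pos': [0.4743, -0.1169, 0.2203], 'eef_rot': [0.992, 0.1262, 0.001, 0.0007], 'ft_force': [-0.0038, -0.6853, -0.3887], 'width': 0.0869, 'joint_positions': [1.3385, 0.1603, -1.2727, 1.7266, 0.1575, 1.3678, 0.2907]}
xyz [-56.8, 122.8, 0.4] rot [[-0.0, -0.2, 89.9]]
```

apply_moves(
  increments=[
    {"grip": 0,"xyz": [-8,17,0],"rotation": [0,0,9]},
    {"grip": 0,"xyz": [-20,42,0],"rotation": [0,0,19]},
    {"grip": 0,"xyz": [-32,68,0],"rotation": [0,0,29]},
    {"grip": 0,"xyz": [-44,95,0],"rotation": [0,0,39]},
    {"grip": 0,"xyz": [-57,122,0],"rotation": [0,0,49]},
  ],
)

```text
time: 56.2
ee_pos: [0.4491, -0.2501, 0.22]
eef_rot: [0.954, -0.299, 0.001, 0.0]
ft_force: [0.3, 0.1, -0.0]
width: 0.0872
```

```bash
python3 - <<'E'
from h import *
st();rel([0.38,-0.35,0.23],np.radians(104.6))
E
```

```text
{'time': 56.2, 'ee_pos': [0.4491, -0.2501, 0.22], 'eef_rot': [0.9542, -0.2992, 0.0008, 0.0002], 'ft_force': [0.3351, 0.0916, -0.0356], 'width': 0.0872, 'joint_positions': [1.3759, 0.1954, -1.0596, 1.672, 0.1739, 1.3743, -0.3172]}
xyz [0.3, 121.5, -10.0] rot [[-0.0, -0.1, 40.6]]
```

apply_moves(
  increments=[
    {"grip": 0,"xyz": [0,20,-3],"rotation": [0,0,9]},
    {"grip": 0,"xyz": [0,50,-6],"rotation": [0,0,18]},
    {"grip": 0,"xyz": [0,80,-10],"rotation": [0,0,27]},
    {"grip": 0,"xyz": [0,110,-10],"rotation": [0,0,36]},
    {"grip": 0,"xyz": [0,121,-10],"rotation": [0,0,40.6]},
  ],
)

```text
time: 56.82
ee_pos: [0.3784, -0.3509, 0.2295]
eef_rot: [0.789, -0.614, 0.0, -0.0]
ft_force: [0.4, 0.1, -0.1]
width: 0.0865
```

apply_moves(
  increments=[
    {"grip": 0,"xyz": [0,0,0],"rotation": [0,0,0]},
    {"grip": 0,"xyz": [0,0,0],"rotation": [0,0,0]},
  ],
)

```text
time: 57.08
ee_pos: [0.3787, -0.3503, 0.2292]
eef_rot: [0.79, -0.613, 0.0, -0.0]
ft_force: [0.2, -0.0, 1.2]
width: 0.087
```

```bash
python3 - <<'E'
from h import *
st();rel([0.4175,-0.366,0.1],np.radians(104.6))
c=cam('wrist');save('w11',c['img']); W=world(c)
m=(W[...,2]>.103)&(W[...,2]<.12);m[225:]=0; p=W[m]; print(len(p),cv2.minAreaRect((p[:,:2]*1000).astype(np.float32)),np.median(p,0))
E
```

```text
{'time': 57.075, 'ee_pos': [0.3787, -0.3503, 0.2292], 'eef_rot': [0.7899, -0.6133, 0.0001, -0.0002], 'ft_force': [0.2413, -0.0358, 1.1776], 'width': 0.087, 'joint_positions': [1.4822, 0.1596, -0.9007, 1.6564, 0.1267, 1.3868, -0.7559]}
xyz [24.8, -33.7, 129.2] rot [[-0.0, 0.0, -0.3]]
1688 ((418.9012756347656, -366.5030822753906), (29.51578140258789, 59.23931884765625), 14.327831268310547) [ 0.41925547 -0.3661881   0.1122033 ]
```

View pics/w11.png

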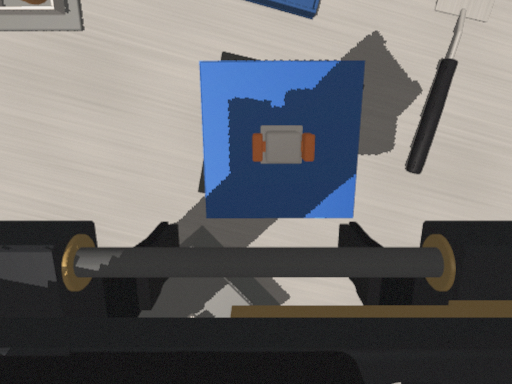

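The lid is unmoved: its housing is at px (283,145), giving (0.419, −0.366). I approach as before.

apply_moves(
  increments=[
    {"grip": 0,"xyz": [12,-17,10],"rotation": [0,0,0]},
    {"grip": 0,"xyz": [25,-34,25],"rotation": [0,0,0]},
    {"grip": 0,"xyz": [25,-34,50],"rotation": [0,0,0]},
    {"grip": 0,"xyz": [25,-34,80],"rotation": [0,0,0]},
    {"grip": 0,"xyz": [25,-34,110],"rotation": [0,0,0]},
  ],
)

```text
time: 57.75
ee_pos: [0.4187, -0.3652, 0.1185]
eef_rot: [0.791, -0.612, 0.0, -0.0]
ft_force: [-0.2, -0.0, 0.6]
width: 0.087
```

```bash
python3 - <<'E'
from h import *
st();rel([0.4177,-0.366,0.062],np.radians(104.6))
E
```

```text
{'time': 57.75, 'ee_pos': [0.4187, -0.3652, 0.1185], 'eef_rot': [0.7907, -0.6122, 0.0003, -0.0003], 'ft_force': [-0.2228, -0.0275, 0.5792], 'width': 0.087, 'joint_positions': [1.3648, 0.3605, -0.8732, 1.7102, 0.2928, 1.2076, -0.8996]}
xyz [0.5, 1.2, 56.5] rot [[-0.1, -0.0, -0.1]]
```

apply_moves(
  increments=[
    {"grip": 0,"xyz": [0.5,1.2,20],"rotation": [0,0,0]},
    {"grip": 0,"xyz": [0.5,1.2,40],"rotation": [0,0,0]},
    {"grip": 0,"xyz": [0.5,1.2,54],"rotation": [0,0,0]},
    {"grip": 0,"xyz": [0.5,1.2,56],"rotation": [0,0,0]},
    {"grip": 255,"xyz": [0.5,1.2,56],"rotation": [0,0,0]},
  ],
  squeeze=40,
)

```text
time: 58.38
ee_pos: [0.418, -0.3661, 0.063]
eef_rot: [0.791, -0.612, 0.001, -0.0]
ft_force: [0.3, -0.6, 0.6]
width: 0.0829
```

apply_moves(
  increments=[
    {"grip": 255,"xyz": [0,0,0],"rotation": [0,0,0]},
    {"grip": 255,"xyz": [0,0,0],"rotation": [0,0,0]},
    {"grip": 255,"xyz": [0,0,0],"rotation": [0,0,0]},
    {"grip": 255,"xyz": [0,0,0],"rotation": [0,0,0]},
    {"grip": 255,"xyz": [0,0,0],"rotation": [0,0,0]},
  ],
)

```text
time: 59.0
ee_pos: [0.4182, -0.3662, 0.0633]
eef_rot: [0.791, -0.612, 0.001, -0.0]
ft_force: [-1.7, 1.3, 5.1]
width: 0.0434
```

apply_moves(
  increments=[
    {"grip": 255,"xyz": [0,0,0],"rotation": [0,0,0]},
    {"grip": 255,"xyz": [0,0,0],"rotation": [0,0,0]},
    {"grip": 255,"xyz": [0,0,0],"rotation": [0,0,0]},
  ],
)

```text
time: 59.38
ee_pos: [0.4183, -0.3662, 0.0634]
eef_rot: [0.791, -0.612, 0.001, -0.0]
ft_force: [-1.2, 0.6, 3.9]
width: 0.0434
```

apply_moves(
  increments=[
    {"grip": 255,"xyz": [0,0,-8],"rotation": [0,0,0]},
    {"grip": 255,"xyz": [0,0,-30],"rotation": [0,0,0]},
    {"grip": 255,"xyz": [0,0,-60],"rotation": [0,0,0]},
    {"grip": 255,"xyz": [0,0,-95],"rotation": [0,0,0]},
    {"grip": 255,"xyz": [0,0,-120],"rotation": [0,0,0]},
  ],
)

```text
time: 60.0
ee_pos: [0.418, -0.3662, 0.1848]
eef_rot: [0.791, -0.612, 0.001, -0.0]
ft_force: [0.1, 0.2, -3.7]
width: 0.0434
```

```bash
python3 - <<'E'
from h import *
st();rel([0.548,0.001,0.185],np.radians(104.5))
E
```

```text
{'time': 60.0, 'ee_pos': [0.418, -0.3662, 0.1848], 'eef_rot': [0.7908, -0.6121, 0.0012, -0.0002], 'ft_force': [0.1499, 0.2237, -3.691], 'width': 0.0434, 'joint_positions': [1.3912, 0.3005, -0.8957, 1.6277, 0.2404, 1.3271, -0.8579]}
xyz [-322.9, -217.9, -0.4] rot [[-0.1, -0.1, 0.0]]
```

The lid is up, with the force at −3.7 N. I carry it back.

apply_moves(
  increments=[
    {"grip": 255,"xyz": [-25,-17,0],"rotation": [0,0,0]},
    {"grip": 255,"xyz": [-60,-40,0],"rotation": [0,0,0]},
    {"grip": 255,"xyz": [-97,-65,0],"rotation": [0,0,0]},
    {"grip": 255,"xyz": [-135,-91,0],"rotation": [0,0,0]},
    {"grip": 255,"xyz": [-172,-116,0],"rotation": [0,0,0]},
  ],
)

```text
time: 60.62
ee_pos: [0.4872, -0.1692, 0.1847]
eef_rot: [0.791, -0.612, 0.001, 0.0]
ft_force: [1.0, -0.4, -3.7]
width: 0.0437
```

```bash
python3 - <<'E'
from h import *
st();rel([0.548,0.001,0.185],np.radians(104.5))
E
```

```text
{'time': 60.625, 'ee_pos': [0.4872, -0.1692, 0.1847], 'eef_rot': [0.7908, -0.6121, 0.0011, 0.0001], 'ft_force': [1.0302, -0.4395, -3.7107], 'width': 0.0437, 'joint_positions': [1.1602, 0.2207, -1.0212, 1.7221, 0.196, 1.3058, -1.219]}
xyz [-149.5, -101.5, -0.5] rot [[-0.1, -0.1, 0.0]]
```

apply_moves(
  increments=[
    {"grip": 255,"xyz": [-35,-24,0],"rotation": [0,0,0]},
    {"grip": 255,"xyz": [-72,-49,0],"rotation": [0,0,0]},
    {"grip": 255,"xyz": [-110,-75,0],"rotation": [0,0,0]},
    {"grip": 255,"xyz": [-138,-94,0],"rotation": [0,0,0]},
    {"grip": 255,"xyz": [-149.5,-101.5,0],"rotation": [0,0,0]},
  ],
)

```text
time: 61.25
ee_pos: [0.5479, 0.0034, 0.1844]
eef_rot: [0.792, -0.611, 0.001, -0.0]
ft_force: [-0.4, -1.3, -3.5]
width: 0.0434
```

apply_moves(
  increments=[
    {"grip": 255,"xyz": [0,0,0],"rotation": [0,0,0]},
    {"grip": 255,"xyz": [0,0,0],"rotation": [0,0,0]},
  ],
)

```text
time: 61.5
ee_pos: [0.5476, 0.0019, 0.1842]
eef_rot: [0.791, -0.611, 0.001, 0.0]
ft_force: [-0.2, -0.8, -3.5]
width: 0.0433
```

```bash
python3 - <<'E'
from h import *
st();rel([0.548,0.001,0.185],np.radians(104.5))
E
python3 sv.py s24 150 110 150; python3 - <<'E'
from h import *
c=cam('wrist'); save('w12',c['img']); W=world(c)
m=(W[...,2]>.205)&(W[...,2]<.24); m[:150]=0
E
```

```text
{'time': 61.5, 'ee_pos': [0.5476, 0.0019, 0.1842], 'eef_rot': [0.7913, -0.6114, 0.0007, 0.0004], 'ft_force': [-0.1709, -0.7951, -3.4595], 'width': 0.0433, 'joint_positions': [0.8014, 0.3374, -1.0675, 1.6423, 0.3039, 1.342, -1.6279]}
xyz [0.9, -0.2, -0.8] rot [[-0.0, -0.1, 0.1]]
{'time': 61.5, 'ee_pos': [0.5476, 0.0019, 0.1842], 'eef_rot': [0.7913, -0.6114, 0.0007, 0.0004], 'ft_force': [-0.1709, -0.7951, -3.4595], 'width': 0.0433, 'joint_positions': [0.8014, 0.3374, -1.0675, 1.6423, 0.3039, 1.342, -1.6279]}
```

View pics/s24.png

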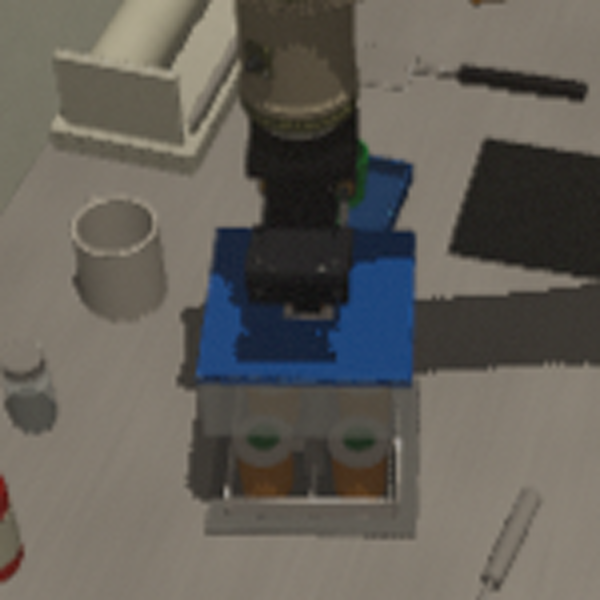

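View pics/w12.png

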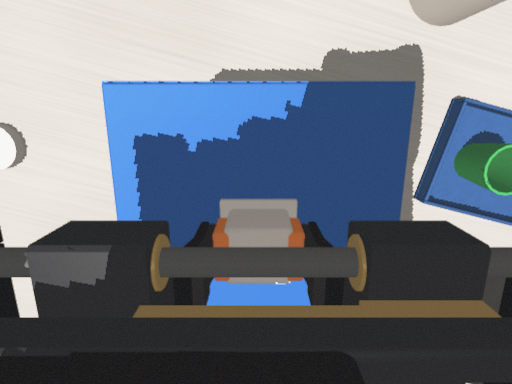

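The lid is square over the caddy in both views. I lower it in steps.

apply_moves(
  increments=[
    {"grip": 255,"xyz": [0.9,-0.2,10],"rotation": [0,0,0]},
    {"grip": 255,"xyz": [0.9,-0.2,22],"rotation": [0,0,0]},
    {"grip": 255,"xyz": [0.9,-0.2,34],"rotation": [0,0,0]},
    {"grip": 255,"xyz": [0.9,-0.2,42],"rotation": [0,0,0]},
    {"grip": 255,"xyz": [0.9,-0.2,42],"rotation": [0,0,0]},
  ],
)

```text
time: 62.22
ee_pos: [0.5477, 0.0009, 0.1416]
eef_rot: [0.791, -0.612, 0.0, 0.001]
ft_force: [0.2, -0.1, -3.9]
width: 0.0431
```

```bash
python3 - <<'E'
from h import *
st();rel([0.548,0.001,0.068],np.radians(104.5))
E
```

```text
{'time': 62.225, 'ee_pos': [0.5477, 0.0009, 0.1416], 'eef_rot': [0.7912, -0.6116, 0.0002, 0.0006], 'ft_force': [0.159, -0.1371, -3.9483], 'width': 0.0431, 'joint_positions': [0.7828, 0.3768, -1.0474, 1.6973, 0.3416, 1.267, -1.6549]}
xyz [-0.1, -0.3, 73.6] rot [[0.0, -0.1, 0.1]]
```

apply_moves(
  increments=[
    {"grip": 255,"xyz": [0,-0.3,8],"rotation": [0,0,0]},
    {"grip": 255,"xyz": [0,-0.3,16],"rotation": [0,0,0]},
    {"grip": 255,"xyz": [0,-0.3,25],"rotation": [0,0,0]},
    {"grip": 255,"xyz": [0,-0.3,33],"rotation": [0,0,0]},
    {"grip": 255,"xyz": [0,-0.3,40],"rotation": [0,0,0]},
  ],
)

```text
time: 62.85
ee_pos: [0.5479, 0.0009, 0.101]
eef_rot: [0.791, -0.612, 0.0, 0.001]
ft_force: [1.5, 0.9, -2.9]
width: 0.0433
```

apply_moves(
  increments=[
    {"grip": 255,"xyz": [0,0,5],"rotation": [0,0,0]},
    {"grip": 255,"xyz": [0,0,11],"rotation": [0,0,0]},
    {"grip": 255,"xyz": [0,0,17],"rotation": [0,0,0]},
    {"grip": 255,"xyz": [0,0,22],"rotation": [0,0,0]},
  ],
)

```text
time: 63.35
ee_pos: [0.5479, 0.0009, 0.0786]
eef_rot: [0.791, -0.612, 0.0, 0.001]
ft_force: [0.3, 0.7, -3.6]
width: 0.0435
```

```bash
python3 - <<'E'
from h import *
st();rel([0.548,0.001,0.068],np.radians(104.5))
E
```

```text
{'time': 63.35, 'ee_pos': [0.5479, 0.0009, 0.0786], 'eef_rot': [0.7912, -0.6116, 0.0001, 0.0006], 'ft_force': [0.2826, 0.6573, -3.5684], 'width': 0.0435, 'joint_positions': [0.7426, 0.4459, -1.0062, 1.7653, 0.4098, 1.1594, -1.7046]}
xyz [-0.1, -0.1, 10.6] rot [[0.0, -0.1, 0.1]]
```

No contact so far. I do the final stretch gently.

apply_moves(
  increments=[
    {"grip": 255,"xyz": [0,0,4],"rotation": [0,0,0]},
    {"grip": 255,"xyz": [0,0,8],"rotation": [0,0,0]},
    {"grip": 255,"xyz": [0,0,11],"rotation": [0,0,0]},
    {"grip": 255,"xyz": [0,0,11],"rotation": [0,0,0]},
  ],
)

```text
time: 63.85
ee_pos: [0.5478, 0.0009, 0.0674]
eef_rot: [0.791, -0.612, -0.0, 0.001]
ft_force: [0.5, 1.0, -4.2]
width: 0.0433
```

apply_moves(
  increments=[
    {"grip": 255,"xyz": [0,0,1],"rotation": [0,0,0]},
    {"grip": 255,"xyz": [0,0,1.3],"rotation": [0,0,0]},
  ],
)

```text
time: 64.1
ee_pos: [0.5479, 0.0009, 0.0664]
eef_rot: [0.791, -0.612, 0.0, 0.001]
ft_force: [-3.0, -1.7, 1.3]
width: 0.0435
```

Contact came at the expected height. I press half a millimetre more and let go.

apply_moves(
  increments=[
    {"grip": 255,"xyz": [0,0,0.5],"rotation": [0,0,0]},
    {"grip": 0,"xyz": [0,0,0.5],"rotation": [0,0,0]},
    {"grip": 0,"xyz": [0,0,0.5],"rotation": [0,0,0]},
    {"grip": 0,"xyz": [0,0,0.5],"rotation": [0,0,0]},
    {"grip": 0,"xyz": [0,0,0.5],"rotation": [0,0,0]},
  ],
)

```text
time: 64.72
ee_pos: [0.5481, 0.001, 0.0658]
eef_rot: [0.791, -0.612, 0.0, 0.0]
ft_force: [-0.1, -0.8, 0.3]
width: 0.0755
```

apply_moves(
  increments=[
    {"grip": 0,"xyz": [0,0,0],"rotation": [0,0,0]},
    {"grip": 0,"xyz": [0,0,0],"rotation": [0,0,0]},
    {"grip": 0,"xyz": [0,0,-10],"rotation": [0,0,0]},
    {"grip": 0,"xyz": [0,0,-35],"rotation": [0,0,0]},
    {"grip": 0,"xyz": [0,0,-70],"rotation": [0,0,0]},
  ],
)

```text
time: 65.35
ee_pos: [0.5478, 0.0011, 0.1368]
eef_rot: [0.791, -0.611, -0.0, 0.001]
ft_force: [-0.3, -0.5, -1.3]
width: 0.0865
```

apply_moves(
  increments=[
    {"grip": 0,"xyz": [0,10,-35],"rotation": [0,0,0]},
    {"grip": 0,"xyz": [0,25,-70],"rotation": [0,0,0]},
    {"grip": 0,"xyz": [0,40,-80],"rotation": [0,0,0]},
    {"grip": 0,"xyz": [0,50,-80],"rotation": [0,0,0]},
    {"grip": 0,"xyz": [0,50,-80],"rotation": [0,0,0]},
  ],
)

```text
time: 65.97
ee_pos: [0.4989, -0.0119, 0.2166]
eef_rot: [0.791, -0.612, 0.0, 0.001]
ft_force: [0.6, -0.5, 0.2]
width: 0.0874
```

```bash
python3 - <<'E'
from h import *
st()
c=cam('wrist'); save('w13',c['img']); W=world(c)
hsv=cv2.cvtColor(c['img'],cv2.COLOR_BGR2HSV)
m=(hsv[...,0]>100)&(hsv[...,0]<130)&(hsv[...,1]>120)&(W[...,2]>.06)&(W[...,2]<.1)&(np.hypot(W[...,0]-.548,W[...,1])<.14)
p=W[m]; print('roof',len(p),cv2.minAreaRect((p[:,:2]*1000).astype(np.float32)),np.percentile(p[:,2],[5,50,95]))
A=np.c_[p[:,:2]-p[:,:2].mean(0),np.ones(len(p))]; print('tilt',np.linalg.lstsq(A,p[:,2],rcond=None)[0])
m=(W[...,2]>.108)&(W[...,2]<.125);m[225:]=0; p=W[m]; print('hous',len(p),cv2.minAreaRect((p[:,:2]*1000).astype(np.float32)),np.median(p,0))
blobs((hsv[...,0]<15)&(hsv[...,1]>150)&(hsv[...,2]>80)&(W[...,2]<.15)&(W[...,2]>.09),W,30)
c=cam('side'); save('s25',cv2.resize(c['img'][80:280,130:330],None,fx=3,fy=3,interpolation=cv2.INTER_CUBIC))
c=cam('top'); save('t5',c['img'])
E
```

```text
{'time': 65.975, 'ee_pos': [0.4989, -0.0119, 0.2166], 'eef_rot': [0.791, -0.6118, 0.0, 0.0011], 'ft_force': [0.5964, -0.495, 0.1922], 'width': 0.0874, 'joint_positions': [0.9704, 0.1674, -1.1244, 1.7081, 0.1558, 1.3648, -1.4975]}
roof 24945 ((548.0596923828125, 0.28902435302734375), (165.5695343017578, 166.66421508789062), 14.51922607421875) [0.07818254 0.07941828 0.08062257]
tilt [ 0.00014817 -0.00104227  0.07941241]
hous 1929 ((548.48681640625, -0.3307914733886719), (29.38237953186035, 60.01705551147461), 14.747172355651855) [ 5.48868268e-01 -2.85029640e-04  1.15184099e-01]
px [231. 131.] n 331 med [0.543 0.023 0.115] min [0.53  0.017 0.101] max [0.554 0.03  0.117]
px [285. 131.] n 326 med [ 0.554 -0.023  0.115] min [ 0.543 -0.03   0.101] max [ 0.566 -0.018  0.117]
```

View pics/w13.png

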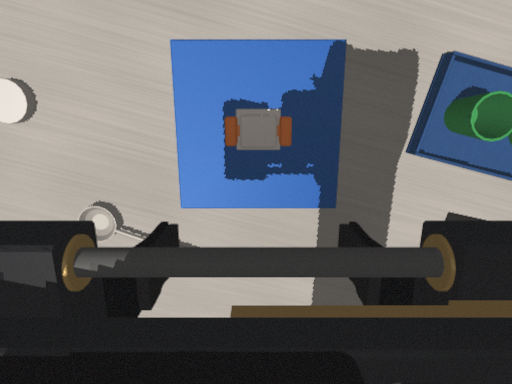

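View pics/s25.png

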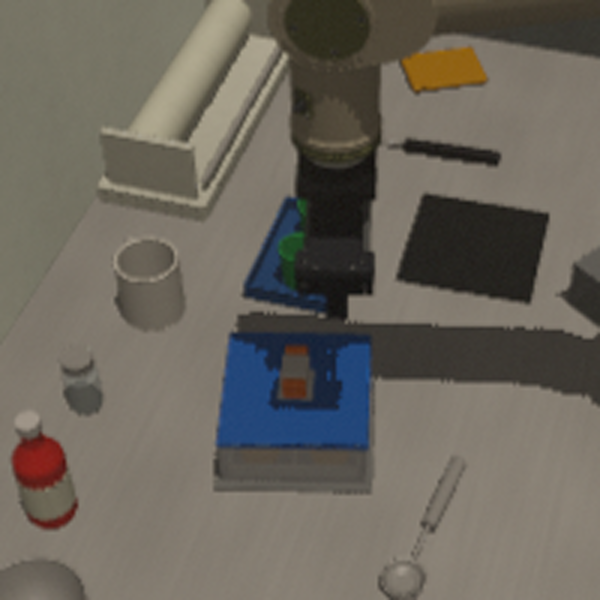

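View pics/t5.png

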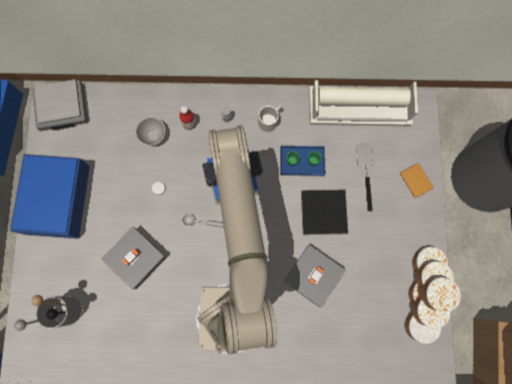

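The lid's roof is level at z = 0.079, the same as at the start and the 0.080 expected when fully down. Its centre is within about 1.5 mm of the start and its yaw is 14.5–14.7°. The buttons are 60 mm apart, so they are out, at px (231,131) and (285,131). Both cups show in the tray, the bystanders are in place and the gripper is clear. I hand in the job.

```bash
python3 - <<'E'
from bench import r
print(r.close_job())
E
```

```text
the job is handed in; nothing more can be done
None
```

I turned the caddy round and handed the job in at about 66 s. Both cups are in the blue tray, all four tubs are upright in their own wells, and the lid is back on the caddy.

**Last checks:**
- **Lid:** its roof is level at z = 0.079 m, the same as at the start. It is centred within about 1.5 mm and turned within 0.2° of where it began.
- **Buttons:** they measure 60 mm apart, so both are sprung out. I took this as latched and did not tug on the lid.
- **Cups and bystanders:** both cups show in the tray. By eye, the bystanders in view are where they started.
- **Tubs:** I saw all four upright before the lid went on. They have not been checked closely since, because the lid covers them.

**What disagreed or went wrong:**
- **Missed first pinch:** the fingertips really sit about 33 mm higher than the stated tool geometry. The first pinch closed above the housing and touched nothing. I corrected for this on every later grasp.
- **Grip reading:** with the buttons fully pinched, the gripper read 43 mm instead of the expected 40 mm.
- **Top camera:** it read about 4 mm low in x compared with the wrist camera.
- **Knocked tub:** one tub was knocked about 45 mm aside during the run. I measured it again and picked it up from there.
- **Hard set-down:** one tub briefly pressed on the caddy floor with about 30 N before I eased off.

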